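Strip the storage bar under the shelf

ROBOT

A 6-joint arm with a two-finger parallel gripper is mounted at the origin on the work surface. World frame = base frame: x ahead of the robot, y to its left, z up, the work surface at z = 0. Lengths are in m, angles in rad, forces in N, time in s.
With the tool pointing down it reaches from about 0.275 to 0.725 m from the base axis. Payload 5.6 kg.
Tool frame: the origin (TCP) lies at the very end of the fingers, on their centre line; the grasp point (between the pads) lies 19 mm behind it (arm.grip_point_offset is the distance from the TCP to the grasp point, in m); z points along the fingers, y is the direction in which the jaws open and shut (so a half turn about z gives the same grasp; the last joint's range is limited). The gripper opens to 85 mm and grips with 20 to 120 N. Pads are 22 mm wide; open, the fingers measure 114 mm over their backs; the gripper's body (76 mm by 85 mm) begins 54 mm behind the grasp point. The pads swing forward as they close: fully open they stand 13 mm farther back than shut.
Start: joints at [1.562, 0.255, 0.108, 0, -1.424, -0.285], TCP at [0.159, 0.526, 0.231] pointing down, gripper open.
Joint ranges: [-2.95, 2.95], [-1.21, 1.97], [-1.09, 1.5], [-2.87, 1.71], [-2.94, -0.07], [-3.05, 3.05]. Speed limits (rad/s): [2.57, 2.57, 3.14, 3.14, 3.14, 3.14].

INTERFACE

Orientations are given as [roll, pitch, yaw] about the fixed x, y, z axes, in that order (R = Rz(yaw) Ry(pitch) Rx(roll)).
In Python, from workcell import arm, optics gives the robot as it stands.
- The arm moves only by the tool apply_moves, never from a script. Its argument "increments" is a list of rows, each an object of numbers: "x", "y", "z": the shift along the tool's x, y, z in mm; "wx", "wy", "wz": the turn, a rotation vector about the tool's x, y, z in degrees; "jaw": the gripper's target within -1 to 1 (fully open at 1, half-way at 0, shut at -1). A call has 1 to 8 rows; each row is the pose to reach, as a shift and turn from the pose commanded when the call began, along the tool's axes at that moment; what a row does not reach only later rows make up. A row lasts 1/12 s, in which the tool goes at most 41.7 mm and 7.16 degrees, less where a joint would pass 70% of its speed; a pose out of reach is approached as far as the arm can. A call with a gripper value outside its range is refused whole. The fingers move at their own pace and stop on an object; "grip_force" is the grip in N (left out, the last holds). Time passes only in rows, so rows that repeat a pose let the fingers close. It gives the time, the measured TCP pose, the force and the opening at its end, in the units of the state.
- arm.read_state(): the state, without advancing time (a new reading comes with each control period).
- optics.camera(name): name is "scene" or "top" or "wrist"; returns the picture (384x512x3 uint8, blue, green, red); there is no depth.
- optics.camera_info(name): a dict with "intrinsics" (3x3 intrinsics, pixels), "k1" (the pictures are not rectified: a ray, as slopes to the right and down, at radius r is drawn at 1 + k1 r^2 times it, then the intrinsics apply), "xyz" and "rotation" of the camera in the world. Camera axes: x right, y up, looking along -z (the intrinsics and any distortion apply to the point x, -y, -z); pixel columns grow to the right and rows downward; lengths in m; the calibration is good to about 2 mm. A picture is of the moment at which its call begins: read the wrist's pose just before it. camera_info takes no time and is no camera call; for the wrist camera it gives the pose at the moment of the call.
- arm.close_job(): hands the job in, once; it reports no verdict.
The state is a dict: "time_s": time; "joints": joint angles; "qvel": joint speeds; "joint_efforts": joint torques, N m; "eef_pos": TCP position; "eef_rot": TCP orientation; "wrist_force": force on the tool from outside, world axes, zero at the start; "torque": the same for the moment, N m; "gripper_width": finger opening in m.
Only numpy, scipy, OpenCV 4.12 (cv2) and the standard library are available. Lean on these libraries where they do the work, as an engineer would, in place of code of your own. Each camera call takes 0.05 s, during which the arm holds its last target.

TASK

Empty the storage bar under the little white shelf: slide the stop collar off the bar's free end and put it in the grey tray first, then slide off the pulley wheel and the spacer ring behind it and put them in the tray too. Set each part down in the tray rather than dropping it, let nothing fall on the bench, and leave the other things on the shelf and the bench where they are.

Things in the scene. Friction and masses are not known exactly. Their poses are not given: they have to be found in the camera images.
- bar_root (a point): root of the storage bar, on its axis where it meets the face of the white post, 125 mm above the bench. Frame: z up; y along the bar, from its free end into the post; x level, away from the robot. Plain round steel bar, 16 mm diameter, 265 mm long, level, held only here. The post is 400 mm tall and 110 mm wide, from 15 mm on the -x side of the bar's axis to 95 mm on the +x side
- bar_end (a point): centre of the free end of the storage bar, on its axis, 265 mm from bar_root along -y; same axes as bar_root
- shelf_edge (a point): lower front edge of the white shelf above the bar, at mid-length; same axes as bar_root. It is 100 mm above and 12 mm to the -x side of the bar's axis. Shelf: 87 mm deep (towards +x), 12 mm thick, 245 mm long from the post, open in front (-x) and at its free end. A gripper pointing straight down at the hung parts hits it; about 40 degrees of tilt, coming from the -x side, fits
- catch (a joint): sprung steel catch in the top of the bar: a roof-shaped hump, 8 mm high, 8 mm wide, 25 degree slopes, 3 to 37 mm from the free end. 0 = up; grows (m) as it is pushed down into the bar, flush at 0.008. It resists with 2.4 N at first and about 5.6 N when flush. Parts leaving the bar push it down or are lifted over it
- collar: stop collar, the part nearest the free end: plain aluminium ring, outer diameter 66 mm, 32 mm long, bore 28 mm, about 0.22 kg. Origin at its centre; y is its axis. It hangs loosely, so its centre is at first 6 mm below the bar's axis. About 36 mm of bare bar between it and the next part
- wheel: steel pulley wheel with grooved rim and six dark rivet heads: outer diameter 90 mm, 28 mm thick, flat sides, bore 28 mm, about 0.35 kg. Origin at its centre, y its axis. Hangs on the bar like the collar; wheel and spacer come in either order, about 38 mm of bare bar between them, about 60 mm from the inner one to the post
- spacer: black plastic spacer ring with plain outside: outer diameter 76 mm, 28 mm long, bore 28 mm, about 0.12 kg. Origin at its centre, y its axis. Hangs on the bar like the collar
- tray_in (a point): centre of the inner floor of the grey open parts tray, 5 mm above the bench, fixed to the bench; inside 280 mm (its x) by 140 mm (its y), walls 5 mm thick, rim 28 mm above this floor; z up. A part set down on its edge may rock for up to 2 s before it lies still
- jar: glass jar with clip-on lid standing on the shelf, 60 mm diameter, 82 mm tall, origin at the centre of its underside; leave it
- applicator: capped white lube applicator bottle standing on the shelf, 36 mm diameter, 108 mm tall, origin under its centre; leave it
- pad: black ribbed silicone clamp pad lying on the shelf near its free end, 70 x 50 x 10 mm, origin under its centre; leave it
- cage: red aluminium bottle cage lying on the bench, about 145 mm long and 80 mm tall, origin under its centre; leave it
- wrench: steel wrench lying on the bench, 170 mm long along its x, leave it
- driver: screwdriver with a black handle lying on the bench, 190 mm long along its x, leave it
- spare: dark steel ring lying flat on the bench, 80 mm diameter, 12 mm thick, not part of the job; leave it
Not all that is in view belongs to the job. Leave any blue or red look-alike of the spacer alone.

How it is judged:
By the outcome, as a careful person would: the job done as asked, in the order asked, and still so for the second after the job is handed in, with the robot touching nothing.
It also fails if it takes over 72 s, if anything falls off the work surface, if the arm or the gripper's body presses on something with over 40 N, if the wrist force passes 120 N, or if a joint passes its speed limit or range.

## Working session

There is one attempt and no reset: what is moved stays moved. The work goes in short steps, Python scripts to look and compute and a tool call to move; the robot and the scene stay as the last step left them, time stands still between calls to the robot, and variables do not carry over. Pictures are saved under pics/ and viewed, and the job is handed in when it is done.

Besides the shell and the picture viewer there is one more tool, called after "Emit:" as name([rows], argument=value, ...), one row to a line, values as JSON. apply_moves: Moves the arm, as the interface text tells. Its arguments: {"type":"object","properties":{"increments":{"type":"array"},"grip_force":{"type":"number"}},"required":["increments"]}

```bash
ls; mkdir -p pics; python3 - <<'E'
from workcell import arm, optics
import cv2
s=arm.read_state();print(s)
for n in ["scene","top","wrist"]:
    print(n,optics.camera_info(n))
    cv2.imwrite(f"pics/{n}0.png",optics.camera(n))
E
```

```text
pics
{'time_s': 0.0, 'joints': array([ 1.56159803e+00,  2.55743956e-01,  1.07001390e-01, -4.91104716e-04,
       -1.42387326e+00, -2.84579326e-01]), 'qvel': array([ 0.00126144, -0.00027044, -0.00124578, -0.00210126,  0.00166625,
        0.00076648]), 'joint_efforts': array([ 2.11434490e-04, -3.86624444e+01,  2.37936276e+01,  5.36506847e+00,
       -6.14210323e-03, -1.83086843e-05]), 'eef_pos': array([0.15906887, 0.52598249, 0.23039364]), 'eef_rot': array([ 3.13970996e+00, -4.46885976e-05, -2.93849915e-01]), 'wrist_force': array([-0.78364728,  0.8157115 ,  0.23087248]), 'torque': array([ 0.05540682,  0.05681381, -0.02619676]), 'gripper_width': 0.0855524241023598}
scene {'intrinsics': array([[348.25193867,   0.        , 257.96491998],
       [  0.        , 348.25193867, 194.52982796],
       [  0.        ,   0.        ,   1.        ]]), 'k1': -0.06489501096826517, 'xyz': array([0.10523065, 0.15872625, 1.02494205]), 'rotation': array([ 5.18915116e-01, -9.43354477e-04, -1.77888017e+00])}
top {'intrinsics': array([[370.72410562,   0.        , 256.22643447],
       [  0.        , 370.72410562, 194.23954054],
       [  0.        ,   0.        ,   1.        ]]), 'k1': -0.09553604757947975, 'xyz': array([0.52827564, 0.03893167, 1.28513742]), 'rotation': array([ 0.07873233,  0.00832087, -1.59724922])}
wrist {'intrinsics': array([[268.06979992,   0.        , 256.4345139 ],
       [  0.        , 268.06979992, 192.84661999],
       [  0.        ,   0.        ,   1.        ]]), 'k1': -0.05762819326996861, 'xyz': array([0.22657564, 0.50500205, 0.371594  ]), 'rotation': array([-2.82826376e-01, -1.83005529e-03, -1.86543100e+00])}
```

View pics/scene0.png

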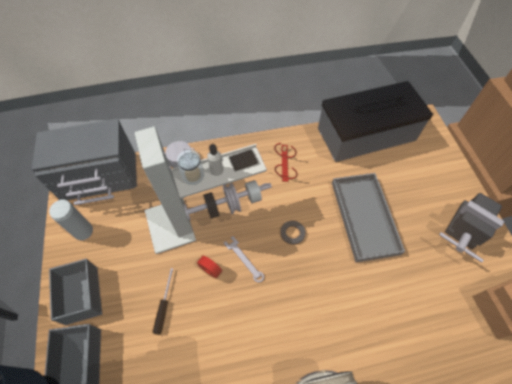

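View pics/top0.png

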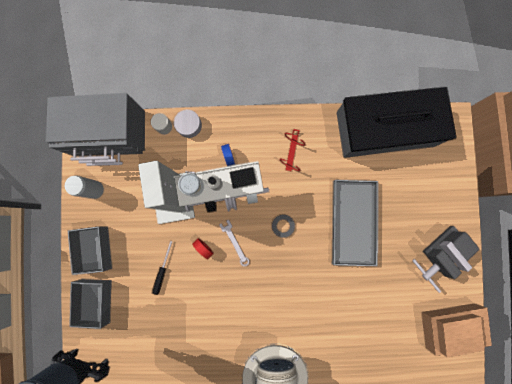

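View pics/wrist0.png

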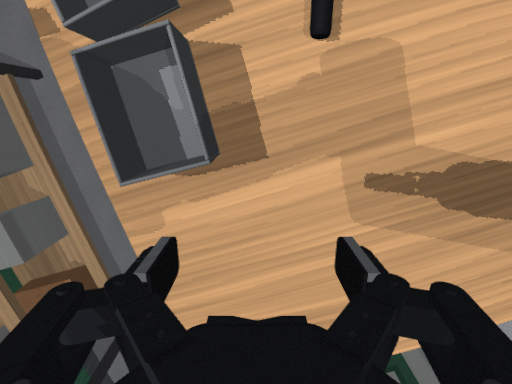

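```bash
cat > h.py <<'E'
import numpy as np, cv2
from scipy.spatial.transform import Rotation as Ro
def R_(rpy): return Ro.from_euler('xyz',rpy).as_matrix()
CAMS={}
def cam(n):
    from workcell import optics
    return optics.camera_info(n)
def proj(ci,P):
    P=np.atleast_2d(P); p=(P-ci['xyz'])@R_(ci['rotation'])
    u=p[:,0]/-p[:,2]; v=-p[:,1]/-p[:,2]; f=1+ci['k1']*(u*u+v*v)
    K=ci['intrinsics']; return np.c_[K[0,0]*u*f+K[0,2],K[1,1]*v*f+K[1,2]]
def ray(ci,px):
    K=ci['intrinsics']; a=np.array([(px[0]-K[0,2])/K[0,0],(px[1]-K[1,2])/K[1,1]]); b=a.copy()
    for _ in range(20): b=a/(1+ci['k1']*(b@b))
    d=R_(ci['rotation'])@np.array([b[0],-b[1],-1]); return ci['xyz'],d/np.linalg.norm(d)
def atz(ci,px,z):
    o,d=ray(ci,px); return o+d*(z-o[2])/d[2]
def tri(l):
    A=np.zeros((3,3));b=np.zeros(3)
    for ci,px in l:
        o,d=ray(ci,px);M=np.eye(3)-np.outer(d,d);A+=M;b+=M@o
    x=np.linalg.solve(A,b); return x,[np.linalg.norm((np.eye(3)-np.outer(d,d))@(x-o)) for o,d in [ray(*q) for q in l]]
def crop(img,x0,y0,x1,y1,s,fn):
    c=cv2.resize(img[y0:y1,x0:x1],None,fx=s,fy=s,interpolation=cv2.INTER_CUBIC)
    st=10
    for x in range((x0+st-1)//st*st,x1,st):
        cv2.line(c,((x-x0)*s,0),((x-x0)*s,4),(0,0,255),1)
        if x%20==0: cv2.putText(c,str(x),((x-x0)*s,14),0,.35,(0,0,255),1)
    for y in range((y0+st-1)//st*st,y1,st):
        cv2.line(c,(0,(y-y0)*s),(4,(y-y0)*s),(0,0,255),1)
        if y%20==0: cv2.putText(c,str(y),(5,(y-y0)*s+4),0,.35,(0,0,255),1)
    cv2.imwrite(fn,c)
E
python3 - <<'E'
from h import *
s=cv2.imread('pics/scene0.png');t=cv2.imread('pics/top0.png')
crop(s,130,120,300,250,4,'pics/s1.png');crop(t,135,130,305,250,4,'pics/t1.png')
crop(t,320,170,400,275,5,'pics/t2.png')
E
```

```text
(no output)
```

View pics/s1.png

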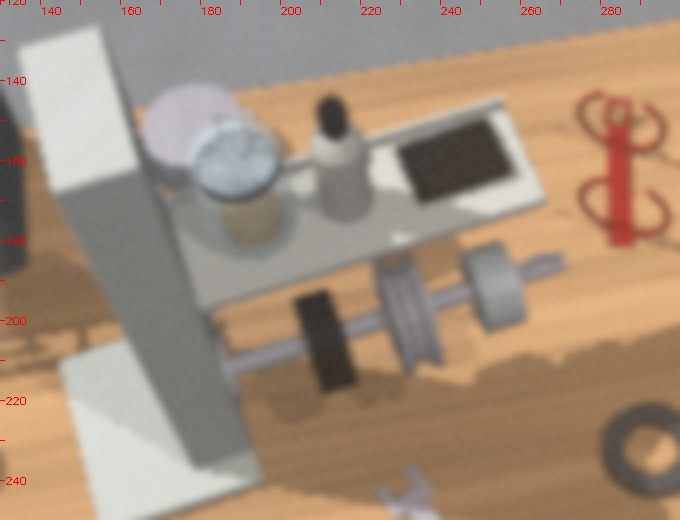

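View pics/t1.png

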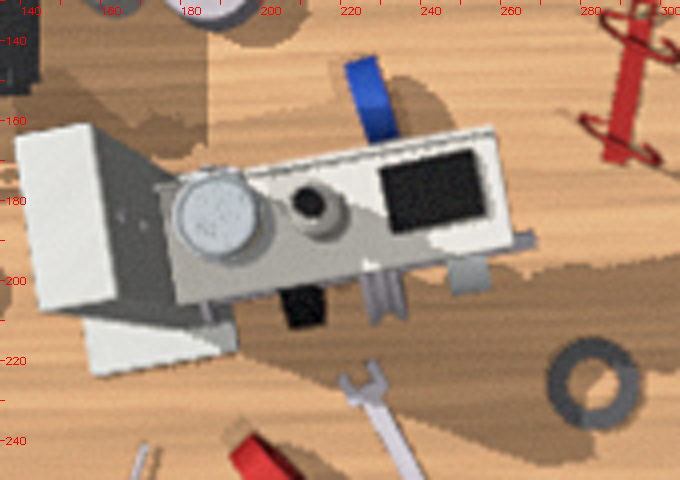

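View pics/t2.png

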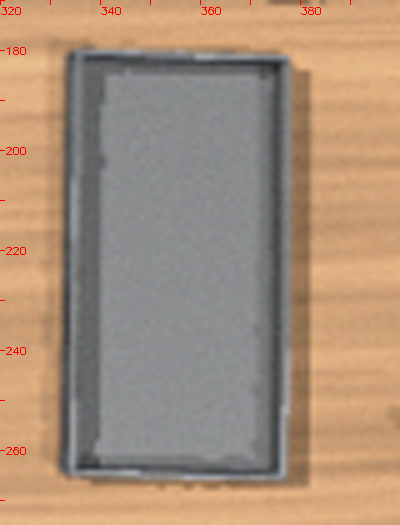

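```bash
cat > fit.py <<'E'
from h import *
from scipy.optimize import least_squares
S=cam('scene');T=cam('top')
C=[(S,(164.5,161.8),(-.015,0,.275)),(S,(154.5,126.3),(.095,0,.275)),(S,(266.3,169.8),(-.012,-.245,.112)),(S,(180.8,197),(-.012,0,.1)),(S,(270.8,185.3),(0,-.265,0)),(S,(186.3,211.8),(0,0,0)),
(T,(157.5,160.8),(.095,0,.275)),(T,(164,205),(-.015,0,.275)),(T,(263,188.8),(-.012,-.245,.106)),(T,(179.5,205.8),(-.012,0,.106)),(T,(269.2,190),(0,-.265,0))]
def w(p,q):
    c,s=np.cos(p[2]),np.sin(p[2]);return np.array([p[0]+c*q[0]-s*q[1],p[1]+s*q[0]+c*q[1],.125+q[2]])
def f(p):
    r=[]
    for ci,px,q in C:
        off=p[3:5] if ci is S else p[5:7]
        r+=list(proj(ci,w(p,q))[0]+off-px)
    return np.r_[r,p[3:]*.7]
r=least_squares(f,np.r_[.65,.35,.1,np.zeros(4)],loss='soft_l1')
print(r.x);print(f(r.x)[:-4].reshape(-1,2).round(1))
print('root',w(r.x,(0,0,0)),'end',w(r.x,(0,-.265,0)))
np.save('p.npy',r.x)
# tray rim corners: outer rim z=.033
for px in [(333.5,181),(376,181.5),(332.5,264.5),(375,264.8)]: print(px,atz(T,(px[0]-r.x[5],px[1]-r.x[6]),.033))
E
python3 fit.py
```

```text
[ 0.59338927  0.26958122  0.15148642  0.20644736  0.18460483  0.3278334
 -0.28399933]
[[ 0.5 -0.2]
 [ 0.2 -0.6]
 [ 0.5 -0.5]
 [-0.8  2.1]
 [-0.1 -0.3]
 [-0.6  0.6]
 [-0.1 -0.6]
 [ 0.3 -0.4]
 [ 0.5  2.6]
 [-0.3  0.7]
 [-0.5 -0.6]]
root [0.59338927 0.26958122 0.125     ] end [0.63337981 0.00761604 0.125     ]
(333.5, 181) [ 0.66445412 -0.21644115  0.033     ]
(376, 181.5) [ 0.65897831 -0.3631306   0.033     ]
(332.5, 264.5) [ 0.38289217 -0.2018826   0.033     ]
(375, 264.8) [ 0.37677162 -0.34645103  0.033     ]
```

```bash
cat > ov.py <<'E'
from h import *
from fit import w,S,T
p=np.load('p.npy')
import sys
parts=[(float(sys.argv[1]),.033,.032),(float(sys.argv[2]),.045,.028),(float(sys.argv[3]),.038,.028)]
for n,ci,o,b in [('scene',S,p[3:5],(130,120,300,250)),('top',T,p[5:7],(135,130,305,250))]:
    im=cv2.imread(f'pics/{n}0.png');x0,y0,x1,y1=b;s=4
    c=cv2.resize(im[y0:y1,x0:x1],None,fx=s,fy=s,interpolation=cv2.INTER_CUBIC)
    def L(Q,col):
        P=proj(ci,np.array([w(p,q) for q in Q]))+o
        cv2.polylines(c,[((P-[x0,y0])*s+s/2).astype(int)],False,col,1)
    L([(0,0,0),(0,-.265,0)],(0,255,255))
    for y,r,l in parts:
        for d in(-l/2,l/2):
            L([(r*np.cos(a),y+d,-.006+r*np.sin(a)) for a in np.linspace(0,6.3,50)],(0,0,255))
    cv2.imwrite(f'pics/ov_{n}.png',c)
E
python3 ov.py -.206 -.140 -.074|tail -1; python3 -c "
import cv2,numpy as np
a=cv2.imread('pics/ov_scene.png');b=cv2.imread('pics/ov_top.png');cv2.imwrite('pics/ovb.png',np.vstack([a[190:440,50:650],b[200:430,50:650]]))"
```

```text
(375, 264.8) [ 0.37677162 -0.34645103  0.033     ]
```

View pics/ovb.png

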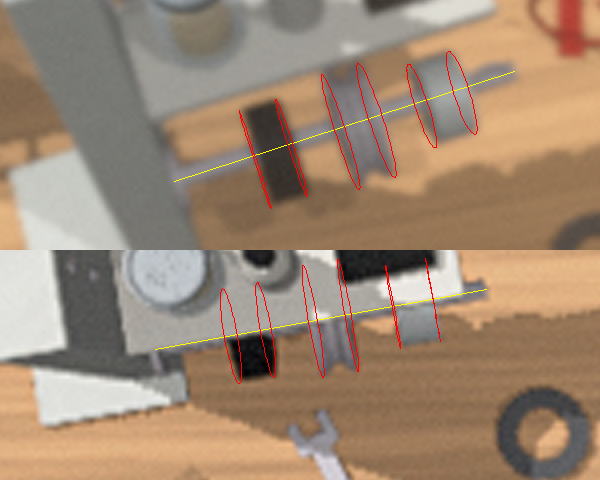

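```bash
cat > plan.py <<'E'
from h import *
from workcell import arm
p=np.load('p.npy');psi=p[2]
EX=np.array([np.cos(psi),np.sin(psi),0]);EY=np.array([-np.sin(psi),np.cos(psi),0]);EZ=np.array([0,0,1.])
ROOT=np.array([p[0],p[1],.125])
def loc(x,y,z): return ROOT+x*EX+y*EY+z*EZ
def tiltR(th):
    s,c=np.sin(th),np.cos(th); z=s*EX-c*EZ; x=-c*EX-s*EZ; return np.c_[x,EY,z]
def downR(yaw):  # tool down, tool x at yaw
    x=np.array([np.cos(yaw),np.sin(yaw),0]);z=np.array([0,0,-1.]);return np.c_[x,np.cross(z,x),z]
def grasp(y,back,th=np.pi/4,zc=-.006,u=0.):
    R=tiltR(th); return loc(0,y,zc)-back*R[:,2]-u*-R[:,0], R   # u>0: shift to lower side
def show(P,R):
    s=arm.read_state();R0=R_(s['eef_rot'])
    t=R0.T@(P-s['eef_pos'])*1e3; w=np.degrees(Ro.from_matrix(R0.T@R).as_rotvec())
    print('t',s['time_s'],'dxyz',t.round(1),'w',w.round(1),'F',s['wrist_force'].round(1),'gw',round(s['gripper_width'],4),'target',P.round(4))
E
python3 - <<'E'
from plan import *
P,R=grasp(-.206,.114);print(P)
show(np.array([.25,.40,.28]),downR(-.294-.9))
show(P,downR(psi-np.pi)); show(P,R)
E
```

```text
[0.54478924 0.05377567 0.19961017]
t 0.15 dxyz [123.5  94.5 -49.3] w [ 0.1 -0.  51.6] F [-0.  -0.1  0.4] gw 0.085 target [0.25 0.4  0.28]
t 0.15 dxyz [505.9 340.3  31.5] w [ 0.000e+00 -1.000e-01  1.545e+02] F [-0.  -0.1  0.4] gw 0.085 target [0.5448 0.0538 0.1996]
t 0.15 dxyz [505.9 340.3  31.5] w [ 59.7 -13.6 144. ] F [-0.  -0.1  0.4] gw 0.085 target [0.5448 0.0538 0.1996]
```

Emit:
apply_moves([
  {"x": 160,"y": 110,"z": -50,"wz": 55,"jaw": 0.32},
  {"x": 160,"y": 110,"z": -50,"wz": 55,"jaw": 0.32},
  {"x": 160,"y": 110,"z": -50,"wz": 55,"jaw": 0.32},
  {"x": 160,"y": 110,"z": -50,"wz": 55,"jaw": 0.32},
  {"x": 160,"y": 110,"z": -50,"wz": 55,"jaw": 0.32},
  {"x": 160,"y": 110,"z": -50,"wz": 55,"jaw": 0.32},
  {"x": 160,"y": 110,"z": -50,"wz": 55,"jaw": 0.32},
  {"x": 160,"y": 110,"z": -50,"wz": 55,"jaw": 0.32},
])

```text
invalid input
```

```bash
python3 - <<'E'
from plan import *
P,R=grasp(-.206,.144)
print(arm.read_state()['joints'].round(2))
show(P,downR(psi-np.pi)); show(P,R)
E
```

```text
[ 1.56  0.26  0.11 -0.   -1.42 -0.28]
t 0.15 dxyz [486.8 349.5  10.3] w [ 0.000e+00 -1.000e-01  1.545e+02] F [-0.  -0.1  0.4] gw 0.085 target [0.5238 0.0506 0.2208]
t 0.15 dxyz [486.8 349.5  10.3] w [ 59.7 -13.6 144. ] F [-0.  -0.1  0.4] gw 0.085 target [0.5238 0.0506 0.2208]
```

Emit:
apply_moves([
  {"x": 40,"y": 27,"z": -12,"wx": 0,"wy": 0,"wz": 7,"jaw": 0.32},
], grip_force=40)

```text
time_s: 0.23
eef_pos: [0.1821, 0.4966, 0.2375]
eef_rot: [3.136, 0.0, -0.412]
wrist_force: [1.1, -0.1, -0.4]
gripper_width: 0.0753
```

Emit:
apply_moves([
  {"x": 130,"y": 90,"z": -40,"wx": 0,"wy": 0,"wz": 50,"jaw": 0.32},
  {"x": 130,"y": 90,"z": -40,"wx": 0,"wy": 0,"wz": 50,"jaw": 0.32},
  {"x": 130,"y": 90,"z": -40,"wx": 0,"wy": 0,"wz": 50,"jaw": 0.32},
  {"x": 130,"y": 90,"z": -40,"wx": 0,"wy": 0,"wz": 50,"jaw": 0.32},
  {"x": 130,"y": 90,"z": -40,"wx": 0,"wy": 0,"wz": 50,"jaw": 0.32},
  {"x": 130,"y": 90,"z": -40,"wx": 0,"wy": 0,"wz": 50,"jaw": 0.32},
  {"x": 130,"y": 90,"z": -40,"wx": 0,"wy": 0,"wz": 50,"jaw": 0.32},
  {"x": 130,"y": 90,"z": -40,"wx": 0,"wy": 0,"wz": 50,"jaw": 0.32},
])

```text
time_s: 0.9
eef_pos: [0.2674, 0.3598, 0.2812]
eef_rot: [3.141, -0.0, -1.294]
wrist_force: [-0.1, -0.0, 0.4]
gripper_width: 0.0561
```

```bash
python3 - <<'E'
from plan import *
P,R=grasp(-.206,.144)
print(arm.read_state()['joints'].round(2))
show(P,downR(psi-np.pi)); show(P,R)
E
```

```text
[ 1.28  0.04 -0.02 -0.   -1.51 -1.01]
t 0.9 dxyz [ 367.6 -162.1   60.4] w [ 0.  -0.  97.2] F [-0.1 -0.   0.4] gw 0.0561 target [0.5238 0.0506 0.2208]
t 0.9 dxyz [ 367.6 -162.1   60.4] w [ 38.  -33.5  91.6] F [-0.1 -0.   0.4] gw 0.0561 target [0.5238 0.0506 0.2208]
```

Emit:
apply_moves([
  {"x": 290,"y": -130,"z": 0,"wx": 0,"wy": 0,"wz": 56,"jaw": 0.32},
  {"x": 290,"y": -130,"z": 0,"wx": 0,"wy": 0,"wz": 56,"jaw": 0.32},
  {"x": 290,"y": -130,"z": 0,"wx": 0,"wy": 0,"wz": 56,"jaw": 0.32},
  {"x": 290,"y": -130,"z": 0,"wx": 0,"wy": 0,"wz": 56,"jaw": 0.32},
  {"x": 290,"y": -130,"z": 0,"wx": 0,"wy": 0,"wz": 56,"jaw": 0.32},
  {"x": 290,"y": -130,"z": 0,"wx": 0,"wy": 0,"wz": 56,"jaw": 0.32},
  {"x": 290,"y": -130,"z": 0,"wx": 0,"wy": 0,"wz": 56,"jaw": 0.32},
  {"x": 290,"y": -130,"z": 0,"wx": 0,"wy": 0,"wz": 56,"jaw": 0.32},
])

```text
time_s: 1.57
eef_pos: [0.4744, 0.1151, 0.2809]
eef_rot: [-3.141, -0.001, -2.269]
wrist_force: [0.5, 0.2, -0.4]
gripper_width: 0.0561
```

```bash
python3 - <<'E'
from plan import *
P,R=grasp(-.206,.144)
print(arm.read_state()['joints'].round(2))
show(P,downR(psi-np.pi)); show(P,R)
E
```

```text
[ 0.56  0.12  0.07  0.   -1.52 -1.26]
t 1.5667 dxyz [ 17.6 -79.3  60.2] w [-0.  -0.1 41.3] F [ 0.5  0.2 -0.4] gw 0.0561 target [0.5238 0.0506 0.2208]
t 1.5667 dxyz [ 17.6 -79.3  60.2] w [ 16.2 -43.   39.1] F [ 0.5  0.2 -0.4] gw 0.0561 target [0.5238 0.0506 0.2208]
```

Emit:
apply_moves([
  {"x": 17.6,"y": -79.3,"z": 60,"wx": 16.2,"wy": -43,"wz": 39.1,"jaw": 0.32},
  {"x": 17.6,"y": -79.3,"z": 60,"wx": 16.2,"wy": -43,"wz": 39.1,"jaw": 0.32},
  {"x": 17.6,"y": -79.3,"z": 60,"wx": 16.2,"wy": -43,"wz": 39.1,"jaw": 0.32},
  {"x": 17.6,"y": -79.3,"z": 60,"wx": 16.2,"wy": -43,"wz": 39.1,"jaw": 0.32},
  {"x": 17.6,"y": -79.3,"z": 60,"wx": 16.2,"wy": -43,"wz": 39.1,"jaw": 0.32},
  {"x": 17.6,"y": -79.3,"z": 60,"wx": 16.2,"wy": -43,"wz": 39.1,"jaw": 0.32},
  {"x": 17.6,"y": -79.3,"z": 60,"wx": 16.2,"wy": -43,"wz": 39.1,"jaw": 0.32},
  {"x": 17.6,"y": -79.3,"z": 60,"wx": 16.2,"wy": -43,"wz": 39.1,"jaw": 0.32},
])

```text
time_s: 2.23
eef_pos: [0.5254, 0.0462, 0.2231]
eef_rot: [-3.072, 0.665, -2.844]
wrist_force: [1.3, -2.8, 1.8]
gripper_width: 0.0564
```

Emit:
apply_moves([
  {"x": 0,"y": 0,"z": 0,"wx": 0,"wy": 0,"wz": 0,"jaw": 0.32},
])

```text
time_s: 2.32
eef_pos: [0.5231, 0.044, 0.2195]
eef_rot: [-3.07, 0.657, -2.845]
wrist_force: [0.4, -1.6, -0.8]
gripper_width: 0.0563
```

```bash
python3 - <<'E'
from plan import *
from workcell import optics
P,R=grasp(-.206,.144)
print(arm.read_state()['joints'].round(2))
show(P,R)
ci=optics.camera_info('wrist');im=optics.camera('wrist');np.save('w1.npy',ci,allow_pickle=True)
cv2.imwrite('pics/w1.png',cv2.resize(im,(768,576),interpolation=cv2.INTER_CUBIC))
c=cv2.imread('pics/w1.png')
def L(Q,col):
    P=proj(ci,np.array([loc(*q) for q in Q]))*1.5
    cv2.polylines(c,[P.astype(int)],False,col,1)
L([(0,0,0),(0,-.265,0)],(0,255,255))
for y,r,l in [(-.206,.033,.032),(-.14,.045,.028),(-.074,.038,.028)]:
    for d in(-l/2,l/2): L([(r*np.cos(a),y+d,-.006+r*np.sin(a)) for a in np.linspace(0,6.3,50)],(0,0,255))
cv2.imwrite('pics/w1o.png',c)
E
```

```text
[ 0.48 -0.2  -0.76  0.47 -0.42 -2.16]
t 2.3167 dxyz [-2.9  6.1  0.1] w [ 1.4 -7.1  6.5] F [ 0.4 -1.6 -0.8] gw 0.0563 target [0.5238 0.0506 0.2208]
```

View pics/w1o.png

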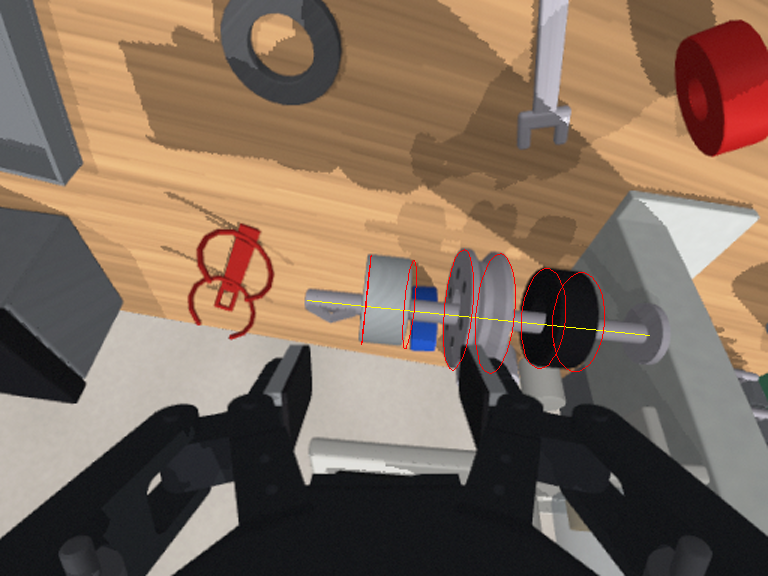

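```bash
python3 - <<'E'
from plan import *
P,R=grasp(-.206,.07,np.radians(40)); show(P,R)
E
```

```text
t 2.3667 dxyz [-15.6   3.1  73.5] w [ 1.2 -2.1  6.8] F [-0.4 -0.5  0.3] gw 0.0564 target [0.58   0.0592 0.1726]
```

Emit:
apply_moves([
  {"x": -15.6,"y": 3.1,"z": 73.5,"wx": 1.2,"wy": -2.1,"wz": 6.8,"jaw": 0.32},
  {"x": -15.6,"y": 3.1,"z": 73.5,"wx": 1.2,"wy": -2.1,"wz": 6.8,"jaw": 0.32},
  {"x": -15.6,"y": 3.1,"z": 73.5,"wx": 1.2,"wy": -2.1,"wz": 6.8,"jaw": 0.32},
  {"x": -15.6,"y": 3.1,"z": 73.5,"wx": 1.2,"wy": -2.1,"wz": 6.8,"jaw": 0.32},
  {"x": -15.6,"y": 3.1,"z": 73.5,"wx": 1.2,"wy": -2.1,"wz": 6.8,"jaw": 0.32},
])

```text
time_s: 2.78
eef_pos: [0.5843, 0.057, 0.1786]
eef_rot: [-3.139, 0.689, -2.993]
wrist_force: [-0.3, -1.4, -0.7]
gripper_width: 0.0564
```

```bash
python3 - <<'E'
from plan import *
print(arm.read_state()['joints'].round(2))
P,R=grasp(-.206,.014,np.radians(40),u=.002); show(P,R)
E
```

```text
[ 0.24 -0.03 -0.89  1.15 -0.07 -2.79]
t 2.7833 dxyz [ 8.3  3.  58.2] w [-0.3 -0.6 -0.1] F [-0.3 -1.4 -0.7] gw 0.0564 target [0.6141 0.0644 0.1284]
```

```bash
cat > kin.py <<'E'
from plan import *
from scipy.optimize import least_squares
s=arm.read_state()
D=[([1.5616,.25574,.10700,0,-1.42387,-.28458],[.15907,.52598,.23039],[3.1397,0,-.2938]),
([1.28,.04,-.02,0,-1.51,-1.01],[.2674,.3598,.2812],[3.1416,0,-1.294]),
([.56,.12,.07,0,-1.52,-1.26],[.4744,.1151,.2809],[-3.141,0,-2.269]),
([.48,-.2,-.76,.47,-.42,-2.16],[.5231,.044,.2195],[-3.07,.657,-2.845]),
([.24,-.03,-.89,1.15,-.07,-2.79],[.5843,.0570,.1786],[-3.139,.689,-2.993])]
def Ry(a): return Ro.from_euler('y',a).as_matrix()
def fk(m,q):
    a,b,e,h,c,al,lat,g=m
    A=Ro.from_euler('z',q[0]).as_matrix()
    phi=q[1]-q[2]+g
    d=np.array([np.cos(phi),0,-np.sin(phi)]);n=np.array([np.sin(phi),0,np.cos(phi)])
    W=np.array([0,-lat,h])+a*np.array([np.sin(q[1]+al),0,np.cos(q[1]+al)])+b*d+e*n
    # forearm frame: z along d ; roll q4, pitch -q5, roll q6
    F=np.c_[-n, [0,-1,0], d]  # x=-n (down-ish), y, z=d
    F=np.c_[-n, np.cross(d,-n), d]
    return A@W, A@F, c
def full(m,q,sg=(1,1,1),off=0):
    W,F,c=fk(m,q)
    R=F@Ro.from_euler('z',sg[0]*q[3]).as_matrix()@Ry(sg[1]*q[4])@Ro.from_euler('z',sg[2]*q[5]+off).as_matrix()
    return W+c*R[:,2],R
if __name__=='__main__':
    best=None
    import itertools
    for sg in itertools.product((1,-1),repeat=3):
      for off in (0,np.pi/2,np.pi,-np.pi/2):
        def f(m):
            r=[]
            for q,P,E in D:
                p_,R=full(m,q,sg,off)
                r+=list((p_-P)*10)+list((R-R_(E)).ravel())
            return np.r_[r]
        r=least_squares(f,[.35,.3,0,.3,.2,0,.154,0])
        if best is None or r.cost<best[0]: best=(r.cost,sg,off,r.x)
    print(best)
    for q,P,E in D: print((full(best[3],q,best[1],best[2])[0]-P).round(4),np.degrees(Ro.from_matrix(full(best[3],q,best[1],best[2])[1].T@R_(E)).magnitude()).round(2))
    import pickle;pickle.dump(best,open('kin.pkl','wb'))
E
python3 kin.py; python3 -c "
from workcell import arm
print(arm.read_state()['joints'],arm.read_state()['eef_pos'])"
```

```text
(np.float64(0.38228646050313525), (-1, -1, -1), -1.5707963267948966, array([ 0.54360328,  0.25357484,  0.11204314, -0.01596249,  0.31600926,
        0.24875501,  0.13384719, -0.01522104]))
[-0.0203  0.006  -0.0092] 0.87
[-0.0193  0.0025  0.0085] 1.0
[-0.015   0.015  -0.0026] 0.91
[-0.0009  0.0112  0.0241] 0.75
[ 0.0085 -0.0705 -0.0209] 0.63
[ 0.24492999 -0.0332828  -0.88931924  1.14879702 -0.07001883 -2.79309904] [0.58427623 0.05703173 0.17862147]
```

```bash
python3 - <<'E'
s=open('kin.py').read()
s=s.replace("W=np.array([0,-lat,h])","W=np.array([0,0,h])").replace("return W+c*R[:,2],R","return W+F@Ro.from_euler('z',sg[0]*q[3]).as_matrix()@np.array([0,m[6],0])+c*R[:,2],R")
open('kin.py','w').write(s)
E
python3 kin.py
```

```text
(np.float64(0.0006009346377317526), (-1, -1, -1), -1.5707963267948966, array([ 0.51456322,  0.39463713,  0.00258893,  0.14330345,  0.35569417,
        0.01122226, -0.15363659, -0.00298439]))
[-0.0006 -0.0004 -0.0012] 0.17
[0.0007 0.0003 0.0004] 0.45
[-0.0005  0.0007  0.0009] 0.23
[-0.0003 -0.0003  0.0004] 0.48
[ 0.0006 -0.0018 -0.0005] 0.21
```

```bash
cat > ik.py <<'E'
from kin import full
from plan import *
import pickle
_,sg,off,M=pickle.load(open('kin.pkl','rb'))
LO=np.array([-2.95,-1.21,-1.09,-2.87,-2.94,-3.05]);HI=np.array([2.95,1.97,1.5,1.71,-.07,3.05])
def ik(P,R,q0):
    def f(q):
        p_,r=full(M,q,sg,off); return np.r_[(p_-P)*5,(r-R).ravel()]
    r=least_squares(f,np.clip(q0,LO+1e-3,HI-1e-3),bounds=(LO,HI)); return r.x,r.cost
from scipy.optimize import least_squares
def sols(P,R,n=12,seed=0):
    g=np.random.default_rng(seed);out=[]
    for _ in range(n):
        q,c=ik(P,R,g.uniform(LO,HI)*[.4,.5,.7,1,1,1])
        if c<1e-6 and not any(np.abs(q-o).max()<.02 for o in out): out.append(q)
    return out
E
python3 - <<'E'
from ik import *
for flip in (0,1):
  for th in (30,35,40,45,50):
    for y,b in ((-.206,.07),(-.206,.014),(-.31,.014),(-.14,.02),(-.074,.02)):
        P,R=grasp(y,b,np.radians(th))
        if flip: R=R@np.diag([-1,-1,1.])
        print(flip,th,y,b,[list(q.round(2)) for q in sols(P,R)])
E
```

```text
0 30 -0.206 0.07 [[np.float64(0.44), np.float64(0.05), np.float64(-0.52), np.float64(0.29), np.float64(-0.53), np.float64(-2.08)]]
0 30 -0.206 0.014 [[np.float64(0.42), np.float64(0.15), np.float64(-0.56), np.float64(0.36), np.float64(-0.38), np.float64(-2.14)]]
0 30 -0.31 0.014 [[np.float64(0.2), np.float64(0.19), np.float64(-0.4), np.float64(0.05), np.float64(-0.46), np.float64(-1.66)]]
0 30 -0.14 0.02 [[np.float64(0.54), np.float64(0.14), np.float64(-0.61), np.float64(0.53), np.float64(-0.39), np.float64(-2.41)]]
0 30 -0.074 0.02 [[np.float64(0.66), np.float64(0.15), np.float64(-0.62), np.float64(0.65), np.float64(-0.41), np.float64(-2.63)]]
0 35 -0.206 0.07 [[np.float64(0.43), np.float64(-0.0), np.float64(-0.69), np.float64(0.51), np.float64(-0.33), np.float64(-2.29)]]
0 35 -0.206 0.014 [[np.float64(0.29), np.float64(0.11), np.float64(-0.8), np.float64(0.98), np.float64(-0.09), np.float64(-2.66)]]
0 35 -0.31 0.014 [[np.float64(0.2), np.float64(0.16), np.float64(-0.51), np.float64(0.09), np.float64(-0.3), np.float64(-1.7)]]
0 35 -0.14 0.02 [[np.float64(0.36), np.float64(0.1), np.f
[... 1502 characters left out ...]
p.float64(-0.3), np.float64(1.44)]]
1 35 -0.14 0.02 [[np.float64(0.36), np.float64(0.1), np.float64(-0.84), np.float64(1.26), np.float64(-0.12), np.float64(0.15)]]
1 35 -0.074 0.02 [[np.float64(0.5), np.float64(0.12), np.float64(-0.82), np.float64(1.29), np.float64(-0.2), np.float64(0.0)]]
1 40 -0.206 0.07 []
1 40 -0.206 0.014 []
1 40 -0.31 0.014 [[np.float64(0.19), np.float64(0.14), np.float64(-0.67), np.float64(0.31), np.float64(-0.07), np.float64(1.23)]]
1 40 -0.14 0.02 []
1 40 -0.074 0.02 []
1 45 -0.206 0.07 []
1 45 -0.206 0.014 []
1 45 -0.31 0.014 []
1 45 -0.14 0.02 []
1 45 -0.074 0.02 []
1 50 -0.206 0.07 []
1 50 -0.206 0.014 []
1 50 -0.31 0.014 []
1 50 -0.14 0.02 []
1 50 -0.074 0.02 []
```

```bash
python3 - <<'E'
from ik import *
np.set_printoptions(suppress=True)
for th in (40,47,55):
    for y,b in ((-.206,.07),(-.206,.016),(-.074,.02)):
        P,R=grasp(y,b,np.radians(th))
        for fl in (0,1):
            g=np.random.default_rng(1);o=[]
            for _ in range(25):
                q0=np.array([g.uniform(-.6,.6),g.uniform(-.5,.5),g.uniform(-1,0),g.uniform(-2.8,1.7),g.uniform(-.6,-.1),g.uniform(-3,3)])
                q,c=ik(P,R@np.diag([-1,-1,1.]) if fl else R,q0)
                if c<1e-6 and not any(np.abs(q-k).max()<.05 for k in o): o.append(q)
            print(th,y,b,fl,[list(map(float,k.round(2))) for k in o])
for th in (31,33):
    for y,b in ((-.206,.07),(-.206,.016),(-.31,.016),(-.14,.02),(-.074,.07),(-.074,.02)):
        P,R=grasp(y,b,np.radians(th),u=.007)
        print(th,y,b,[list(map(float,k.round(2))) for k in [ik(P,R,[.4,.1,-.6,.4,-.3,-2.2])[0]]])
E
```

```text
40 -0.206 0.07 0 []
40 -0.206 0.07 1 []
40 -0.206 0.016 0 []
40 -0.206 0.016 1 []
40 -0.074 0.02 0 []
40 -0.074 0.02 1 []
47 -0.206 0.07 0 []
47 -0.206 0.07 1 []
47 -0.206 0.016 0 []
47 -0.206 0.016 1 []
47 -0.074 0.02 0 []
47 -0.074 0.02 1 []
55 -0.206 0.07 0 []
55 -0.206 0.07 1 []
55 -0.206 0.016 0 []
55 -0.206 0.016 1 []
55 -0.074 0.02 0 [[0.08, 0.11, -0.59, -2.54, -0.11, 1.02]]
55 -0.074 0.02 1 [[0.08, 0.11, -0.59, -2.54, -0.11, -2.12]]
31 -0.206 0.07 [[0.45, 0.03, -0.57, 0.33, -0.48, -2.13]]
31 -0.206 0.016 [[0.41, 0.13, -0.62, 0.43, -0.33, -2.21]]
31 -0.31 0.016 [[0.2, 0.17, -0.44, 0.06, -0.42, -1.67]]
31 -0.14 0.02 [[0.53, 0.12, -0.68, 0.63, -0.33, -2.51]]
31 -0.074 0.07 [[0.71, 0.05, -0.63, 0.6, -0.5, -2.61]]
31 -0.074 0.02 [[0.64, 0.14, -0.69, 0.77, -0.36, -2.74]]
33 -0.206 0.07 [[0.45, 0.01, -0.64, 0.42, -0.4, -2.21]]
33 -0.206 0.016 [[0.39, 0.12, -0.7, 0.6, -0.23, -2.36]]
33 -0.31 0.016 [[0.2, 0.16, -0.48, 0.08, -0.36, -1.68]]
33 -0.14 0.02 [[0.48, 0.11, -0.77, 0.87, -0.23, -2.71]]
33 -0.074 0.07 [[0.7, 0.03, -0.7, 0.73, -0.44, -2.73]]
33 -0.074 0.02 [[0.59, 0.12, -0.77, 1.01, -0.28, -2.93]]
```

```bash
cat > go.py <<'E'
import sys
from plan import *
y,b,th,u,zc=[float(v) for v in sys.argv[1:6]]
print(arm.read_state()['joints'].round(2))
P,R=grasp(y,b,np.radians(th),u=u,zc=zc); show(P,R)
E
python3 go.py -.206 .07 33 .008 -.006
```

```text
[ 0.24 -0.03 -0.89  1.15 -0.07 -2.79]
t 2.7833 dxyz [6.3 2.7 1.7] w [-0.3  6.4 -0.1] F [-0.3 -1.4 -0.7] gw 0.0564 target [0.5802 0.0592 0.1733]
```

Emit:
apply_moves([
  {"x": 6,"y": 2.7,"z": 1.7,"wx": 0,"wy": 6.4,"wz": 0,"jaw": 0.32},
  {"x": 6,"y": 2.7,"z": 1.7,"wx": 0,"wy": 6.4,"wz": 0,"jaw": 0.32},
  {"x": 6,"y": 2.7,"z": 1.7,"wx": 0,"wy": 6.4,"wz": 0,"jaw": 0.32},
  {"x": 6,"y": 2.7,"z": 1.7,"wx": 0,"wy": 6.4,"wz": 0,"jaw": 0.32},
  {"x": 6,"y": 2.7,"z": 1.7,"wx": 0,"wy": 6.4,"wz": 0,"jaw": 0.32},
])

```text
time_s: 3.2
eef_pos: [0.579, 0.0653, 0.1768]
eef_rot: [3.129, 0.581, -2.996]
wrist_force: [1.1, 0.9, -0.5]
gripper_width: 0.0564
```

```bash
python3 go.py -.206 .016 33 .008 -.006
```

```text
[ 0.46 -0.   -0.64  0.42 -0.4  -2.22]
t 3.2 dxyz [ 2.  -6.7 56.9] w [ 0.5  0.3 -0.3] F [ 1.1  0.9 -0.5] gw 0.0564 target [0.6092 0.0636 0.1281]
```

Emit:
apply_moves([
  {"x": 2,"y": -6.7,"z": 3,"wx": 0.5,"wy": 0.3,"wz": -0.3,"jaw": 0.32},
  {"x": 2,"y": -6.7,"z": 3,"wx": 0.5,"wy": 0.3,"wz": -0.3,"jaw": 0.32},
  {"x": 2,"y": -6.7,"z": 3,"wx": 0.5,"wy": 0.3,"wz": -0.3,"jaw": 0.32},
])

```text
time_s: 3.45
eef_pos: [0.5794, 0.0543, 0.1721]
eef_rot: [-3.134, 0.576, -2.99]
wrist_force: [-0.4, -0.4, 0.5]
gripper_width: 0.0567
```

```bash
python3 go.py -.206 .016 33 .008 -.006; cat > look.py <<'E'
import sys
from plan import *
from workcell import optics
n,fn=sys.argv[1:3]
ci=optics.camera_info(n);im=optics.camera(n)
cv2.imwrite(fn,cv2.resize(im,(768,576),interpolation=cv2.INTER_CUBIC))
E
python3 look.py wrist pics/w2.png
```

```text
[ 0.44  0.   -0.66  0.44 -0.39 -2.23]
t 3.45 dxyz [-1.9  5.1 53.7] w [-0.4  0.   0. ] F [-0.4 -0.4  0.5] gw 0.0567 target [0.6092 0.0636 0.1281]
```

View pics/w2.png

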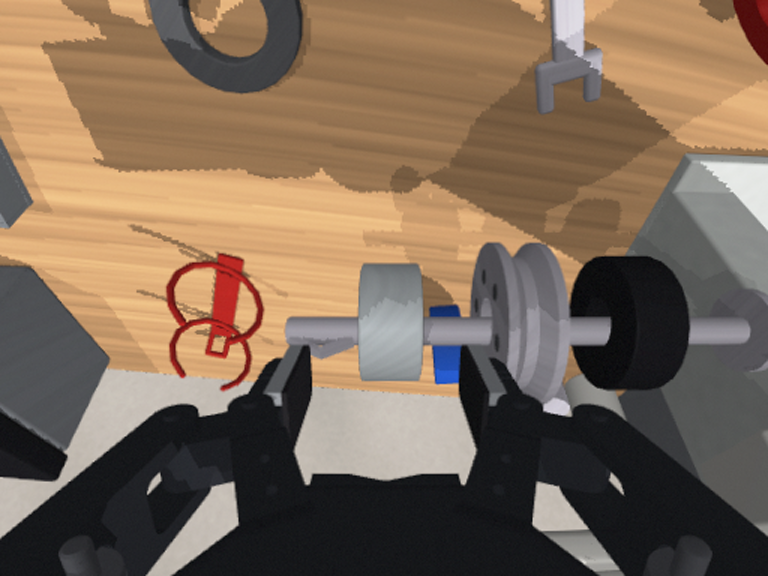

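```bash
python3 go.py -.206 .016 33 .008 -.006
```

```text
[ 0.44  0.   -0.66  0.44 -0.39 -2.23]
t 3.5 dxyz [-2.   5.2 53.8] w [-0.4  0.  -0. ] F [ 0.4 -0.9 -0.5] gw 0.0562 target [0.6092 0.0636 0.1281]
```

Emit:
apply_moves([
  {"x": -2,"y": 5,"z": 0,"wx": -0.4,"wy": 0,"wz": 0,"jaw": 0.32},
  {"x": -2,"y": 5,"z": 10,"wx": -0.4,"wy": 0,"wz": 0,"jaw": 0.32},
  {"x": -2,"y": 5,"z": 22,"wx": -0.4,"wy": 0,"wz": 0,"jaw": 0.32},
  {"x": -2,"y": 5,"z": 22,"wx": -0.4,"wy": 0,"wz": 0,"jaw": 0.32},
  {"x": -2,"y": 5,"z": 38,"wx": -0.4,"wy": 0,"wz": 0,"jaw": 0.32},
  {"x": -2,"y": 5,"z": 46,"wx": -0.4,"wy": 0,"wz": 0,"jaw": 0.32},
  {"x": -2,"y": 5,"z": 54,"wx": -0.4,"wy": 0,"wz": 0,"jaw": 0.32},
  {"x": -2,"y": 5,"z": 54,"wx": -0.4,"wy": 0,"wz": 0,"jaw": 0.32},
])

```text
time_s: 4.17
eef_pos: [0.609, 0.0637, 0.1267]
eef_rot: [3.141, 0.574, -2.991]
wrist_force: [0.1, -0.9, -0.8]
gripper_width: 0.0564
```

```bash
python3 look.py wrist pics/w3.png; python3 go.py -.206 .016 33 .008 -.006
```

```text
[ 0.39  0.11 -0.71  0.62 -0.22 -2.38]
t 4.2167 dxyz [-0.5 -0.1 -0.4] w [-0.  -0.  -0.1] F [-0.2 -0.7  0.2] gw 0.0565 target [0.6092 0.0636 0.1281]
```

View pics/w3.png

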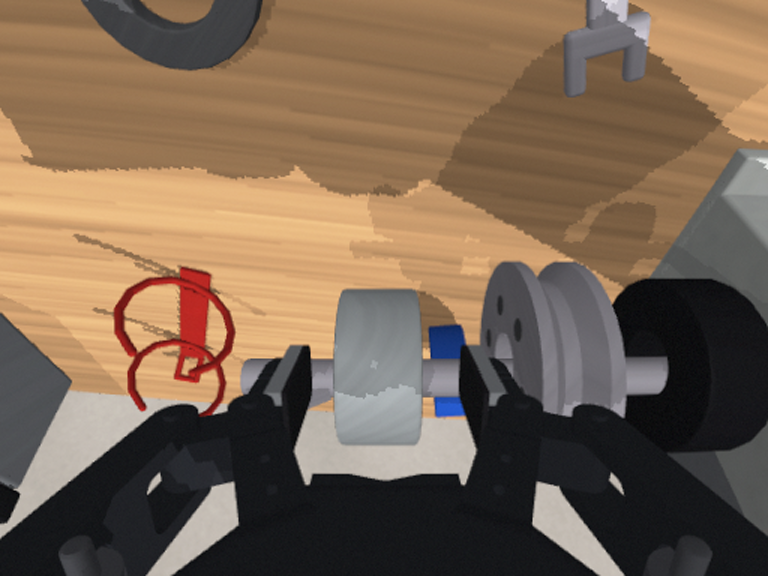

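Emit:
apply_moves([
  {"x": 0,"y": -2.5,"z": 0,"wx": 0,"wy": 0,"wz": 0,"jaw": 0.32},
  {"x": 0,"y": -2.5,"z": 0,"wx": 0,"wy": 0,"wz": 0,"jaw": -1},
  {"x": 0,"y": -2.5,"z": 0,"wx": 0,"wy": 0,"wz": 0,"jaw": -1},
  {"x": 0,"y": -2.5,"z": 0,"wx": 0,"wy": 0,"wz": 0,"jaw": -1},
  {"x": 0,"y": -2.5,"z": 0,"wx": 0,"wy": 0,"wz": 0,"jaw": -1},
  {"x": 0,"y": -2.5,"z": 0,"wx": 0,"wy": 0,"wz": 0,"jaw": -1},
], grip_force=60)

```text
time_s: 4.72
eef_pos: [0.6102, 0.0622, 0.1292]
eef_rot: [3.14, 0.579, -2.992]
wrist_force: [-3.9, -0.2, 5.3]
gripper_width: 0.0146
```

```bash
python3 look.py wrist pics/w4.png; python3 go.py -.206 .016 33 .008 .002
```

```text
[ 0.39  0.11 -0.71  0.61 -0.22 -2.37]
t 4.7667 dxyz [-3.2  1.6 -6.2] w [ 0.1  0.1 -0.1] F [-4.3  0.1  6.3] gw 0.0142 target [0.6092 0.0636 0.1361]
```

View pics/w4.png

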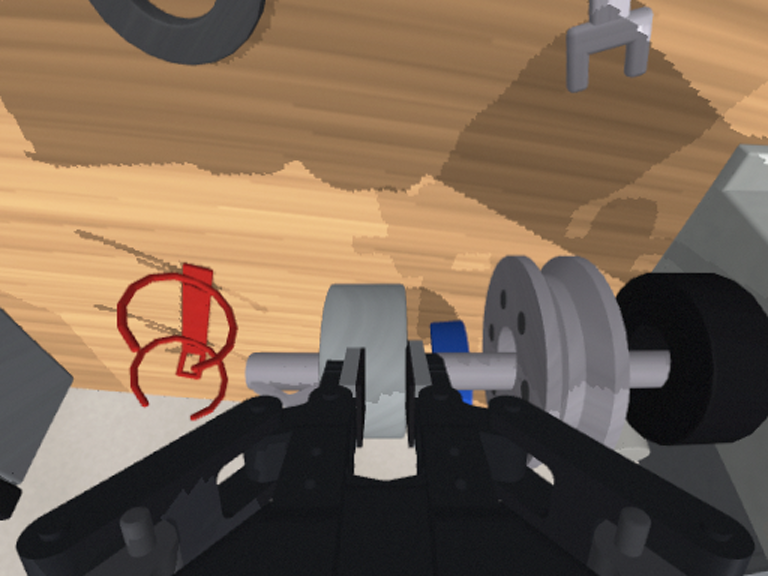

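```bash
python3 - <<'E'
from plan import *
from workcell import optics
s=arm.read_state();R=R_(s['eef_rot']);ci=optics.camera_info('wrist')
print(R.T@(ci['xyz']-s['eef_pos'])*1e3, (R.T@R_(ci['rotation'])).round(2))
for a in [(0,0,0),(0,7,0),(11,7,0),(-11,7,0),(11,7,-19),(-11,7,-19),(11,28,-8),(-11,28,-8),(11,28,-19),(11,7,-10),(-11,7,-10)]:
    print(a,(proj(ci,s['eef_pos']+R@np.array(a)/1e3)*1.5).round(0))
# collar centre in tool frame
C=loc(0,-.206,-.006);print('collar in tool',R.T@(C-s['eef_pos'])*1e3)
print('bar pts',[ (proj(ci,loc(0,y,0))*1.5).round(0) for y in (-.265,-.1)])
for a in np.arange(0,6.3,.79): print(round(a,1),(proj(ci,loc(.033*np.cos(a),-.222,-.006+.033*np.sin(a)))*1.5).round(0))
E
```

```text
[  72.08978708   -0.66204137 -141.6245868 ] [[-0.    0.96  0.28]
 [ 1.    0.    0.  ]
 [ 0.    0.28 -0.96]]
(0, 0, 0) [[387. 366.]]
(0, 7, 0) [[405. 366.]]
(11, 7, 0) [[405. 340.]]
(-11, 7, 0) [[404. 391.]]
(11, 7, -19) [[408. 362.]]
(-11, 7, -19) [[407. 419.]]
(11, 28, -8) [[464. 348.]]
(-11, 28, -8) [[461. 401.]]
(11, 28, -19) [[470. 362.]]
(11, 7, -10) [[406. 351.]]
(-11, 7, -10) [[405. 405.]]
collar in tool [-6.7766309   1.54037608 16.5411148 ]
bar pts [array([[252., 374.]]), array([[634., 372.]])]
0.0 [[357. 396.]]
0.8 [[354. 435.]]
1.6 [[349. 437.]]
2.4 [[346. 385.]]
3.2 [[348. 315.]]
4.0 [[353. 286.]]
4.7 [[357. 304.]]
5.5 [[358. 348.]]
```

```bash
python3 - <<'E'
from h import *
from workcell import optics
im=cv2.resize(cv2.imread('pics/w4.png'),(512,384),interpolation=cv2.INTER_AREA)
w=optics.camera('wrist'); crop(w,190,180,310,310,5,'pics/w4c.png')
s=optics.camera('scene'); crop(s,180,130,300,240,5,'pics/s4c.png')
E
```

```text
(no output)
```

View pics/w4c.png

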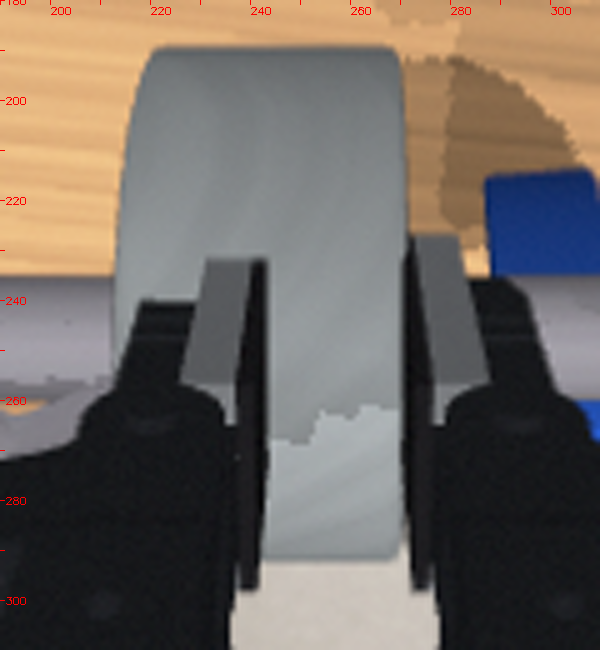

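View pics/s4c.png

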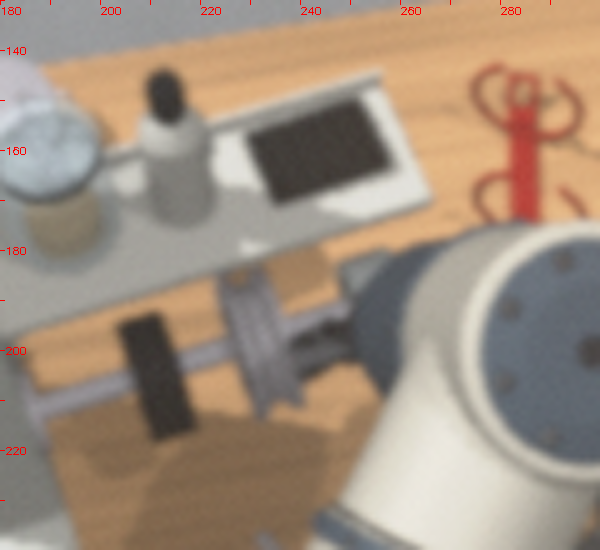

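Emit:
apply_moves([
  {"x": 0,"y": 0,"z": 0,"wx": 0,"wy": 0,"wz": 0,"jaw": 0.32},
  {"x": 0,"y": 0,"z": -10,"wx": 0,"wy": 0,"wz": 0,"jaw": 0.32},
  {"x": 6,"y": -2,"z": -15,"wx": 0,"wy": 0,"wz": 0,"jaw": 0.32},
  {"x": 12,"y": -4,"z": -15,"wx": 0,"wy": 0,"wz": 0,"jaw": 0.32},
  {"x": 12,"y": -4,"z": -15,"wx": 0,"wy": 0,"wz": 0,"jaw": 0.32},
])

```text
time_s: 5.28
eef_pos: [0.5906, 0.0545, 0.1327]
eef_rot: [3.14, 0.575, -2.992]
wrist_force: [0.6, -0.7, 0.3]
gripper_width: 0.0563
```

```bash
python3 look.py wrist pics/w5.png; python3 go.py -.210 .006 33 .020 -.006; python3 - <<'E'
from ik import *
for y,b in ((-.21,.006),(-.14,.006),(-.074,.006)):
  for th in (31,33):
    P,R=grasp(y,b,np.radians(th),u=.02);q,c=ik(P,R,[.4,.1,-.7,.6,-.25,-2.3]);print(y,th,q.round(2),c)
E
```

```text
[ 0.39  0.07 -0.73  0.58 -0.24 -2.34]
t 5.3333 dxyz [-1.5  2.1 24.5] w [ 0.  -0.1 -0.1] F [-0.2  0.3 -0.7] gw 0.056 target [0.6053 0.059  0.1131]
-0.21 31 [ 0.4   0.14 -0.68  0.5  -0.26 -2.27] 9.525768554844861e-29
-0.21 33 [ 0.33  0.12 -0.79  0.82 -0.13 -2.53] 4.064099149705097e-30
-0.14 31 [ 0.49  0.13 -0.75  0.8  -0.24 -2.65] 4.3802914898910945e-25
-0.14 33 [ 0.34  0.12 -0.86  1.3  -0.1  -3.03] 3.3016641768284327e-26
-0.074 31 [ 0.6   0.15 -0.76  0.94 -0.28 -2.88] 6.3904441853700785e-24
-0.074 33 [ 0.54  0.14 -0.81  1.16 -0.22 -3.05] 0.00012158008329268098
```

View pics/w5.png

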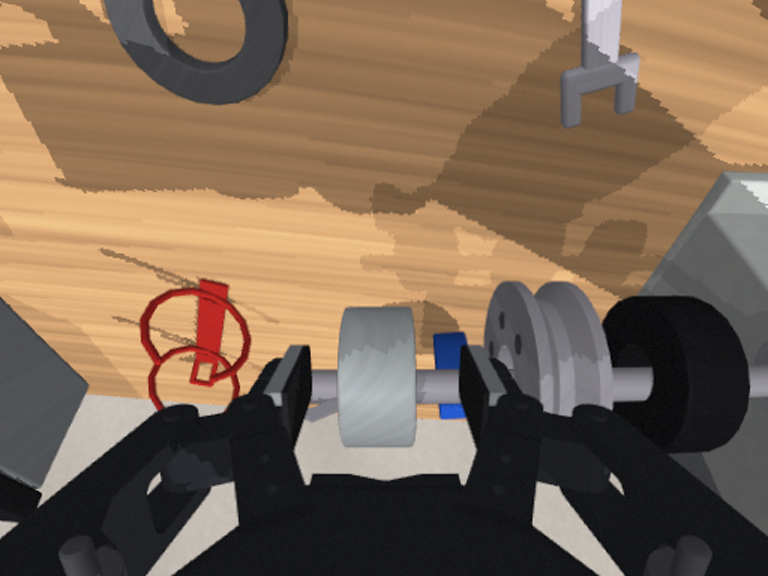

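```bash
python3 go.py -.2158 .006 30 .020 -.006
```

```text
[ 0.39  0.07 -0.73  0.58 -0.24 -2.34]
t 5.3333 dxyz [-1.9 -3.7 23.5] w [ 0.   2.9 -0.1] F [-0.2  0.3 -0.7] gw 0.056 target [0.6059 0.0532 0.1142]
```

Emit:
apply_moves([
  {"x": 0,"y": -3.7,"z": 0,"wx": 0,"wy": 2.9,"wz": 0,"jaw": 0.32},
  {"x": 0,"y": -3.7,"z": 0,"wx": 0,"wy": 2.9,"wz": 0,"jaw": 0.32},
  {"x": -2,"y": -3.7,"z": 8,"wx": 0,"wy": 2.9,"wz": 0,"jaw": 0.32},
  {"x": -2,"y": -3.7,"z": 16,"wx": 0,"wy": 2.9,"wz": 0,"jaw": 0.32},
  {"x": -2,"y": -3.7,"z": 23.5,"wx": 0,"wy": 2.9,"wz": 0,"jaw": 0.32},
  {"x": -2,"y": -3.7,"z": 23.5,"wx": 0,"wy": 2.9,"wz": 0,"jaw": 0.32},
])

```text
time_s: 5.83
eef_pos: [0.6064, 0.0532, 0.1124]
eef_rot: [3.141, 0.522, -2.991]
wrist_force: [-1.0, -0.1, -0.7]
gripper_width: 0.0565
```

```bash
python3 look.py wrist pics/w6.png; python3 go.py -.2158 .006 30 .020 -.006
```

```text
[ 0.4   0.14 -0.63  0.41 -0.31 -2.18]
t 5.8833 dxyz [-0.1  0.2 -1.2] w [-0.  -0.1 -0.1] F [ 0.1 -0.5  0.4] gw 0.0566 target [0.6059 0.0532 0.1142]
```

View pics/w6.png

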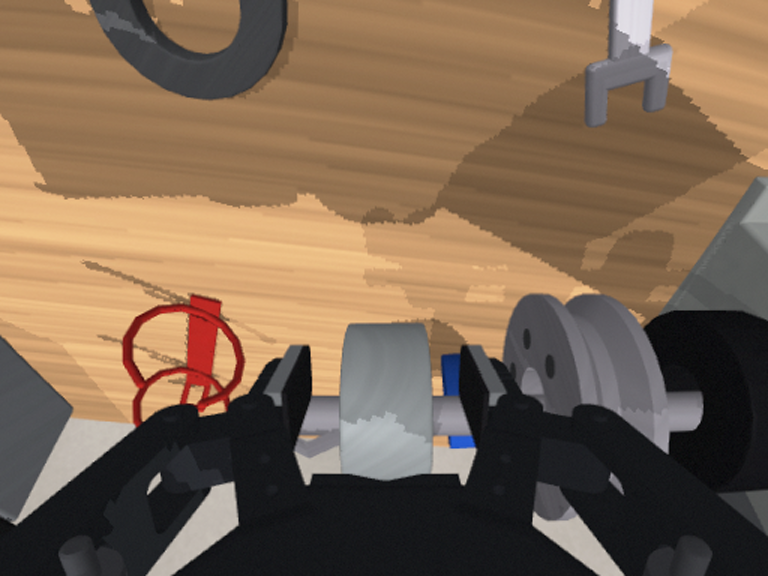

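Emit:
apply_moves([
  {"x": 0,"y": 0,"z": 0,"wx": 0,"wy": 0,"wz": 0,"jaw": -1},
  {"x": 0,"y": 0,"z": 0,"wx": 0,"wy": 0,"wz": 0,"jaw": -1},
  {"x": 0,"y": 0,"z": 0,"wx": 0,"wy": 0,"wz": 0,"jaw": -1},
  {"x": 0,"y": 0,"z": 0,"wx": 0,"wy": 0,"wz": 0,"jaw": -1},
  {"x": 0,"y": 0,"z": 0,"wx": 0,"wy": 0,"wz": 0,"jaw": -1},
], grip_force=60)

```text
time_s: 6.3
eef_pos: [0.6069, 0.0537, 0.1155]
eef_rot: [3.14, 0.526, -2.992]
wrist_force: [-2.7, -0.2, 1.2]
gripper_width: 0.0146
```

```bash
python3 look.py wrist pics/w7.png; python3 go.py -.2158 .006 30 .020 .002
```

```text
[ 0.4   0.14 -0.63  0.41 -0.31 -2.18]
t 6.35 dxyz [-2.4 -0.4 -6.4] w [ 0.   0.1 -0.1] F [-2.4  0.8  0.9] gw 0.0145 target [0.6059 0.0532 0.1222]
```

View pics/w7.png

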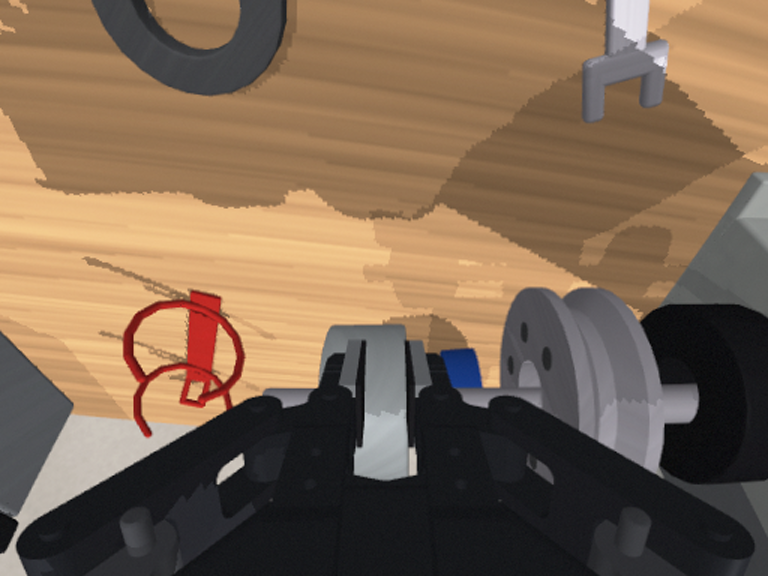

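```bash
python3 - <<'E'
from plan import *
from workcell import optics
s=arm.read_state();R=R_(s['eef_rot']);ci=optics.camera_info('wrist')
tc=R.T@(ci['xyz']-s['eef_pos']);Rc=R.T@R_(ci['rotation'])
def camat(P,rot):
    R=R_(rot);return dict(ci,xyz=np.array(P)+R@tc,rotation=Ro.from_matrix(R@Rc).as_euler('xyz'))
for nm,c in (('w1',camat([.5231,.044,.2195],[-3.07,.657,-2.845])),('w6',camat([.6064,.0532,.1124],[3.141,.522,-2.991])),('w7',ci)):
    im=cv2.imread(f'pics/{nm}.png')
    def L(Q,col):
        P=proj(c,np.array([loc(*q) for q in Q]))*1.5
        cv2.polylines(im,[P.astype(int)],False,col,1)
    for z in (-.008,.008): 
        v=R_(c['rotation'])[:,1] # cam up
        L([(z*(v@EX),0,z*v[2]),(z*(v@EX),-.265,z*v[2])],(0,255,255))
    yc={'w1':-.206,'w6':-.2158,'w7':-.2235}[nm]
    for y,r,l in [(yc,.033,.032),(-.14,.045,.028),(-.074,.038,.028)]:
        for d in(-l/2,l/2): L([(r*np.cos(a),y+d,-.006+r*np.sin(a)) for a in np.linspace(0,6.3,50)],(0,0,255))
    cv2.imwrite(f'pics/{nm}f.png',im[200:500])
a=[cv2.imread(f'pics/{n}f.png')[:,150:750] for n in('w6','w7')]
cv2.imwrite('pics/f67.png',np.vstack(a))
E
```

```text
(no output)
```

View pics/f67.png

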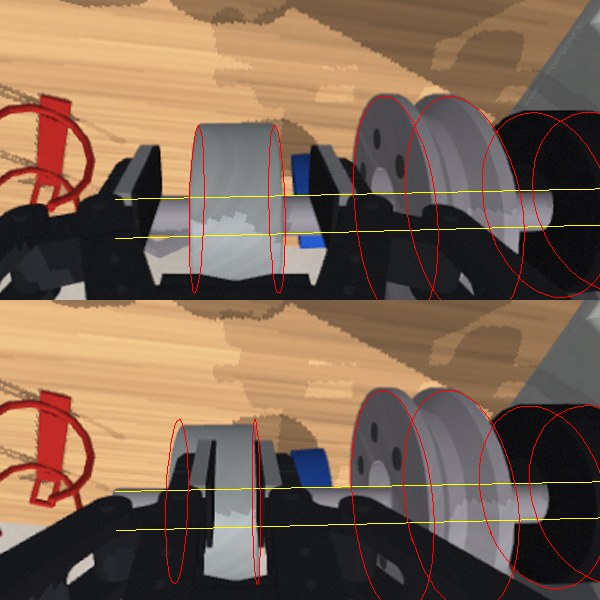

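```bash
python3 - <<'E'
from h import *
from workcell import optics
w=optics.camera('wrist'); crop(w,190,200,310,330,5,'pics/w7c.png')
w=optics.camera('top'); crop(w,200,150,320,250,5,'pics/t7c.png')
E
```

```text
(no output)
```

View pics/w7c.png

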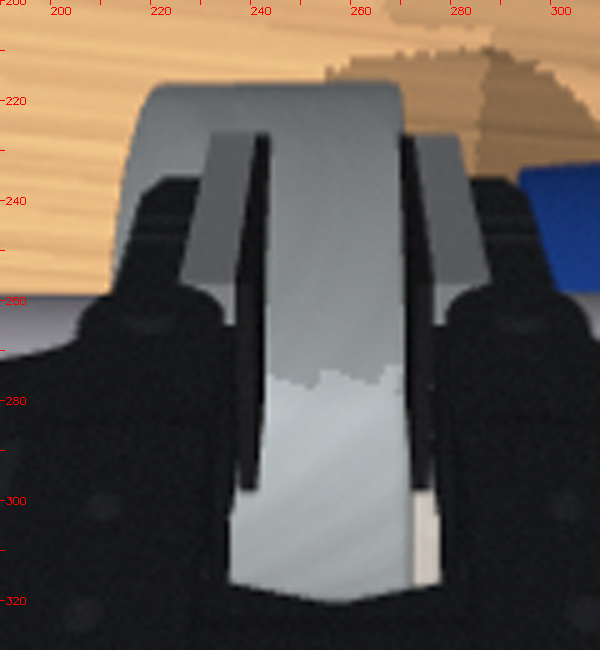

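View pics/t7c.png

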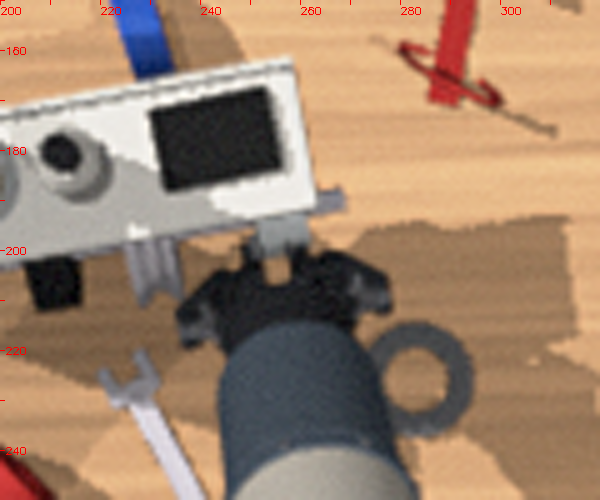

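```bash
python3 - <<'E'
from plan import *
T=cam('top');S=cam('scene')
s=arm.read_state();R=R_(s['eef_rot']);P=s['eef_pos'];print(P,R.round(2))
pp=np.load('p.npy')
for a in [(0,0,0),(0,7,-8),(0,-7,-8),(-11,7,-8),(-11,-7,-8),(11,7,-8),(0,0,-19),(0,0,-60)]:
    print(a,(proj(T,P+R@np.array(a)/1e3)).round(1),proj(S,P+R@np.array(a)/1e3).round(1))
C=loc(0,-.2235,-.006);print('collar',R.T@(C-P)*1e3,proj(T,C),pp[5:7])
for a in (1.57,2.3,3.14,3.6): print(proj(T,C+.033*(np.cos(a)*EX+np.sin(a)*EZ)).round(1))
E
```

```text
[0.60691094 0.05374584 0.11545871] [[-0.86 -0.15  0.5 ]
 [-0.13  0.99  0.08]
 [-0.5   0.   -0.86]]
(0, 0, 0) [[254.  198.7]] [[257.4 196.5]]
(0, 7, -8) [[252.  200.2]] [[255.6 197.2]]
(0, -7, -8) [[256.4 199.4]] [[260.  195.8]]
(-11, 7, -8) [[251.4 197.1]] [[254.5 193.7]]
(-11, -7, -8) [[255.8 196.3]] [[258.9 192.2]]
(11, 7, -8) [[252.5 203.2]] [[256.8 200.7]]
(0, 0, -19) [[254.4 201.3]] [[258.5 196.4]]
(0, 0, -60) [[255.5 207.3]] [[261.1 196.2]]
collar [-18.39802633  -8.07730718   6.56983833] [[255.39763356 192.17357926]] [ 0.3278334  -0.28399933]
[[255.3 191.3]]
[[256.6 198.5]]
[[257.2 202.4]]
[[257.1 201.7]]
```

Emit:
apply_moves([
  {"x": 0,"y": 0,"z": 0,"wx": 0,"wy": 0,"wz": 0,"jaw": 0.2},
  {"x": 0,"y": -3,"z": -12,"wx": 0,"wy": 0,"wz": 0,"jaw": 0.15},
  {"x": 0,"y": -8,"z": -20,"wx": 0,"wy": 0,"wz": 0,"jaw": 0.15},
  {"x": 0,"y": -8,"z": -20,"wx": 0,"wy": 0,"wz": 0,"jaw": 0.15},
  {"x": 0,"y": -8,"z": -20,"wx": 0,"wy": 0,"wz": 0,"jaw": 0.15},
])

```text
time_s: 6.87
eef_pos: [0.5991, 0.0447, 0.1335]
eef_rot: [3.139, 0.528, -2.992]
wrist_force: [0.4, 0.2, -1.3]
gripper_width: 0.0491
```

```bash
python3 look.py wrist pics/w8.png; python3 go.py -.2235 -.010 30 .020 -.006
```

```text
[ 0.4   0.1  -0.6   0.34 -0.37 -2.1 ]
t 6.9167 dxyz [ 2.2 -0.3 36.2] w [ 0.1  0.2 -0.1] F [-0.1 -0.2  0.6] gw 0.0496 target [0.6149 0.0468 0.1003]
```

View pics/w8.png

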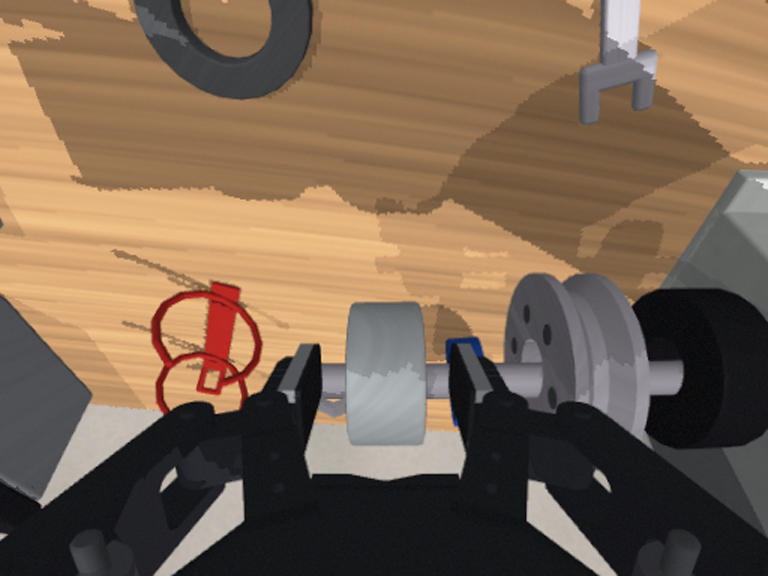

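```bash
python3 - <<'E'
from plan import *
from workcell import optics
from scipy.optimize import least_squares
s=arm.read_state();R=R_(s['eef_rot']);ci=optics.camera_info('wrist')
A=np.linspace(0,2*np.pi,200)
def sil(x,z,y):
    out=[]
    for d in(-.016,.016):
        Q=np.array([s['eef_pos']+R@np.array([x,y,z])+(.033*np.cos(a))*EX+d*EY+.033*np.sin(a)*EZ for a in A])
        out.append(proj(ci,Q)*1.5)
    P=np.vstack(out);return P[:,0].min(),P[:,0].max(),P[:,1].min(),P[:,1].max()
C=loc(0,-.2235,-.006);c0=R.T@(C-s['eef_pos']);print('pred',c0*1e3,sil(c0[0],c0[2],c0[1]))
obs=np.array([346.5,426,302,445])
r=least_squares(lambda v:np.array(sil(*v))-obs,[c0[0],c0[2],c0[1]]);print(r.x*1e3,r.fun)
# bar thickness at tool: edges near x=335
E
```

```text
pred [-17.80605234  -0.24106044  26.29502006] (np.float64(344.2755960562265), np.float64(427.87581481704103), np.float64(303.1519194507288), np.float64(449.82077775769744))
[-19.19461357  31.66066883  -0.1552226 ] [-0.60408992  0.60565375  0.41427732 -0.39385118]
```

Emit:
apply_moves([
  {"x": 2,"y": 0,"z": 10,"wx": 0,"wy": 0,"wz": 0,"jaw": 0.15},
  {"x": 2,"y": 0,"z": 20,"wx": 0,"wy": 0,"wz": 0,"jaw": 0.15},
  {"x": 2,"y": 0,"z": 30,"wx": 0,"wy": 0,"wz": 0,"jaw": 0.15},
  {"x": 2,"y": 0,"z": 36,"wx": 0,"wy": 0,"wz": 0,"jaw": 0.15},
  {"x": 2,"y": 0,"z": 40,"wx": 0,"wy": 0,"wz": 0,"jaw": 0.15},
  {"x": 2,"y": 0,"z": 40,"wx": 0,"wy": 0,"wz": 0,"jaw": 0.15},
])

```text
time_s: 7.42
eef_pos: [0.6163, 0.047, 0.0957]
eef_rot: [3.141, 0.524, -2.991]
wrist_force: [0.8, 0.2, 0.0]
gripper_width: 0.0488
```

```bash
python3 look.py wrist pics/w9.png; python3 go.py -.2235 -.010 30 .020 -.006
```

```text
[ 0.37  0.18 -0.65  0.45 -0.25 -2.2 ]
t 7.4667 dxyz [-0.7 -0.  -4.1] w [ 0.   0.1 -0.1] F [1.  0.  0.2] gw 0.0492 target [0.6149 0.0468 0.1003]
```

View pics/w9.png

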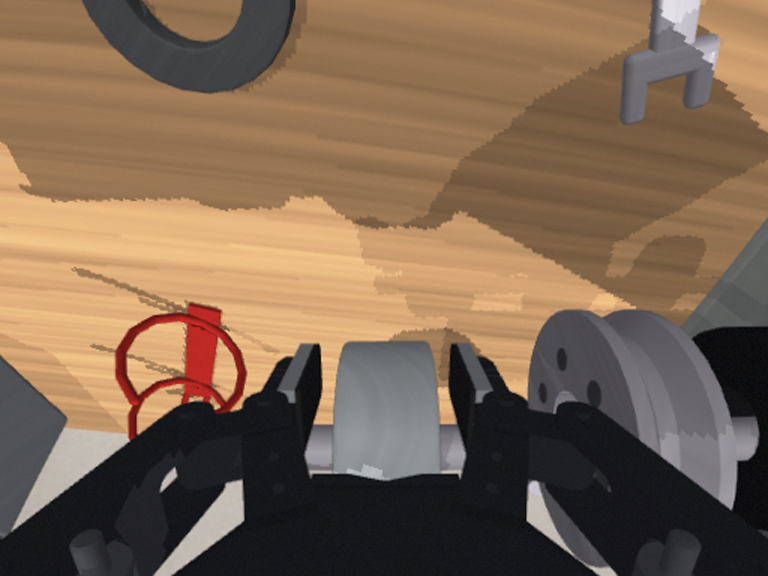

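Emit:
apply_moves([
  {"x": 0,"y": 0,"z": 0,"wx": 0,"wy": 0,"wz": 0,"jaw": -1},
  {"x": 0,"y": 0,"z": 0,"wx": 0,"wy": 0,"wz": 0,"jaw": -1},
  {"x": 0,"y": 0,"z": 0,"wx": 0,"wy": 0,"wz": 0,"jaw": -1},
  {"x": 0,"y": 0,"z": 0,"wx": 0,"wy": 0,"wz": 0,"jaw": -1},
], grip_force=60)

```text
time_s: 7.8
eef_pos: [0.6167, 0.0476, 0.0978]
eef_rot: [3.14, 0.527, -2.991]
wrist_force: [-4.1, 1.7, 1.9]
gripper_width: 0.0153
```

```bash
python3 look.py wrist pics/w10.png; python3 go.py -.2235 -.014 30 .020 .002
```

```text
[ 0.37  0.18 -0.65  0.45 -0.25 -2.2 ]
t 7.85 dxyz [-3.6 -0.5 -6.1] w [ 0.1  0.2 -0. ] F [-3.8  0.6  2.6] gw 0.0158 target [0.6169 0.0471 0.1049]
```

View pics/w10.png

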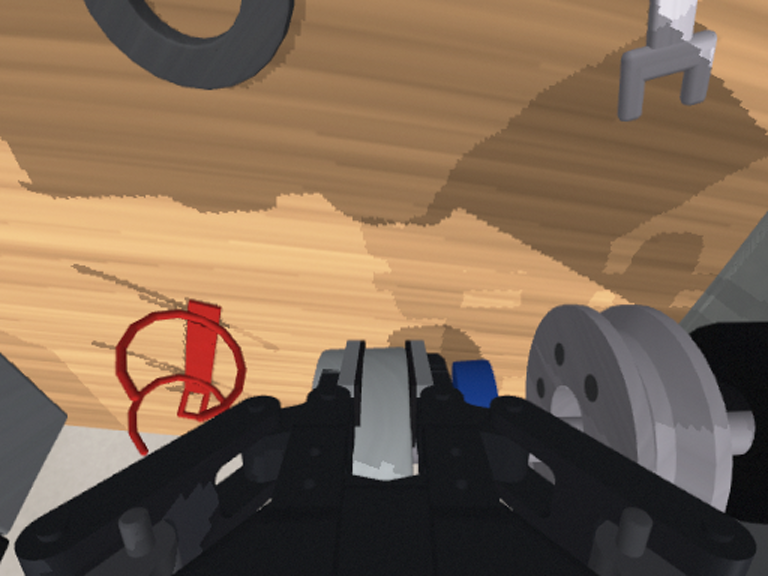

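```bash
python3 - <<'E'
from h import *
from workcell import optics
w=optics.camera('wrist'); crop(w,190,210,310,340,5,'pics/w10c.png')
w=optics.camera('scene'); crop(w,200,140,300,240,6,'pics/s10c.png')
E
```

```text
(no output)
```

View pics/w10c.png

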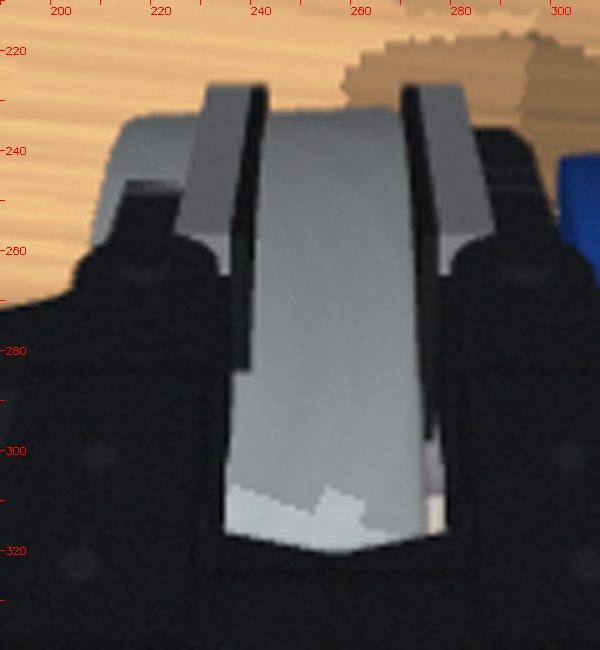

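View pics/s10c.png

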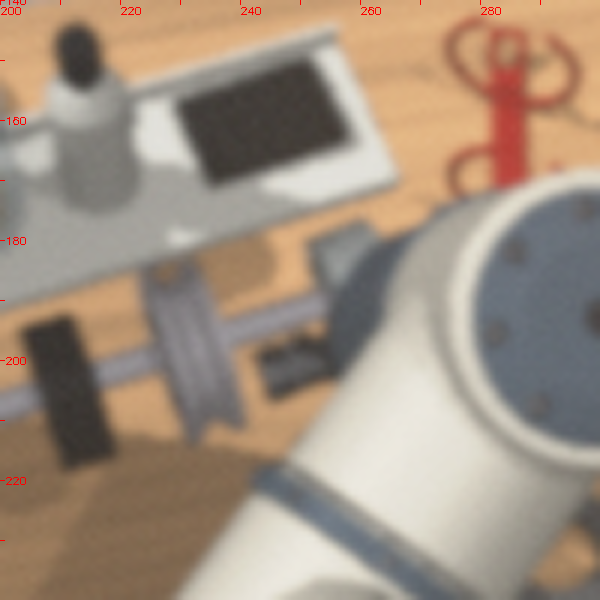

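Emit:
apply_moves([
  {"x": -2,"y": 0,"z": -3.5,"wx": 0,"wy": 0,"wz": 0,"jaw": -1},
  {"x": -4,"y": 0,"z": -7,"wx": 0,"wy": 0,"wz": 0,"jaw": -1},
  {"x": -4,"y": 0,"z": -7,"wx": 0,"wy": 0,"wz": 0,"jaw": -1},
  {"x": -4,"y": 0,"z": -7,"wx": 0,"wy": 0,"wz": 0,"jaw": -1},
])

```text
time_s: 8.28
eef_pos: [0.6164, 0.047, 0.105]
eef_rot: [3.14, 0.526, -2.992]
wrist_force: [-0.2, 0.6, -3.4]
gripper_width: 0.0152
```

```bash
python3 look.py wrist pics/w11.png; python3 go.py -.2235 -.014 30 .020 .002; python3 - <<'E'
from h import *
a=cv2.imread('pics/w11.png'); cv2.imwrite('pics/w11c.png',cv2.resize(a[300:520,230:530],None,fx=2.5,fy=2.5))
E
```

```text
[ 0.37  0.17 -0.62  0.4  -0.28 -2.16]
t 8.3333 dxyz [-0.6  0.   0.2] w [ 0.   0.1 -0.1] F [-0.8 -0.2 -2.9] gw 0.0151 target [0.6169 0.0471 0.1049]
```

View pics/w11c.png

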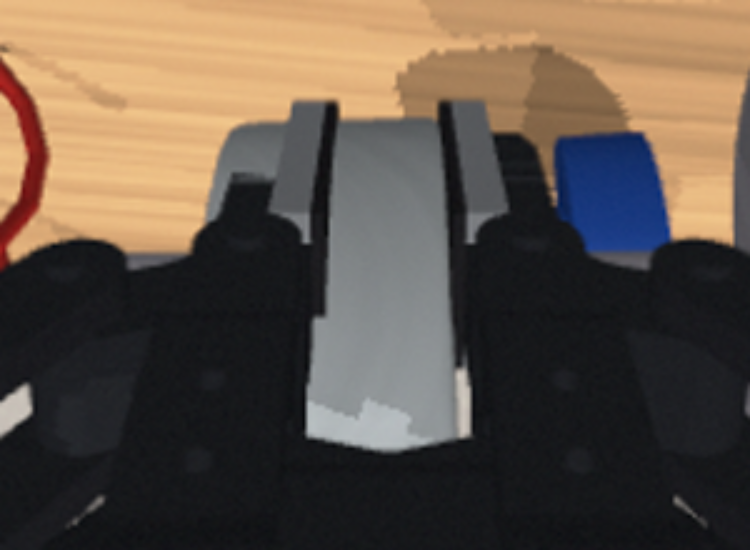

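Emit:
apply_moves([
  {"x": 0,"y": -5,"z": 0,"wx": 0,"wy": 0,"wz": 0,"jaw": -1},
  {"x": 0,"y": -10,"z": 0,"wx": 0,"wy": 0,"wz": 0,"jaw": -1},
  {"x": 0,"y": -15,"z": 0,"wx": 0,"wy": 0,"wz": 0,"jaw": -1},
  {"x": 0,"y": -20,"z": 0,"wx": 0,"wy": 0,"wz": 0,"jaw": -1},
  {"x": 0,"y": -25,"z": 0,"wx": 0,"wy": 0,"wz": 0,"jaw": -1},
  {"x": 0,"y": -25,"z": 0,"wx": 0,"wy": 0,"wz": 0,"jaw": -1},
])

```text
time_s: 8.83
eef_pos: [0.6202, 0.0218, 0.105]
eef_rot: [3.14, 0.525, -2.992]
wrist_force: [-1.8, -1.6, 0.1]
gripper_width: 0.0153
```

```bash
python3 look.py wrist pics/w12.png; python3 go.py -.2485 -.014 30 .020 .002
```

```text
[ 0.33  0.18 -0.58  0.3  -0.31 -2.01]
t 8.8833 dxyz [-0.5  0.4  0.4] w [ 0.   0.1 -0.1] F [-1.2 -2.  -0.9] gw 0.0153 target [0.6207 0.0224 0.1049]
```

View pics/w12.png

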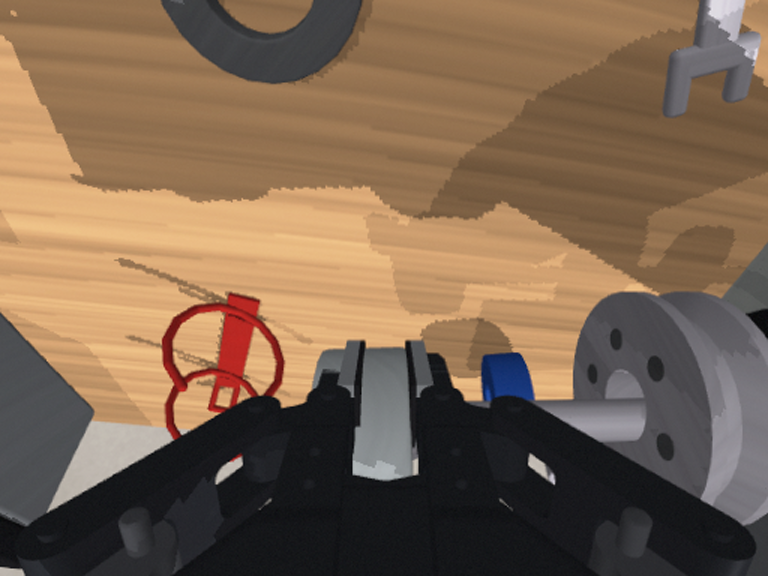

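```bash
python3 - <<'E'
from h import *
from workcell import optics
w=optics.camera('top'); crop(w,225,170,305,230,9,'pics/t12c.png')
E
```

```text
(no output)
```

View pics/t12c.png

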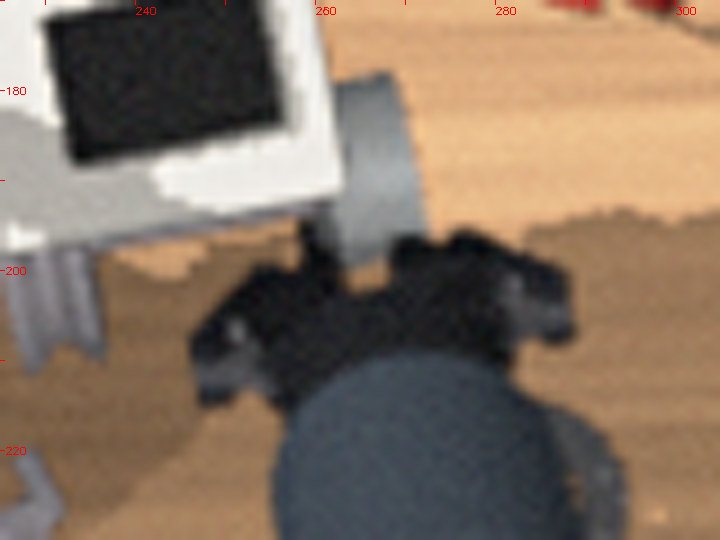

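Emit:
apply_moves([
  {"x": -1,"y": 0,"z": -1.7,"wx": 0,"wy": 0,"wz": 0,"jaw": -1},
  {"x": -2,"y": 0,"z": -3.5,"wx": 0,"wy": 0,"wz": 0,"jaw": -1},
  {"x": -3,"y": 0,"z": -5.2,"wx": 0,"wy": 0,"wz": 0,"jaw": -1},
  {"x": -4,"y": 0,"z": -7,"wx": 0,"wy": 0,"wz": 0,"jaw": -1},
  {"x": -4,"y": 0,"z": -7,"wx": 0,"wy": 0,"wz": 0,"jaw": -1},
])

```text
time_s: 9.35
eef_pos: [0.6175, 0.0217, 0.1091]
eef_rot: [3.141, 0.518, -2.992]
wrist_force: [4.0, 1.0, -16.3]
gripper_width: 0.0154
```

```bash
python3 look.py wrist pics/w13.png; python3 go.py -.2485 -.014 30 .020 .010;  python3 - <<'E'
from h import *
from workcell import optics
a=cv2.imread('pics/w13.png'); b=cv2.resize(a[300:520,230:530],(600,440));a=cv2.imread('pics/w12.png');
cv2.imwrite('pics/w13c.png',np.hstack([b,cv2.resize(a[300:520,230:530],(600,440))])[:,::1][:, :1200][:, :])
E
python3 -c "
import cv2;a=cv2.imread('pics/w13c.png');cv2.imwrite('pics/w13c.png',cv2.resize(a,(800,294)))"
```

```text
[ 0.33  0.17 -0.56  0.27 -0.34 -1.99]
t 9.4 dxyz [-4.7  0.2 -1.7] w [-0.  -0.3 -0.1] F [  4.3  -0.1 -17.1] gw 0.015 target [0.6207 0.0224 0.1129]
```

View pics/w13c.png

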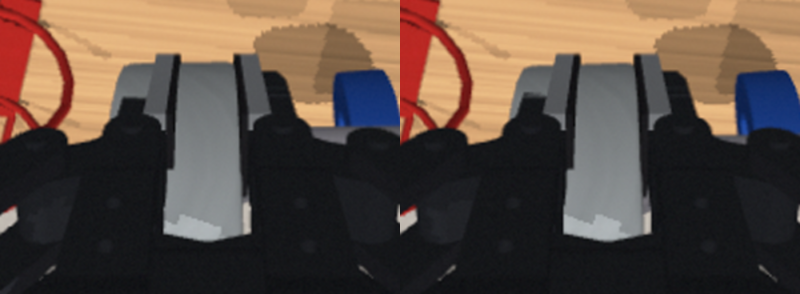

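Emit:
apply_moves([
  {"x": 3,"y": 0,"z": 5,"wx": 0,"wy": 0,"wz": 0,"jaw": -1},
  {"x": 3,"y": -10,"z": 5,"wx": 0,"wy": 0,"wz": 0,"jaw": -1},
  {"x": 3,"y": -20,"z": 5,"wx": 0,"wy": 0,"wz": 0,"jaw": -1},
  {"x": 3,"y": -30,"z": 5,"wx": 0,"wy": 0,"wz": 0,"jaw": -1},
  {"x": 3,"y": -40,"z": 5,"wx": 0,"wy": 0,"wz": 0,"jaw": -1},
  {"x": 3,"y": -55,"z": 5,"wx": 0,"wy": 0,"wz": 0,"jaw": -1},
  {"x": 3,"y": -70,"z": 5,"wx": 0,"wy": 0,"wz": 0,"jaw": -1},
  {"x": 3,"y": -70,"z": 5,"wx": 0,"wy": 0,"wz": 0,"jaw": -1},
])

```text
time_s: 10.07
eef_pos: [0.6332, -0.0481, 0.1097]
eef_rot: [3.141, 0.532, -2.992]
wrist_force: [1.3, -0.4, -1.5]
gripper_width: 0.0148
```

```bash
python3 look.py wrist pics/w14.png; python3 go.py -.32 -.014 30 .020 .002; python3 - <<'E'
from h import *
from workcell import optics
w=optics.camera('top'); crop(w,225,150,325,230,7,'pics/t14c.png')
w=optics.camera('scene'); crop(w,220,140,320,240,6,'pics/s14c.png')
E
```

```text
[ 0.18  0.21 -0.44  0.04 -0.4  -1.63]
t 10.1167 dxyz [ 3.6 -0.6  3.2] w [-0.   0.4 -0.1] F [ 0.5  0.2 -2.5] gw 0.0153 target [ 0.6315 -0.0483  0.1049]
```

View pics/w14.png

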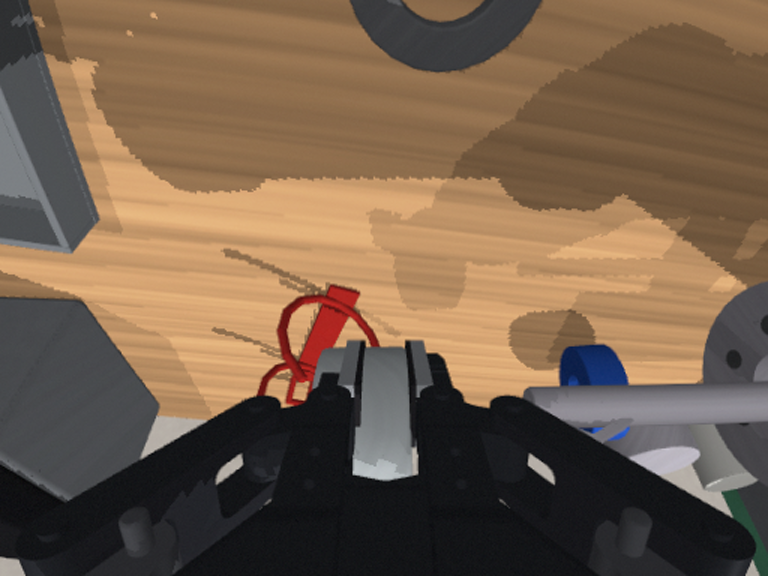

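View pics/t14c.png

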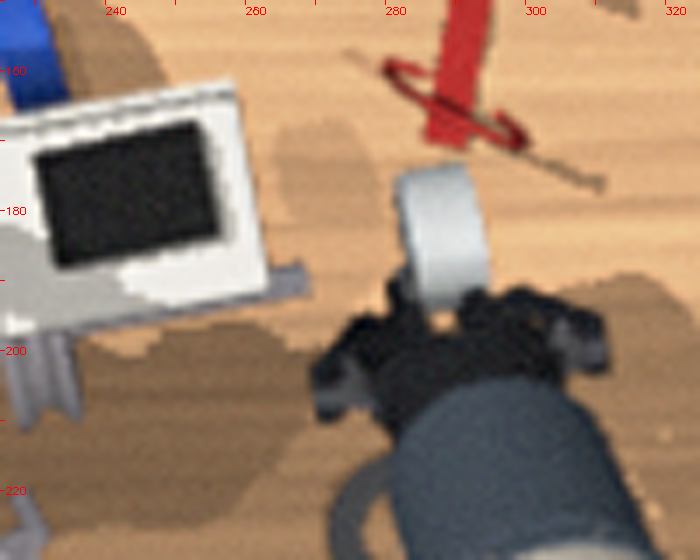

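View pics/s14c.png

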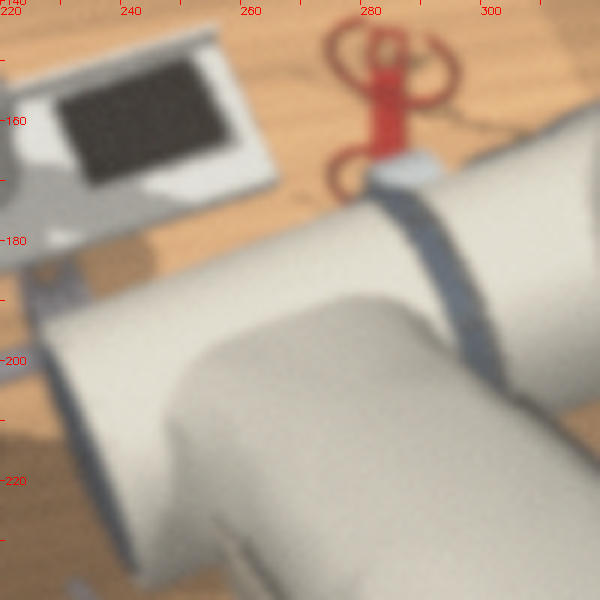

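```bash
cat >> plan.py <<'E'
TC=np.array([.5206,-.282,.005]);TY=-.055
TXv=np.array([np.cos(TY),np.sin(TY),0]);TYv=np.array([-np.sin(TY),np.cos(TY),0])
RT=np.c_[-TYv,-TXv,-EZ]   # tool down, tool x=-tray y, tool y=-tray x
def tray(tx,ty,tz): return TC+tx*TXv+ty*TYv+tz*EZ
E
python3 - <<'E'
from ik import *
print(np.linalg.det(RT))
for tx,ty in ((.079,-.019),(0,-.019),(-.09,-.019)):
    for z in (.026,.2):
        P=tray(tx,ty,z);q,c=ik(P,RT,[-.2,.3,0,0,-1.4,.2]);print(P,q.round(2),c)
show(tray(.079,-.019,.16),RT)
E
```

```text
1.0
[ 0.59843607 -0.30531408  0.031     ] [-0.24  0.61  0.14 -0.   -1.11  0.19] 3.772335281600766e-26
[ 0.59843607 -0.30531408  0.205     ] [-0.24  0.52  0.44  0.   -1.5   0.19] 7.691929677613177e-30
[ 0.51955553 -0.30097127  0.031     ] [-0.27  0.49 -0.08 -0.   -1.01  0.21] 1.6715340600893129e-21
[ 0.51955553 -0.30097127  0.205     ] [-0.27  0.37  0.2   0.   -1.41  0.21] 4.3706113435103076e-30
[ 0.42969162 -0.29602376  0.031     ] [-0.3   0.35 -0.3  -0.   -0.92  0.25] 1.2395842252797326e-20
[ 0.42969162 -0.29602376  0.205     ] [-0.3   0.21 -0.01 -0.   -1.35  0.25] 5.119187129587812e-26
t 10.2167 dxyz [  33.3 -250.8  -85.2] w [-20.6  25.4 -76.3] F [ 0.1  0.8 -2.9] gw 0.0153 target [ 0.5984 -0.3053  0.165 ]
```

Emit:
apply_moves([
  {"x": -15,"y": 0,"z": -30,"wx": 0,"wy": 0,"wz": 0,"jaw": -1},
  {"x": -33,"y": -20,"z": -60,"wx": 0,"wy": 0,"wz": 0,"jaw": -1},
  {"x": -20,"y": -55,"z": -70,"wx": -2,"wy": 2,"wz": -6,"jaw": -1},
  {"x": 0,"y": -90,"z": -80,"wx": -4,"wy": 4,"wz": -12,"jaw": -1},
  {"x": 10,"y": -125,"z": -85,"wx": -5,"wy": 6,"wz": -18,"jaw": -1},
  {"x": 20,"y": -160,"z": -85,"wx": -7,"wy": 8,"wz": -24,"jaw": -1},
  {"x": 28,"y": -195,"z": -85,"wx": -8,"wy": 10,"wz": -30,"jaw": -1},
  {"x": 33,"y": -220,"z": -85,"wx": -10,"wy": 12,"wz": -36,"jaw": -1},
])

```text
time_s: 10.88
eef_pos: [0.5942, -0.2644, 0.1665]
eef_rot: [-3.048, 0.313, -2.398]
wrist_force: [2.0, 0.8, -2.0]
gripper_width: 0.0149
```

```bash
python3 -c "
from plan import *
print(arm.read_state()['joints'].round(2));show(tray(.079,-.019,.14),RT)"
```

```text
[-0.31  0.35  0.13 -0.25 -1.12 -0.45]
t 10.8833 dxyz [ 30.  -31.6  15.9] w [-12.   15.  -44.7] F [ 2.   0.8 -2. ] gw 0.0149 target [ 0.5984 -0.3053  0.145 ]
```

Emit:
apply_moves([
  {"x": 6,"y": -6,"z": 3,"wx": -2,"wy": 2.3,"wz": -6.4,"jaw": -1},
  {"x": 12,"y": -12,"z": 6,"wx": -4,"wy": 4.6,"wz": -12.8,"jaw": -1},
  {"x": 18,"y": -18,"z": 9,"wx": -6,"wy": 7,"wz": -19,"jaw": -1},
  {"x": 24,"y": -24,"z": 12,"wx": -8,"wy": 9,"wz": -25.5,"jaw": -1},
  {"x": 30,"y": -31.6,"z": 16,"wx": -12,"wy": 15,"wz": -44.7,"jaw": -1},
  {"x": 30,"y": -31.6,"z": 16,"wx": -12,"wy": 15,"wz": -44.7,"jaw": -1},
  {"x": 30,"y": -31.6,"z": 16,"wx": -12,"wy": 15,"wz": -44.7,"jaw": -1},
  {"x": 30,"y": -31.6,"z": 16,"wx": -12,"wy": 15,"wz": -44.7,"jaw": -1},
])

```text
time_s: 11.55
eef_pos: [0.5996, -0.3024, 0.1426]
eef_rot: [3.139, 0.0, -1.626]
wrist_force: [-0.2, 0.5, -2.4]
gripper_width: 0.0152
```

Emit:
apply_moves([
  {"x": 0,"y": 0,"z": 0,"wx": 0,"wy": 0,"wz": 0,"jaw": -1},
])

```text
time_s: 11.63
eef_pos: [0.599, -0.3029, 0.1432]
eef_rot: [3.14, 0.002, -1.634]
wrist_force: [-1.1, -0.3, -2.6]
gripper_width: 0.0151
```

```bash
python3 look.py wrist pics/w15.png; python3 -c "
from plan import *
show(tray(.079,-.019,.06),RT)
from workcell import optics
w=optics.camera('scene');crop(w,320,160,430,270,5,'pics/s15.png')"
```

```text
t 11.6833 dxyz [ 2.1  0.1 78.6] w [ 0.   0.1 -0.5] F [-0.3 -0.3 -2.3] gw 0.0149 target [ 0.5984 -0.3053  0.065 ]
```

View pics/w15.png

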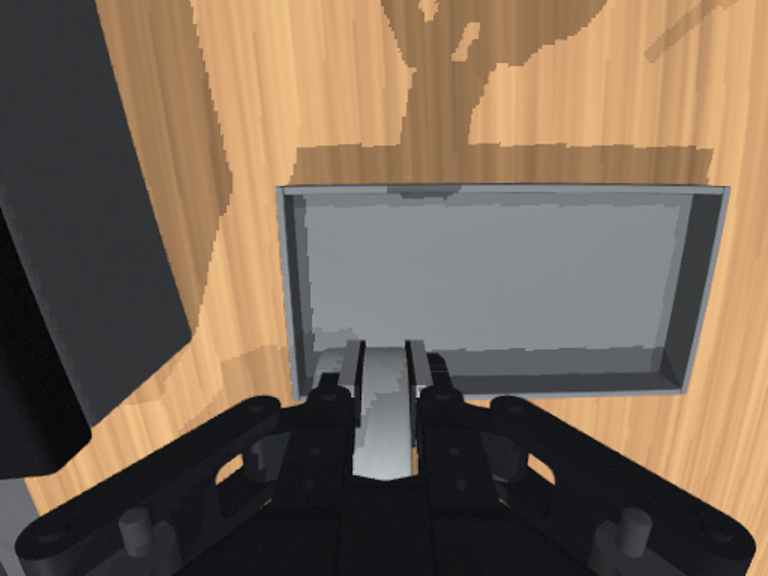

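View pics/s15.png

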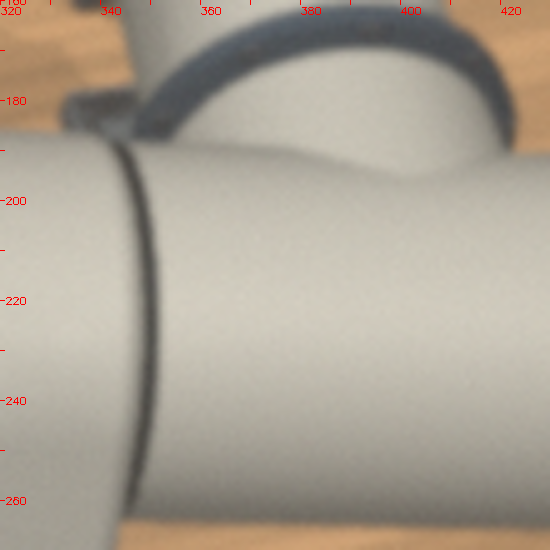

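```bash
python3 -c "
from plan import *
from workcell import optics
ci=optics.camera_info('wrist')
for tx in(-.14,.14):
  for ty in (-.07,.07):
    a=(tx+.005*np.sign(tx),ty+.005*np.sign(ty))
    print(tx,ty,'floor',(proj(ci,tray(tx,ty,0))*1.5).round(0),'outer rim',(proj(ci,tray(*a,.028))*1.5).round(0))
print('where collar centre would land',(proj(ci,tray(.088,0,0))*1.5).round())
# tray corner from wrist obs of outer rim
for px in ((277,187),(729,186),(293,398),(687,393)): 
    P=atz(ci,np.array(px)/1.5,.033);d=P-TC;print(px,P.round(4),(d@TXv).round(4),(d@TYv).round(4))
"
```

```text
-0.14 -0.07 floor [[692. 202.]] outer rim [[732. 197.]]
-0.14 0.07 floor [[658. 379.]] outer rim [[686. 403.]]
0.14 -0.07 floor [[294. 203.]] outer rim [[276. 198.]]
0.14 0.07 floor [[307. 385.]] outer rim [[294. 411.]]
where collar centre would land [[372. 299.]]
(277, 187) [ 0.6596 -0.3713  0.033 ] 0.1437 -0.0815
(729, 186) [ 0.3747 -0.3562  0.033 ] -0.1416 -0.0821
(293, 398) [ 0.6687 -0.2255  0.033 ] 0.1448 0.0646
(687, 393) [ 0.3807 -0.2079  0.033 ] -0.1437 0.0663
```

```bash
sed -i 's/^TC=.*/TC=np.array([.5210,-.288,.005]);TY=-.055/' plan.py; python3 -c "
from plan import *
show(tray(.079,-.019,.036),RT)"
```

```text
t 11.7333 dxyz [  7.8  -0.9 102.8] w [ 0.   0.1 -0.5] F [-0.3 -0.6 -2.3] gw 0.0149 target [ 0.5988 -0.3113  0.041 ]
```

Emit:
apply_moves([
  {"x": 7.8,"y": 0,"z": 30,"wx": 0,"wy": 0,"wz": -0.5,"jaw": -1},
  {"x": 7.8,"y": 0,"z": 60,"wx": 0,"wy": 0,"wz": -0.5,"jaw": -1},
  {"x": 7.8,"y": 0,"z": 85,"wx": 0,"wy": 0,"wz": -0.5,"jaw": -1},
  {"x": 7.8,"y": 0,"z": 98,"wx": 0,"wy": 0,"wz": -0.5,"jaw": -1},
  {"x": 7.8,"y": 0,"z": 101,"wx": 0,"wy": 0,"wz": -0.5,"jaw": -1},
  {"x": 7.8,"y": 0,"z": 103,"wx": 0,"wy": 0,"wz": -0.5,"jaw": -1},
  {"x": 7.8,"y": 0,"z": 103,"wx": 0,"wy": 0,"wz": -0.5,"jaw": -1},
])

```text
time_s: 12.32
eef_pos: [0.5981, -0.312, 0.0416]
eef_rot: [3.142, 0.002, -1.624]
wrist_force: [0.1, -0.9, -2.7]
gripper_width: 0.0152
```

```bash
python3 look.py wrist pics/w16.png; python3 -c "
from plan import *
show(tray(.079,-.019,.036),RT)"
```

```text
t 12.3667 dxyz [-0.8 -0.4  1.1] w [-0.   0.1  0.1] F [-1.1 -0.3 -2.7] gw 0.0154 target [ 0.5988 -0.3113  0.041 ]
```

View pics/w16.png

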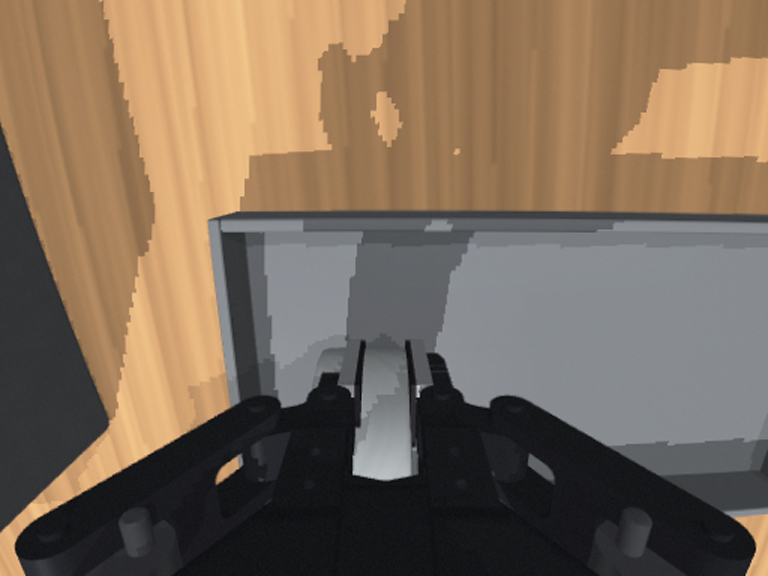

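Emit:
apply_moves([
  {"x": 0,"y": 0,"z": 2,"wx": 0,"wy": 0,"wz": 0,"jaw": -1},
  {"x": 0,"y": 0,"z": 4,"wx": 0,"wy": 0,"wz": 0,"jaw": -1},
  {"x": 0,"y": 0,"z": 6,"wx": 0,"wy": 0,"wz": 0,"jaw": -1},
  {"x": 0,"y": 0,"z": 6,"wx": 0,"wy": 0,"wz": 0,"jaw": -1},
])

```text
time_s: 12.7
eef_pos: [0.5973, -0.3112, 0.0341]
eef_rot: [3.139, 0.003, -1.623]
wrist_force: [0.1, -0.5, -2.1]
gripper_width: 0.015
```

Emit:
apply_moves([
  {"x": 0,"y": 0,"z": 1.5,"wx": 0,"wy": 0,"wz": 0,"jaw": -1},
  {"x": 0,"y": 0,"z": 3,"wx": 0,"wy": 0,"wz": 0,"jaw": -1},
  {"x": 0,"y": 0,"z": 3,"wx": 0,"wy": 0,"wz": 0,"jaw": -1},
])

```text
time_s: 12.95
eef_pos: [0.5972, -0.3113, 0.031]
eef_rot: [3.139, 0.003, -1.623]
wrist_force: [-0.4, 0.1, -2.5]
gripper_width: 0.0152
```

Emit:
apply_moves([
  {"x": 0,"y": 0,"z": 1.5,"wx": 0,"wy": 0,"wz": 0,"jaw": -1},
  {"x": 0,"y": 0,"z": 3,"wx": 0,"wy": 0,"wz": 0,"jaw": -1},
  {"x": 0,"y": 0,"z": 3,"wx": 0,"wy": 0,"wz": 0,"jaw": -1},
])

```text
time_s: 13.2
eef_pos: [0.5972, -0.3113, 0.0279]
eef_rot: [3.139, 0.003, -1.623]
wrist_force: [0.6, -0.4, -2.7]
gripper_width: 0.015
```

Emit:
apply_moves([
  {"x": 0,"y": 0,"z": 1,"wx": 0,"wy": 0,"wz": 0,"jaw": -1},
  {"x": 0,"y": 0,"z": 2,"wx": 0,"wy": 0,"wz": 0,"jaw": -1},
  {"x": 0,"y": 0,"z": 2,"wx": 0,"wy": 0,"wz": 0,"jaw": -1},
])

```text
time_s: 13.45
eef_pos: [0.5975, -0.3114, 0.0263]
eef_rot: [3.14, 0.002, -1.623]
wrist_force: [0.3, 0.1, -2.0]
gripper_width: 0.015
```

```bash
python3 look.py wrist pics/w17.png; python3 - <<'E'
from plan import *
from workcell import optics
from scipy.optimize import least_squares
a=cv2.imread('pics/w17.png'); crop(a,290,320,480,500,4,'pics/w17c.png')
s=arm.read_state();R=R_(s['eef_rot']);ci=optics.camera_info('wrist')
A=np.linspace(0,2*np.pi,200)
def sil(x,z,y):
    P=np.vstack([proj(ci,np.array([s['eef_pos']+R@np.array([x+.033*np.cos(a),y+d,z+.033*np.sin(a)]) for a in A]))*1.5 for d in (-.016,.016)])
    return P[:,0].min(),P[:,0].max(),P[:,1].min(),P[:,1].max()
for x,z in ((-.019,-.007),(-.022,-.004),(-.019,-.012),(-.025,-.0)): print(x,z,np.round(sil(x,z,-.009)))
E
```

```text
-0.019 -0.007 [301. 407. 332. 514.]
-0.022 -0.004 [304. 406. 336. 513.]
-0.019 -0.012 [298. 407. 337. 525.]
-0.025 -0.0 [307. 405. 339. 511.]
```

View pics/w17c.png

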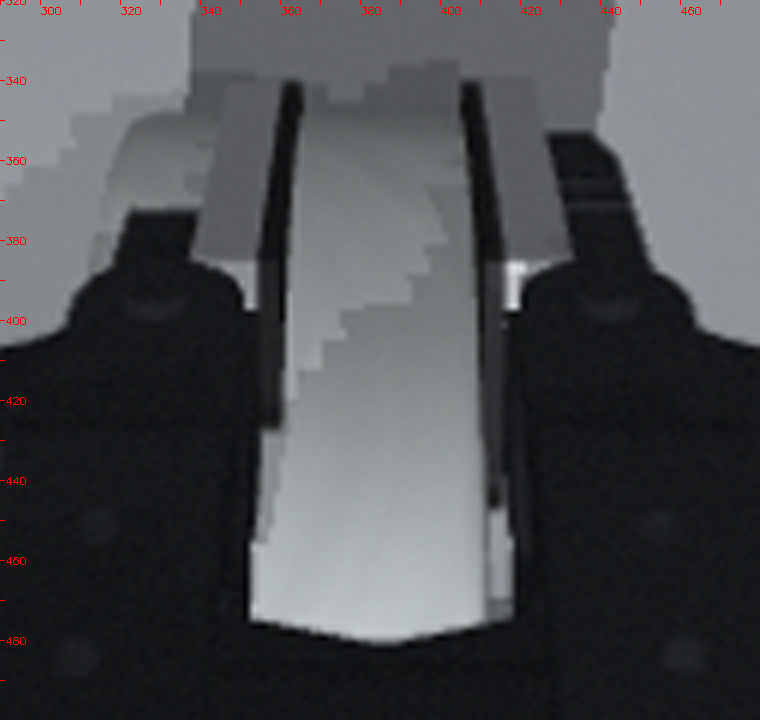

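```bash
python3 - <<'E'
from plan import *
from workcell import optics
w=optics.camera('top'); crop(w,310,160,410,280,6,'pics/t17.png')
E
```

```text
(no output)
```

View pics/t17.png

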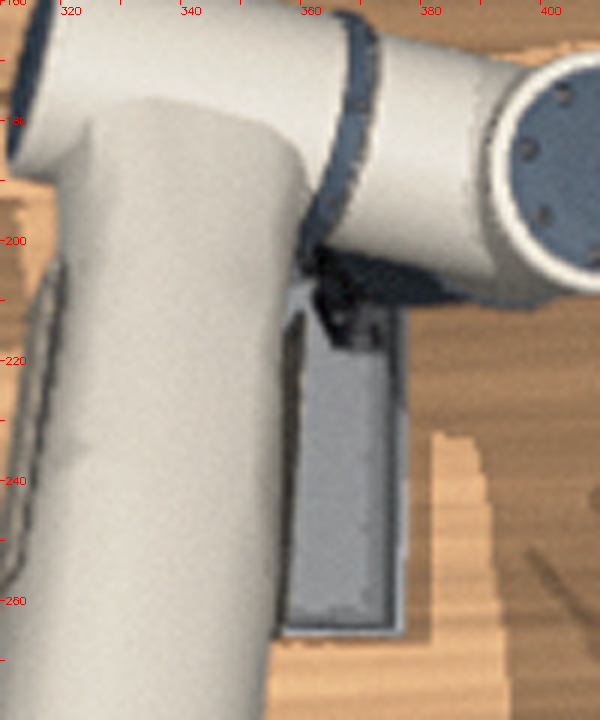

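Emit:
apply_moves([
  {"x": 0,"y": 0,"z": 1,"wx": 0,"wy": 0,"wz": 0,"jaw": -1},
  {"x": 0,"y": 0,"z": 2,"wx": 0,"wy": 0,"wz": 0,"jaw": -1},
  {"x": 0,"y": 0,"z": 2,"wx": 0,"wy": 0,"wz": 0,"jaw": -1},
])

```text
time_s: 13.8
eef_pos: [0.5975, -0.3115, 0.026]
eef_rot: [3.14, 0.002, -1.623]
wrist_force: [-3.1, 1.9, 5.6]
gripper_width: 0.0153
```

Emit:
apply_moves([
  {"x": 0,"y": 0,"z": 1,"wx": 0,"wy": 0,"wz": 0,"jaw": -1},
  {"x": 0,"y": 0,"z": 2,"wx": 0,"wy": 0,"wz": 0,"jaw": -1},
  {"x": 0,"y": 0,"z": 2,"wx": 0,"wy": 0,"wz": 0,"jaw": -1},
])

```text
time_s: 14.05
eef_pos: [0.5976, -0.3116, 0.0258]
eef_rot: [3.141, 0.001, -1.622]
wrist_force: [-6.1, 4.1, 14.5]
gripper_width: 0.0151
```

Emit:
apply_moves([
  {"x": 0,"y": 0,"z": 1,"wx": 0,"wy": 0,"wz": 0,"jaw": -1},
  {"x": 0,"y": 0,"z": 2,"wx": 0,"wy": 0,"wz": 0,"jaw": -1},
  {"x": 0,"y": 0,"z": 2,"wx": 0,"wy": 0,"wz": 0,"jaw": -1},
])

```text
time_s: 14.3
eef_pos: [0.5977, -0.3118, 0.0257]
eef_rot: [-3.141, 0.0, -1.622]
wrist_force: [-8.3, 5.7, 23.9]
gripper_width: 0.0146
```

Emit:
apply_moves([
  {"x": 0,"y": 0,"z": -2.5,"wx": 0,"wy": 0,"wz": 0,"jaw": -1},
  {"x": 0,"y": 0,"z": -5,"wx": 0,"wy": 0,"wz": 0,"jaw": -1},
  {"x": 0,"y": 0,"z": -5,"wx": 0,"wy": 0,"wz": 0,"jaw": -1},
])

```text
time_s: 14.55
eef_pos: [0.5978, -0.3115, 0.026]
eef_rot: [3.141, 0.002, -1.623]
wrist_force: [-0.7, 0.3, 4.2]
gripper_width: 0.0154
```

Emit:
apply_moves([
  {"x": 0,"y": 0,"z": 0,"wx": 0,"wy": 0,"wz": 0,"jaw": -0.4},
  {"x": 0,"y": 0,"z": 0,"wx": 0,"wy": 0,"wz": 0,"jaw": -0.1},
  {"x": 0,"y": 0,"z": 0,"wx": 0,"wy": 0,"wz": 0,"jaw": 0.2},
  {"x": 0,"y": 0,"z": 0,"wx": 0,"wy": 0,"wz": 0,"jaw": 0.2},
])

```text
time_s: 14.88
eef_pos: [0.5974, -0.3114, 0.0251]
eef_rot: [3.139, 0.002, -1.623]
wrist_force: [-1.2, -0.0, -0.4]
gripper_width: 0.0513
```

```bash
python3 look.py wrist pics/w18.png; python3 -c "
from plan import *
show(tray(.079,-.019,.036),RT)"
```

```text
t 14.9333 dxyz [ -0.2  -1.4 -15.9] w [0.1 0.1 0.1] F [-0.4  0.3  0.1] gw 0.0513 target [ 0.5988 -0.3113  0.041 ]
```

View pics/w18.png

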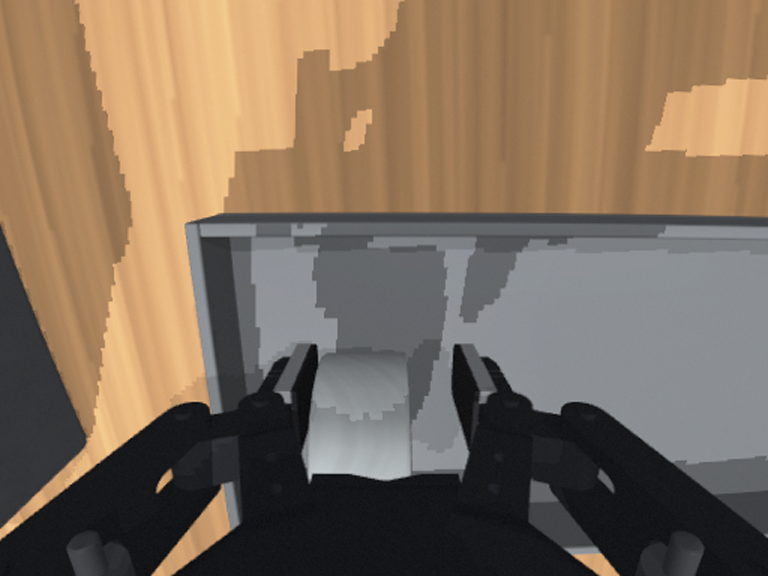

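Emit:
apply_moves([
  {"x": 0,"y": -4,"z": 0,"wx": 0,"wy": 0,"wz": 0,"jaw": 0.3},
  {"x": 0,"y": -8,"z": 0,"wx": 0,"wy": 0,"wz": 0,"jaw": 0.3},
  {"x": 0,"y": -8,"z": 0,"wx": 0,"wy": 0,"wz": 0,"jaw": 0.3},
  {"x": 0,"y": -8,"z": -15,"wx": 0,"wy": 0,"wz": 0,"jaw": 0.3},
  {"x": 0,"y": -8,"z": -35,"wx": 0,"wy": 0,"wz": 0,"jaw": 0.3},
  {"x": 0,"y": -8,"z": -70,"wx": 0,"wy": 0,"wz": 0,"jaw": 0.3},
  {"x": 0,"y": -8,"z": -110,"wx": 0,"wy": 0,"wz": 0,"jaw": 0.3},
  {"x": 0,"y": -8,"z": -150,"wx": 0,"wy": 0,"wz": 0,"jaw": 0.3},
])

```text
time_s: 15.6
eef_pos: [0.6052, -0.312, 0.1765]
eef_rot: [3.138, 0.003, -1.623]
wrist_force: [1.1, -0.1, 0.2]
gripper_width: 0.0557
```

```bash
python3 look.py wrist pics/w19.png; python3 go.py -.14 .10 30 .02 -.006
```

```text
[-0.25  0.53  0.42  0.   -1.44  0.2 ]
t 15.65 dxyz [-431.8   82.9  -11.2] w [ 19.8 -25.   76.6] F [ 0.7 -1.6 10.1] gw 0.0558 target [0.548  0.121  0.1956]
```

View pics/w19.png

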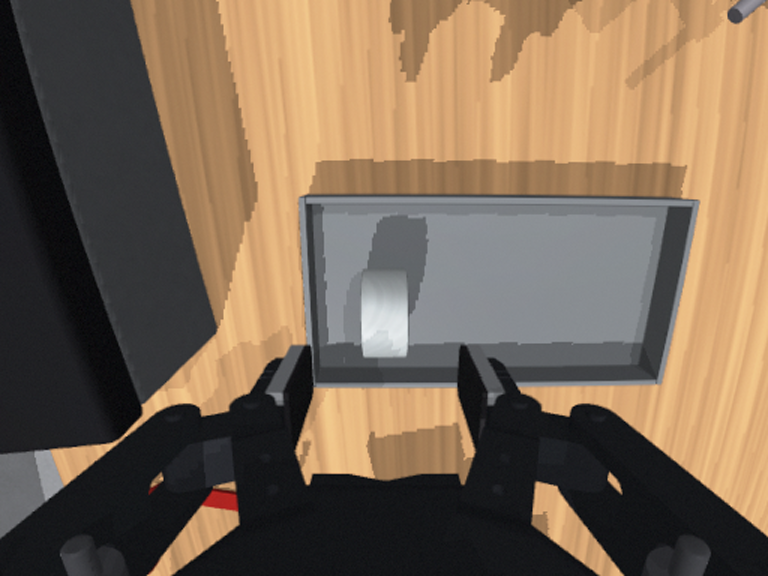

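Emit:
apply_moves([
  {"x": -35,"y": 10,"z": -10,"wx": 1,"wy": -2,"wz": 6,"jaw": 0.22},
  {"x": -70,"y": 20,"z": -20,"wx": 3,"wy": -4,"wz": 12,"jaw": 0.22},
  {"x": -105,"y": 35,"z": -30,"wx": 4,"wy": -6,"wz": 18,"jaw": 0.22},
  {"x": -140,"y": 50,"z": -40,"wx": 6,"wy": -8,"wz": 24,"jaw": 0.22},
  {"x": -180,"y": 65,"z": -40,"wx": 8,"wy": -10,"wz": 30,"jaw": 0.22},
  {"x": -220,"y": 80,"z": -40,"wx": 9,"wy": -12,"wz": 36,"jaw": 0.22},
  {"x": -260,"y": 90,"z": -40,"wx": 11,"wy": -14,"wz": 42,"jaw": 0.22},
  {"x": -300,"y": 100,"z": -40,"wx": 12,"wy": -16,"wz": 48,"jaw": 0.22},
])

```text
time_s: 16.32
eef_pos: [0.5235, -0.0182, 0.2169]
eef_rot: [-3.065, 0.326, -2.441]
wrist_force: [-0.2, 0.4, 0.3]
gripper_width: 0.0521
```

```bash
python3 go.py -.14 .10 30 .02 -.006
```

```text
[ 0.2   0.02 -0.22 -0.1  -1.01 -1.04]
t 16.3167 dxyz [-96.   94.6  47.8] w [ 8.7 -9.9 29.1] F [-0.2  0.4  0.3] gw 0.0521 target [0.548  0.121  0.1956]
```

Emit:
apply_moves([
  {"x": -20,"y": 18,"z": 5,"wx": 2,"wy": -2.5,"wz": 6,"jaw": 0.22},
  {"x": -40,"y": 36,"z": 10,"wx": 4,"wy": -4.5,"wz": 12,"jaw": 0.22},
  {"x": -60,"y": 54,"z": 20,"wx": 5.5,"wy": -6.5,"wz": 18,"jaw": 0.22},
  {"x": -80,"y": 75,"z": 35,"wx": 7,"wy": -8,"wz": 24,"jaw": 0.22},
  {"x": -96,"y": 94.6,"z": 47.8,"wx": 8.7,"wy": -9.9,"wz": 29.1,"jaw": 0.22},
  {"x": -96,"y": 94.6,"z": 47.8,"wx": 8.7,"wy": -9.9,"wz": 29.1,"jaw": 0.22},
  {"x": -96,"y": 94.6,"z": 47.8,"wx": 8.7,"wy": -9.9,"wz": 29.1,"jaw": 0.22},
  {"x": -96,"y": 94.6,"z": 47.8,"wx": 8.7,"wy": -9.9,"wz": 29.1,"jaw": 0.22},
])

```text
time_s: 16.98
eef_pos: [0.547, 0.1211, 0.1928]
eef_rot: [-3.139, 0.519, -2.985]
wrist_force: [0.8, -0.3, 0.6]
gripper_width: 0.0521
```

```bash
python3 look.py wrist pics/w20.png; python3 go.py -.14 .10 30 .02 -.006
```

```text
[ 0.62 -0.03 -0.6   0.43 -0.58 -2.35]
t 17.0333 dxyz [-2.1  0.4 -1.7] w [ 0.  -0.3  0.4] F [-0.   0.6 -0.6] gw 0.0519 target [0.548  0.121  0.1956]
```

View pics/w20.png

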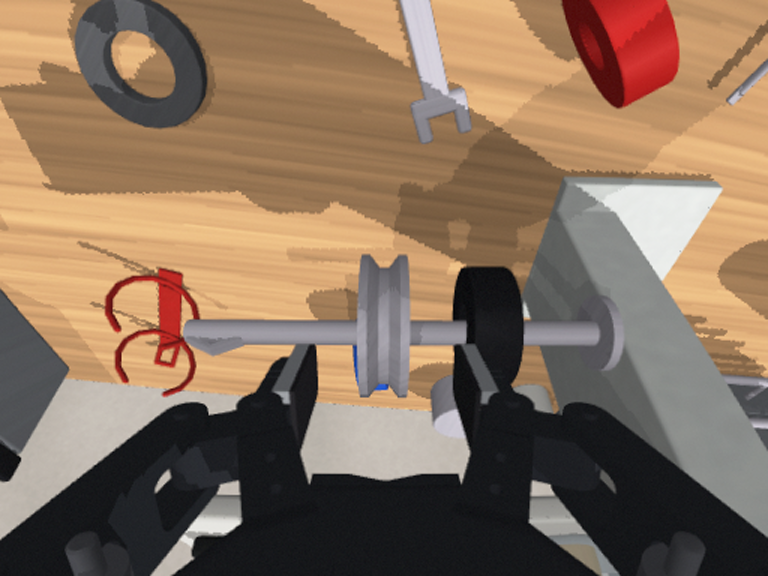

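```bash
cat > fitring.py <<'E'
import sys
from plan import *
from workcell import optics
from scipy.optimize import least_squares
r,l=float(sys.argv[1]),float(sys.argv[2]);obs=np.array([float(v) for v in sys.argv[3:7]])
s=arm.read_state();R=R_(s['eef_rot']);ci=optics.camera_info('wrist')
A=np.linspace(0,2*np.pi,200)
def sil(x,z,y):
    P=np.vstack([proj(ci,np.array([s['eef_pos']+R@np.array([x+r*np.cos(a),y+d,z+r*np.sin(a)]) for a in A]))*1.5 for d in (-l/2,l/2)])
    return P[:,0].min(),P[:,0].max(),P[:,1].min(),P[:,1].max()
q=least_squares(lambda v:(np.array(sil(*v))-obs)*[1,1,1,1],[-.02,.1,0])
print('centre in tool mm (x,z,y)',(q.x*1e3).round(1),'res',q.fun.round(1))
P=s['eef_pos']+R@np.array([q.x[0],q.x[2],q.x[1]])-ROOT;print('local',P@EX,P@EY,P[2])
E
python3 fitring.py .045 .028 357 410 254 397
```

```text
centre in tool mm (x,z,y) [-21.4  99.1  -1.4] res [-0.  0.  0. -0.]
local -0.0006091471887483806 -0.14170020898619323 -0.007432613099123908
```

Emit:
apply_moves([
  {"x": 0,"y": -1.3,"z": 20,"wx": 0,"wy": 0,"wz": 0,"jaw": 0.22},
  {"x": 0,"y": -1.3,"z": 40,"wx": 0,"wy": 0,"wz": 0,"jaw": 0.22},
  {"x": 0,"y": -1.3,"z": 60,"wx": 0,"wy": 0,"wz": 0,"jaw": 0.22},
  {"x": 0,"y": -1.3,"z": 75,"wx": 0,"wy": 0,"wz": 0,"jaw": 0.22},
  {"x": 0,"y": -1.3,"z": 88,"wx": 0,"wy": 0,"wz": 0,"jaw": 0.22},
  {"x": 0,"y": -1.3,"z": 95,"wx": 0,"wy": 0,"wz": 0,"jaw": 0.22},
  {"x": 0,"y": -1.3,"z": 95,"wx": 0,"wy": 0,"wz": 0,"jaw": 0.22},
])

```text
time_s: 17.62
eef_pos: [0.5952, 0.1239, 0.1105]
eef_rot: [-3.136, 0.517, -2.983]
wrist_force: [-0.5, -0.5, 0.4]
gripper_width: 0.052
```

```bash
python3 look.py wrist pics/w21.png; python3 go.py -.1415 .005 30 .02 -.006
```

```text
[ 0.52  0.14 -0.7   0.66 -0.29 -2.53]
t 17.6667 dxyz [-1.1  2.6 -1.4] w [-0.1 -0.3  0.3] F [-0.1 -0.6  0.2] gw 0.0522 target [0.5951 0.1267 0.1133]
```

View pics/w21.png

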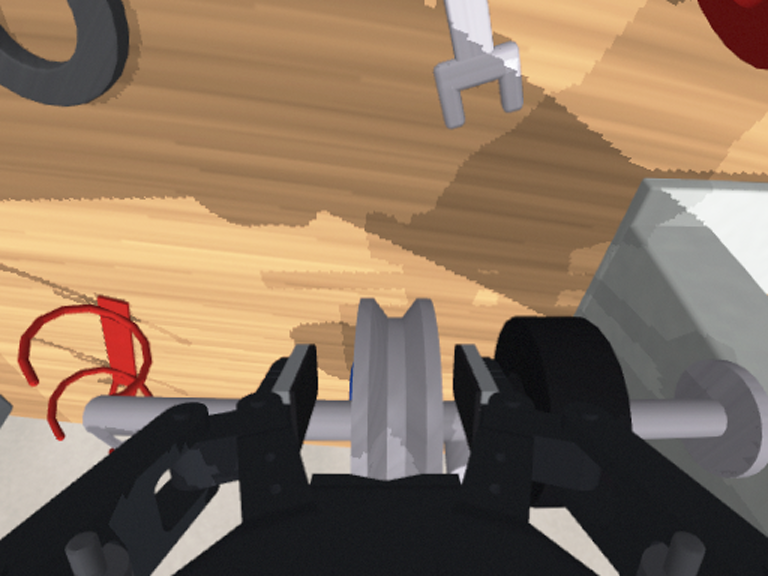

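Emit:
apply_moves([
  {"x": 0,"y": 3,"z": 0,"wx": 0,"wy": 0,"wz": 0,"jaw": 0.22},
  {"x": 0,"y": 3,"z": 0,"wx": 0,"wy": 0,"wz": 0,"jaw": 0},
  {"x": 0,"y": 3,"z": 0,"wx": 0,"wy": 0,"wz": 0,"jaw": -1},
  {"x": 0,"y": 3,"z": 0,"wx": 0,"wy": 0,"wz": 0,"jaw": -1},
  {"x": 0,"y": 3,"z": 0,"wx": 0,"wy": 0,"wz": 0,"jaw": -1},
  {"x": 0,"y": 3,"z": 0,"wx": 0,"wy": 0,"wz": 0,"jaw": -1},
], grip_force=70)

```text
time_s: 18.17
eef_pos: [0.595, 0.1285, 0.113]
eef_rot: [-3.139, 0.521, -2.984]
wrist_force: [-1.4, -2.0, 4.5]
gripper_width: 0.0241
```

```bash
python3 look.py wrist pics/w22.png; python3 go.py -.1415 .005 30 .02 -.006
```

```text
[ 0.52  0.14 -0.7   0.67 -0.29 -2.54]
t 18.2167 dxyz [-0.1 -1.7 -0.3] w [ 0.  -0.1  0.3] F [-2.3 -1.7  5.3] gw 0.0241 target [0.5951 0.1267 0.1133]
```

View pics/w22.png

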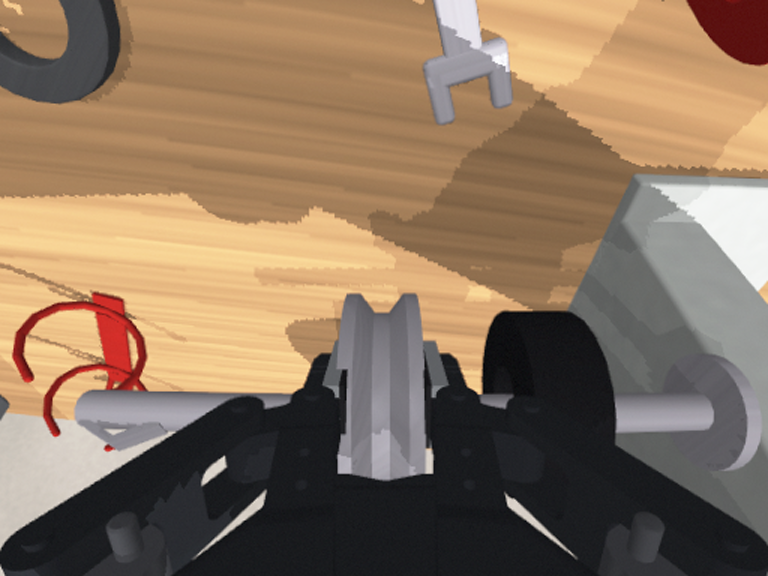

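Emit:
apply_moves([
  {"x": -2,"y": 0,"z": -3.5,"wx": 0,"wy": 0,"wz": 0,"jaw": -1},
  {"x": -4,"y": 0,"z": -7,"wx": 0,"wy": 0,"wz": 0,"jaw": -1},
  {"x": -4,"y": 0,"z": -7,"wx": 0,"wy": 0,"wz": 0,"jaw": -1},
])

```text
time_s: 18.47
eef_pos: [0.5936, 0.1278, 0.1189]
eef_rot: [-3.137, 0.517, -2.984]
wrist_force: [0.7, 0.9, -4.1]
gripper_width: 0.0241
```

Emit:
apply_moves([
  {"x": 0,"y": -8,"z": 0,"wx": 0,"wy": 0,"wz": 0,"jaw": -1},
  {"x": 0,"y": -16,"z": 0,"wx": 0,"wy": 0,"wz": 0,"jaw": -1},
  {"x": 0,"y": -25,"z": 0,"wx": 0,"wy": 0,"wz": 0,"jaw": -1},
  {"x": 0,"y": -35,"z": 0,"wx": 0,"wy": 0,"wz": 0,"jaw": -1},
  {"x": 0,"y": -45,"z": 0,"wx": 0,"wy": 0,"wz": 0,"jaw": -1},
  {"x": 0,"y": -55,"z": 0,"wx": 0,"wy": 0,"wz": 0,"jaw": -1},
  {"x": 0,"y": -60,"z": 0,"wx": 0,"wy": 0,"wz": 0,"jaw": -1},
  {"x": 0,"y": -60,"z": 0,"wx": 0,"wy": 0,"wz": 0,"jaw": -1},
])

```text
time_s: 19.13
eef_pos: [0.6027, 0.0676, 0.1183]
eef_rot: [-3.137, 0.516, -2.985]
wrist_force: [0.9, -0.2, -4.0]
gripper_width: 0.0243
```

```bash
python3 look.py wrist pics/w23.png; python3 go.py -.2015 .005 30 .02 .002
```

```text
[ 0.43  0.14 -0.63  0.43 -0.34 -2.22]
t 19.1833 dxyz [-2.3 -1.  -1.7] w [-0.1 -0.4  0.3] F [-0.2 -0.2 -3.4] gw 0.0244 target [0.6042 0.0674 0.1213]
```

View pics/w23.png

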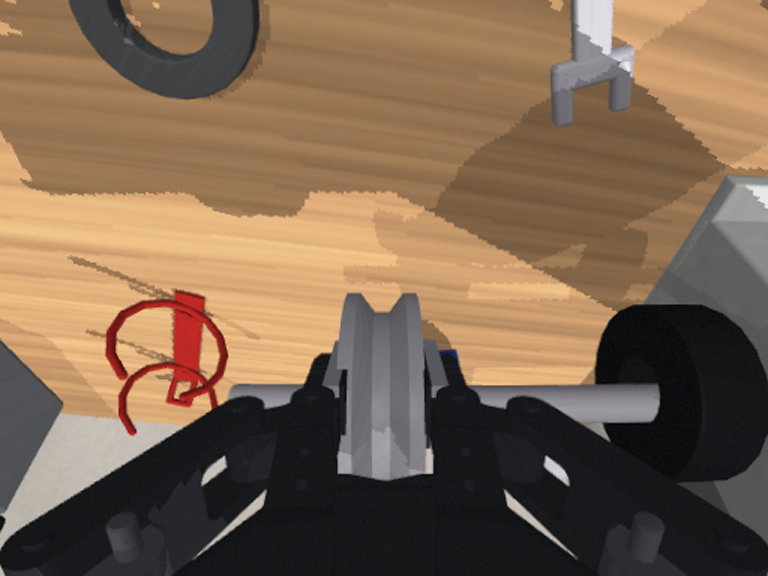

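Emit:
apply_moves([
  {"x": -1,"y": -10,"z": -1.5,"wx": 0,"wy": 0,"wz": 0,"jaw": -1},
  {"x": -1,"y": -20,"z": -1.5,"wx": 0,"wy": 0,"wz": 0,"jaw": -1},
  {"x": -1,"y": -30,"z": -1.5,"wx": 0,"wy": 0,"wz": 0,"jaw": -1},
  {"x": -1,"y": -40,"z": -1.5,"wx": 0,"wy": 0,"wz": 0,"jaw": -1},
  {"x": -1,"y": -50,"z": -1.5,"wx": 0,"wy": 0,"wz": 0,"jaw": -1},
  {"x": -1,"y": -65,"z": -1.5,"wx": 0,"wy": 0,"wz": 0,"jaw": -1},
  {"x": -1,"y": -80,"z": -1.5,"wx": 0,"wy": 0,"wz": 0,"jaw": -1},
  {"x": -1,"y": -98,"z": -1.5,"wx": 0,"wy": 0,"wz": 0,"jaw": -1},
])

```text
time_s: 19.85
eef_pos: [0.6184, -0.0278, 0.1212]
eef_rot: [-3.138, 0.517, -2.983]
wrist_force: [0.9, -0.9, -3.6]
gripper_width: 0.0243
```

```bash
python3 look.py wrist pics/w24.png; python3 -c "
from plan import *
show(tray(-.005,-.02,.14),RT)
from workcell import optics
w=optics.camera('top'); crop(w,225,130,405,270,4,'pics/t24.png')"
```

```text
t 19.9 dxyz [ 115.6 -258.3  -91.9] w [-20.3  24.8 -76. ] F [ 1.  -3.6 -3.4] gw 0.0245 target [ 0.5149 -0.3077  0.145 ]
```

View pics/w24.png

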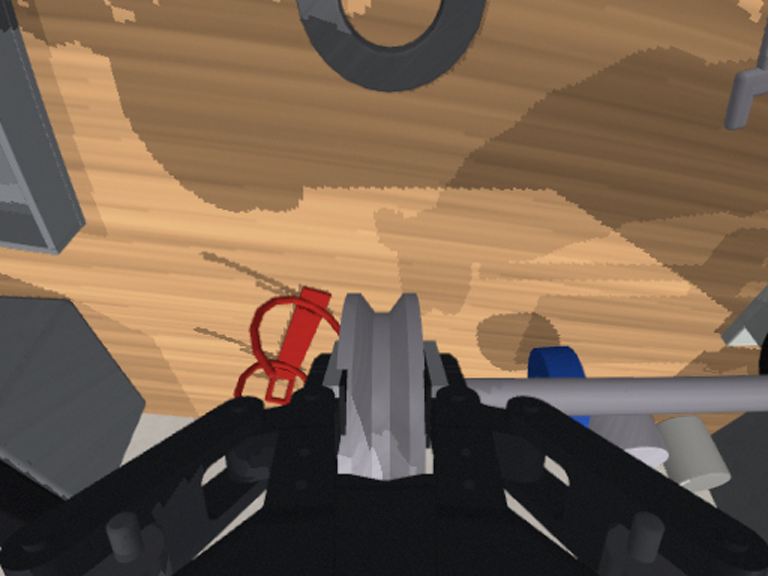

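View pics/t24.png

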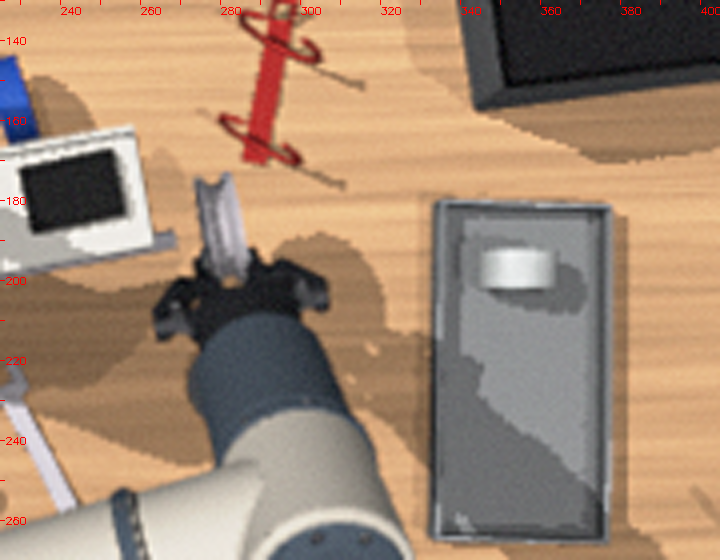

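Emit:
apply_moves([
  {"x": -10,"y": -20,"z": -30,"wx": 0,"wy": 0,"wz": 0,"jaw": -1},
  {"x": -15,"y": -50,"z": -60,"wx": -1,"wy": 1,"wz": -3,"jaw": -1},
  {"x": 0,"y": -85,"z": -75,"wx": -2,"wy": 2,"wz": -8,"jaw": -1},
  {"x": 15,"y": -115,"z": -85,"wx": -4,"wy": 4,"wz": -14,"jaw": -1},
  {"x": 35,"y": -145,"z": -92,"wx": -5,"wy": 6,"wz": -20,"jaw": -1},
  {"x": 55,"y": -175,"z": -92,"wx": -7,"wy": 8,"wz": -26,"jaw": -1},
  {"x": 75,"y": -205,"z": -92,"wx": -8,"wy": 10,"wz": -32,"jaw": -1},
  {"x": 95,"y": -230,"z": -92,"wx": -10,"wy": 12,"wz": -38,"jaw": -1},
])

```text
time_s: 20.62
eef_pos: [0.5315, -0.2688, 0.1585]
eef_rot: [-3.036, 0.285, -2.328]
wrist_force: [1.7, 0.3, -4.5]
gripper_width: 0.0241
```

```bash
python3 -c "
from plan import *
show(tray(-.010,-.021,.12),RT)"
```

```text
t 20.6167 dxyz [51.3 -9.4 21. ] w [-11.5  13.5 -40.8] F [ 1.7  0.3 -4.5] gw 0.0241 target [ 0.5099 -0.3084  0.125 ]
```

Emit:
apply_moves([
  {"x": 10,"y": -2,"z": 0,"wx": -2,"wy": 2.3,"wz": -6,"jaw": -1},
  {"x": 20,"y": -4,"z": 0,"wx": -4,"wy": 4.6,"wz": -12,"jaw": -1},
  {"x": 30,"y": -5,"z": 5,"wx": -6,"wy": 7,"wz": -18,"jaw": -1},
  {"x": 40,"y": -7,"z": 10,"wx": -7.5,"wy": 9,"wz": -25,"jaw": -1},
  {"x": 51.3,"y": -9.4,"z": 21,"wx": -11.5,"wy": 13.5,"wz": -40.8,"jaw": -1},
  {"x": 51.3,"y": -9.4,"z": 21,"wx": -11.5,"wy": 13.5,"wz": -40.8,"jaw": -1},
  {"x": 51.3,"y": -9.4,"z": 21,"wx": -11.5,"wy": 13.5,"wz": -40.8,"jaw": -1},
  {"x": 51.3,"y": -9.4,"z": 21,"wx": -11.5,"wy": 13.5,"wz": -40.8,"jaw": -1},
])

```text
time_s: 21.28
eef_pos: [0.5107, -0.3057, 0.1233]
eef_rot: [3.14, 0.002, -1.629]
wrist_force: [0.1, 0.1, -4.3]
gripper_width: 0.0239
```

```bash
python3 look.py wrist pics/w25.png; python3 -c "
from plan import *
show(tray(-.010,-.021,.06),RT)"
```

```text
t 21.3333 dxyz [ 2.8  0.6 58.7] w [ 0.   0.2 -0.3] F [-0.5  1.2 -3.2] gw 0.0241 target [ 0.5099 -0.3084  0.065 ]
```

View pics/w25.png

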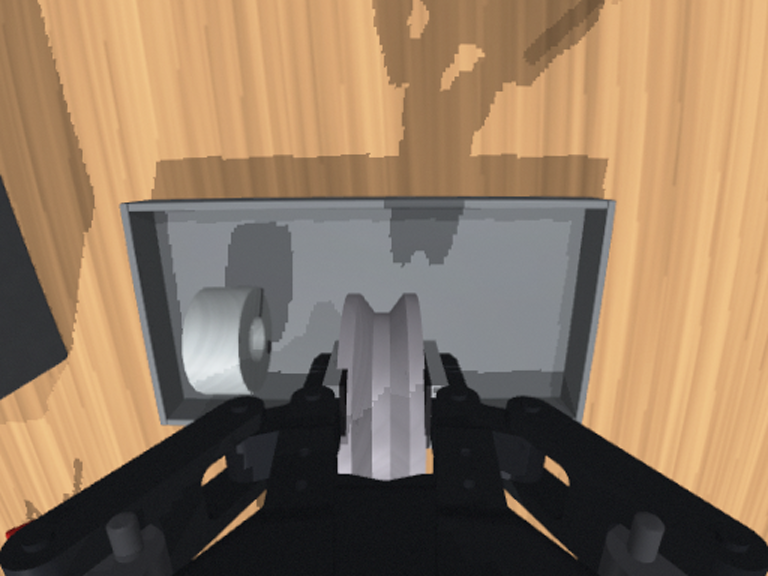

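Emit:
apply_moves([
  {"x": 2.8,"y": 0.6,"z": 20,"wx": 0,"wy": 0,"wz": 0,"jaw": -1},
  {"x": 2.8,"y": 0.6,"z": 40,"wx": 0,"wy": 0,"wz": 0,"jaw": -1},
  {"x": 2.8,"y": 0.6,"z": 56,"wx": 0,"wy": 0,"wz": 0,"jaw": -1},
  {"x": 2.8,"y": 0.6,"z": 62,"wx": 0,"wy": 0,"wz": 0,"jaw": -1},
  {"x": 2.8,"y": 0.6,"z": 65,"wx": 0,"wy": 0,"wz": 0,"jaw": -1},
  {"x": 2.8,"y": 0.6,"z": 67,"wx": 0,"wy": 0,"wz": 0,"jaw": -1},
  {"x": 2.8,"y": 0.6,"z": 67,"wx": 0,"wy": 0,"wz": 0,"jaw": -1},
])

```text
time_s: 21.92
eef_pos: [0.51, -0.3094, 0.0583]
eef_rot: [-3.14, 0.003, -1.632]
wrist_force: [-0.2, -0.1, -4.0]
gripper_width: 0.0243
```

Emit:
apply_moves([
  {"x": 0,"y": 0,"z": 1.5,"wx": 0,"wy": 0,"wz": 0,"jaw": -1},
  {"x": 0,"y": 0,"z": 3,"wx": 0,"wy": 0,"wz": 0,"jaw": -1},
  {"x": 0,"y": 0,"z": 3,"wx": 0,"wy": 0,"wz": 0,"jaw": -1},
])

```text
time_s: 22.17
eef_pos: [0.5096, -0.3091, 0.0549]
eef_rot: [-3.141, 0.003, -1.631]
wrist_force: [0.7, -0.7, -5.1]
gripper_width: 0.024
```

Emit:
apply_moves([
  {"x": 0,"y": 0,"z": 1.5,"wx": 0,"wy": 0,"wz": 0,"jaw": -1},
  {"x": 0,"y": 0,"z": 3,"wx": 0,"wy": 0,"wz": 0,"jaw": -1},
  {"x": 0,"y": 0,"z": 3,"wx": 0,"wy": 0,"wz": 0,"jaw": -1},
])

```text
time_s: 22.42
eef_pos: [0.5098, -0.3095, 0.0541]
eef_rot: [-3.14, 0.002, -1.63]
wrist_force: [-4.0, 2.7, 9.8]
gripper_width: 0.0242
```

Emit:
apply_moves([
  {"x": 0,"y": 0,"z": -2.3,"wx": 0,"wy": 0,"wz": 0,"jaw": -1},
  {"x": 0,"y": 0,"z": -2.3,"wx": 0,"wy": 0,"wz": 0,"jaw": -1},
  {"x": 0,"y": 0,"z": -2.3,"wx": 0,"wy": 0,"wz": 0,"jaw": -0.35},
  {"x": 0,"y": 0,"z": -2.3,"wx": 0,"wy": 0,"wz": 0,"jaw": -0.2},
  {"x": 0,"y": 0,"z": -2.3,"wx": 0,"wy": 0,"wz": 0,"jaw": 0},
  {"x": 0,"y": 0,"z": -2.3,"wx": 0,"wy": 0,"wz": 0,"jaw": 0.2},
  {"x": 0,"y": 0,"z": -2.3,"wx": 0,"wy": 0,"wz": 0,"jaw": 0.2},
])

```text
time_s: 23.0
eef_pos: [0.5096, -0.3092, 0.054]
eef_rot: [-3.141, 0.003, -1.631]
wrist_force: [0.3, 0.6, 0.8]
gripper_width: 0.0516
```

```bash
python3 look.py wrist pics/w26.png; python3 -c "
from plan import *
show(tray(-.010,-.021,.06),RT)"
```

```text
t 23.05 dxyz [ -0.8  -0.3 -11.1] w [-0.   0.2 -0.3] F [ 1.2 -0.2  0.4] gw 0.0514 target [ 0.5099 -0.3084  0.065 ]
```

View pics/w26.png

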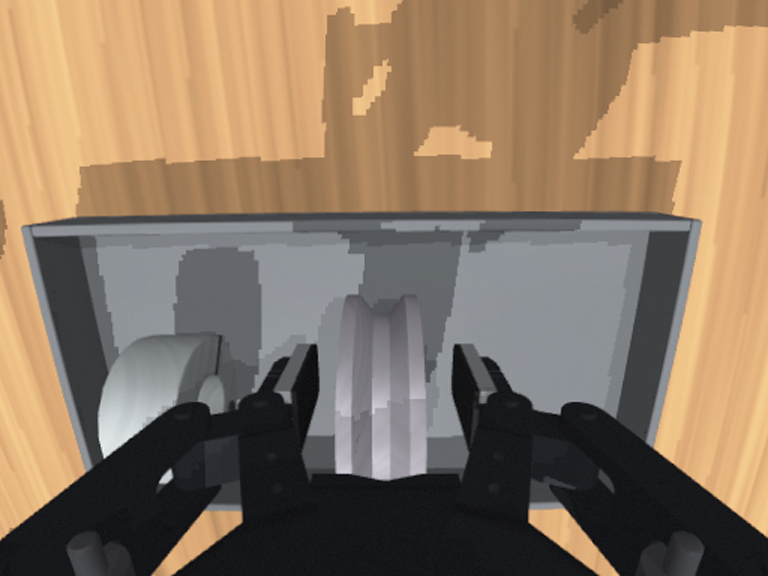

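Emit:
apply_moves([
  {"x": 0,"y": 0,"z": -20,"wx": 0,"wy": 0,"wz": 0,"jaw": 0.2},
  {"x": 0,"y": 0,"z": -50,"wx": 0,"wy": 0,"wz": 0,"jaw": 0.2},
  {"x": 0,"y": 0,"z": -85,"wx": 0,"wy": 0,"wz": 0,"jaw": 0.2},
  {"x": 0,"y": 0,"z": -125,"wx": 0,"wy": 0,"wz": 0,"jaw": 0.2},
  {"x": -35,"y": 0,"z": -145,"wx": 1,"wy": -2,"wz": 5,"jaw": 0.2},
  {"x": -75,"y": 0,"z": -155,"wx": 3,"wy": -4,"wz": 11,"jaw": 0.2},
  {"x": -115,"y": 0,"z": -160,"wx": 4,"wy": -6,"wz": 17,"jaw": 0.2},
  {"x": -155,"y": 0,"z": -165,"wx": 6,"wy": -8,"wz": 23,"jaw": 0.2},
])

```text
time_s: 23.72
eef_pos: [0.5193, -0.1536, 0.2202]
eef_rot: [-3.067, 0.163, -2.034]
wrist_force: [0.8, 0.9, -0.2]
gripper_width: 0.0515
```

```bash
python3 go.py -.074 .10 30 .02 -.006; python3 -c "
from ik import *
P,R=grasp(-.074,.1,np.radians(30),u=.02);print(ik(P,R,[.6,0,-.6,.5,-.5,-2.5]))
P,R=grasp(-.074,.004,np.radians(30),u=.02);print(ik(P,R,[.6,0,-.6,.5,-.5,-2.5]))
from workcell import optics
w=optics.camera('top'); crop(w,315,160,405,280,5,'pics/t27.png')"
```

```text
[-0.09  0.18  0.01 -0.13 -1.28 -0.35]
t 23.7167 dxyz [-304.4  140.3   64.6] w [ 14.6 -17.1  52.4] F [ 0.8  0.9 -0.2] gw 0.0515 target [0.538  0.1863 0.1956]
(array([ 0.75677661, -0.00955306, -0.60538987,  0.52736872, -0.60081315,
       -2.55849282]), np.float64(2.7406874471209947e-19))
(array([ 0.62526702,  0.16212916, -0.71738414,  0.82162861, -0.31681303,
       -2.78481695]), np.float64(2.27014543052143e-21))
```

View pics/t27.png

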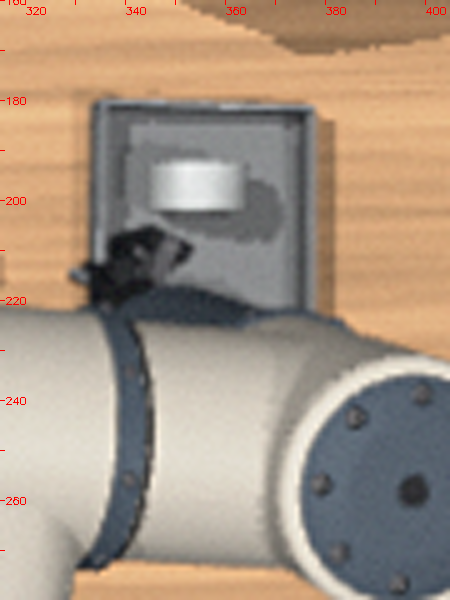

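Emit:
apply_moves([
  {"x": -38,"y": 15,"z": 0,"wx": 1.8,"wy": -2,"wz": 6,"jaw": 0.2},
  {"x": -76,"y": 32,"z": 0,"wx": 3.6,"wy": -4.2,"wz": 12.5,"jaw": 0.2},
  {"x": -115,"y": 50,"z": 5,"wx": 5.5,"wy": -6.4,"wz": 19,"jaw": 0.2},
  {"x": -152,"y": 68,"z": 15,"wx": 7.3,"wy": -8.5,"wz": 25.5,"jaw": 0.2},
  {"x": -190,"y": 86,"z": 25,"wx": 9,"wy": -10.6,"wz": 32,"jaw": 0.2},
  {"x": -228,"y": 104,"z": 40,"wx": 11,"wy": -12.8,"wz": 38.5,"jaw": 0.2},
  {"x": -266,"y": 122,"z": 52,"wx": 12.8,"wy": -15,"wz": 45,"jaw": 0.2},
  {"x": -304,"y": 140,"z": 64,"wx": 14.6,"wy": -17,"wz": 52.4,"jaw": 0.2},
])

```text
time_s: 24.43
eef_pos: [0.5319, 0.0903, 0.2097]
eef_rot: [-3.075, 0.437, -2.728]
wrist_force: [0.0, -0.2, -0.9]
gripper_width: 0.0512
```

```bash
python3 go.py -.074 .10 30 .02 -.006
```

```text
[ 0.54 -0.05 -0.45  0.17 -0.75 -1.81]
t 24.4333 dxyz [-34.1  87.4  25.7] w [ 3.1 -4.5 13.5] F [ 0.  -0.2 -0.9] gw 0.0512 target [0.538  0.1863 0.1956]
```

Emit:
apply_moves([
  {"x": -12,"y": 29,"z": 8,"wx": 1,"wy": -1.5,"wz": 4.5,"jaw": 0.2},
  {"x": -23,"y": 58,"z": 17,"wx": 2,"wy": -3,"wz": 9,"jaw": 0.2},
  {"x": -34.1,"y": 87.4,"z": 25.7,"wx": 3.1,"wy": -4.5,"wz": 13.5,"jaw": 0.2},
  {"x": -34.1,"y": 87.4,"z": 25.7,"wx": 3.1,"wy": -4.5,"wz": 13.5,"jaw": 0.2},
  {"x": -34.1,"y": 87.4,"z": 25.7,"wx": 3.1,"wy": -4.5,"wz": 13.5,"jaw": 0.2},
  {"x": -34.1,"y": 87.4,"z": 25.7,"wx": 3.1,"wy": -4.5,"wz": 13.5,"jaw": 0.2},
])

```text
time_s: 24.93
eef_pos: [0.5375, 0.1856, 0.1943]
eef_rot: [-3.138, 0.52, -2.984]
wrist_force: [0.2, -0.9, 0.2]
gripper_width: 0.0514
```

```bash
python3 look.py wrist pics/w28.png; python3 go.py -.074 .10 30 .02 -.006
```

```text
[ 0.76 -0.01 -0.61  0.53 -0.6  -2.56]
t 24.9833 dxyz [-0.8  1.3 -0.5] w [-0.  -0.2  0.3] F [-0.2  0.4  0.4] gw 0.0511 target [0.538  0.1863 0.1956]
```

View pics/w28.png

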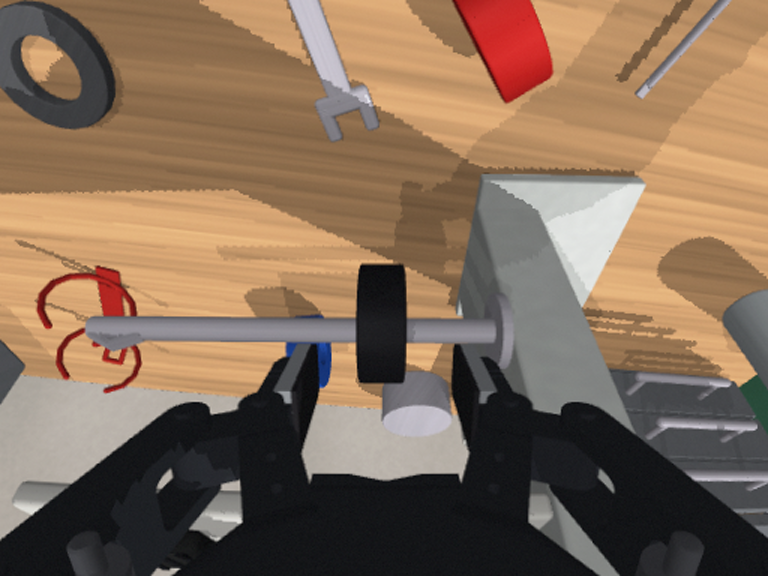

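```bash
python3 fitring.py .038 .028 357 406.5 264 383
```

```text
centre in tool mm (x,z,y) [-21.6 102.9  -2.4] res [-0.5  0.5  0.2 -0.2]
local 0.0022206796524157457 -0.07765963870292192 -0.008728262865981454
```

Emit:
apply_moves([
  {"x": 0,"y": -2,"z": 20,"wx": 0,"wy": 0,"wz": 0,"jaw": 0.2},
  {"x": 0,"y": -2,"z": 40,"wx": 0,"wy": 0,"wz": 0,"jaw": 0.2},
  {"x": 0,"y": -2,"z": 60,"wx": 0,"wy": 0,"wz": 0,"jaw": 0.2},
  {"x": 0,"y": -2,"z": 76,"wx": 0,"wy": 0,"wz": 0,"jaw": 0.2},
  {"x": 0,"y": -2,"z": 90,"wx": 0,"wy": 0,"wz": 0,"jaw": 0.2},
  {"x": 0,"y": -2,"z": 98,"wx": 0,"wy": 0,"wz": 0,"jaw": 0.2},
  {"x": 0,"y": -2,"z": 98,"wx": 0,"wy": 0,"wz": 0,"jaw": 0.2},
])

```text
time_s: 25.57
eef_pos: [0.5871, 0.188, 0.1086]
eef_rot: [-3.138, 0.519, -2.988]
wrist_force: [0.1, -0.1, -0.3]
gripper_width: 0.0511
```

```bash
python3 look.py wrist pics/w29.png; python3 go.py -.0765 .002 30 .02 -.006
```

```text
[ 0.62  0.16 -0.72  0.83 -0.31 -2.78]
t 25.6167 dxyz [-0.6  2.9 -0.8] w [-0.1 -0.2  0.1] F [-0.3 -0.3 -0.1] gw 0.0512 target [0.5868 0.1912 0.1107]
```

View pics/w29.png

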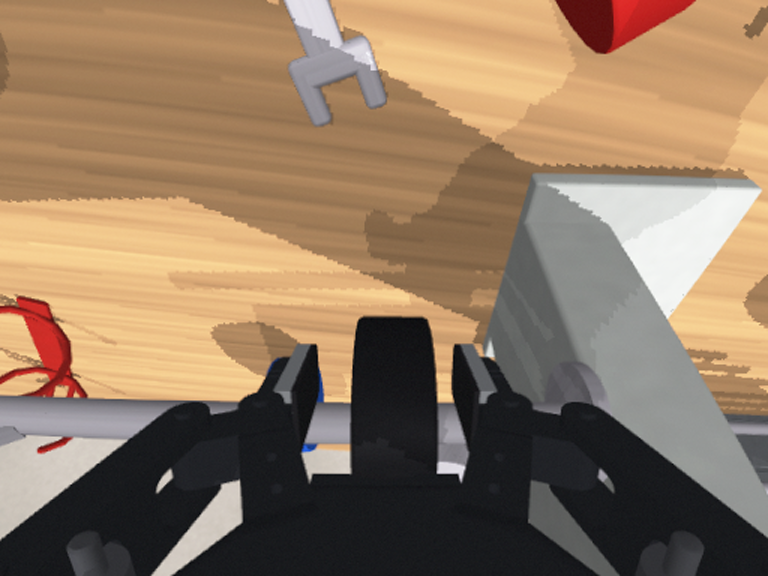

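Emit:
apply_moves([
  {"x": 0,"y": 3,"z": 0,"wx": 0,"wy": 0,"wz": 0,"jaw": 0.2},
  {"x": 0,"y": 3,"z": 0,"wx": 0,"wy": 0,"wz": 0,"jaw": 0},
  {"x": 0,"y": 3,"z": 0,"wx": 0,"wy": 0,"wz": 0,"jaw": -1},
  {"x": 0,"y": 3,"z": 0,"wx": 0,"wy": 0,"wz": 0,"jaw": -1},
  {"x": 0,"y": 3,"z": 0,"wx": 0,"wy": 0,"wz": 0,"jaw": -1},
  {"x": 0,"y": 3,"z": 0,"wx": 0,"wy": 0,"wz": 0,"jaw": -1},
], grip_force=50)

```text
time_s: 26.12
eef_pos: [0.5865, 0.1936, 0.111]
eef_rot: [-3.141, 0.523, -2.987]
wrist_force: [-2.8, 0.1, 3.0]
gripper_width: 0.0134
```

```bash
python3 look.py wrist pics/w30.png; python3 go.py -.0765 .002 30 .02 -.006
```

```text
[ 0.62  0.16 -0.72  0.83 -0.31 -2.79]
t 26.1667 dxyz [ 0.1 -2.4  0.2] w [ 0.  -0.   0.1] F [-3.4  0.3  4.1] gw 0.0133 target [0.5868 0.1912 0.1107]
```

View pics/w30.png

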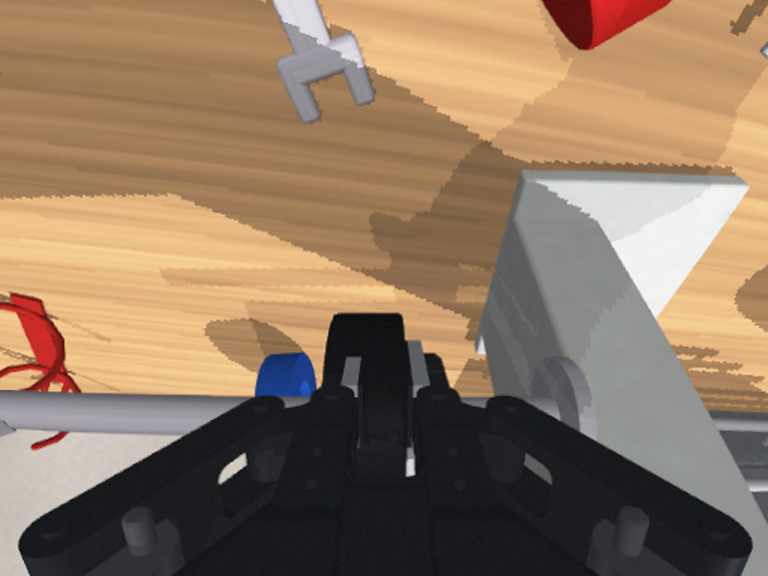

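Emit:
apply_moves([
  {"x": -2,"y": 0,"z": -3.5,"wx": 0,"wy": 0,"wz": 0,"jaw": -1},
  {"x": -4,"y": 0,"z": -7,"wx": 0,"wy": 0,"wz": 0,"jaw": -1},
  {"x": -4,"y": 0,"z": -7,"wx": 0,"wy": 0,"wz": 0,"jaw": -1},
])

```text
time_s: 26.42
eef_pos: [0.5862, 0.1931, 0.1184]
eef_rot: [-3.14, 0.522, -2.988]
wrist_force: [-0.1, 1.0, -1.5]
gripper_width: 0.0131
```

Emit:
apply_moves([
  {"x": 0,"y": -8,"z": 0,"wx": 0,"wy": 0,"wz": 0,"jaw": -1},
  {"x": 0,"y": -16,"z": 0,"wx": 0,"wy": 0,"wz": 0,"jaw": -1},
  {"x": 0,"y": -25,"z": 0,"wx": 0,"wy": 0,"wz": 0,"jaw": -1},
  {"x": 0,"y": -35,"z": 0,"wx": 0,"wy": 0,"wz": 0,"jaw": -1},
  {"x": 0,"y": -45,"z": 0,"wx": 0,"wy": 0,"wz": 0,"jaw": -1},
  {"x": 0,"y": -55,"z": 0,"wx": 0,"wy": 0,"wz": 0,"jaw": -1},
  {"x": 0,"y": -60,"z": 0,"wx": 0,"wy": 0,"wz": 0,"jaw": -1},
  {"x": 0,"y": -60,"z": 0,"wx": 0,"wy": 0,"wz": 0,"jaw": -1},
])

```text
time_s: 27.08
eef_pos: [0.5952, 0.1321, 0.1177]
eef_rot: [-3.14, 0.521, -2.99]
wrist_force: [0.0, 0.6, -0.9]
gripper_width: 0.0128
```

```bash
python3 look.py wrist pics/w31.png; python3 go.py -.1365 .002 30 .02 .002
```

```text
[ 0.54  0.14 -0.69  0.65 -0.32 -2.54]
t 27.1333 dxyz [-0.7 -1.1 -0.5] w [-0.1 -0.1  0.1] F [ 0.3  0.6 -1.7] gw 0.0131 target [0.5959 0.1319 0.1187]
```

View pics/w31.png

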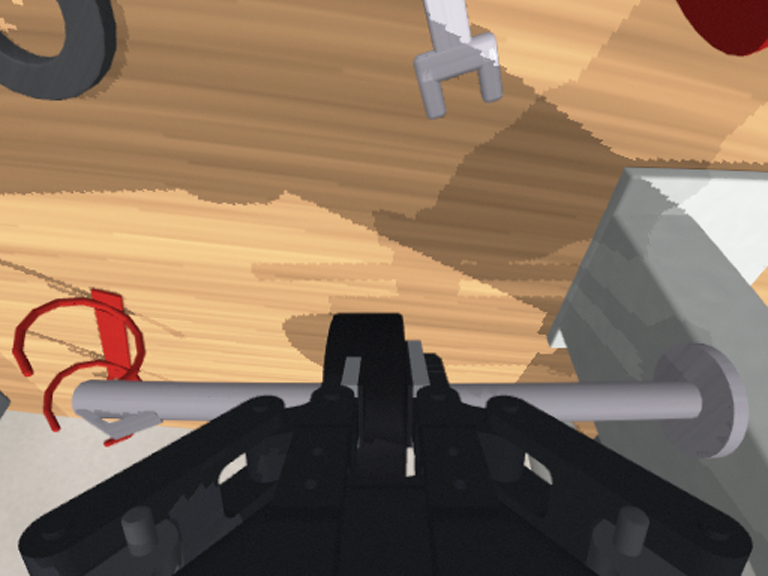

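Emit:
apply_moves([
  {"x": 0,"y": -10,"z": 0,"wx": 0,"wy": 0,"wz": 0,"jaw": -1},
  {"x": 0,"y": -20,"z": 0,"wx": 0,"wy": 0,"wz": 0,"jaw": -1},
  {"x": 0,"y": -30,"z": 0,"wx": 0,"wy": 0,"wz": 0,"jaw": -1},
  {"x": -0.5,"y": -40,"z": -1,"wx": 0,"wy": 0,"wz": 0,"jaw": -1},
  {"x": -0.5,"y": -50,"z": -1,"wx": 0,"wy": 0,"wz": 0,"jaw": -1},
  {"x": -0.5,"y": -60,"z": -1,"wx": 0,"wy": 0,"wz": 0,"jaw": -1},
  {"x": -0.5,"y": -70,"z": -1,"wx": 0,"wy": 0,"wz": 0,"jaw": -1},
  {"x": -0.5,"y": -78,"z": -1,"wx": 0,"wy": 0,"wz": 0,"jaw": -1},
])

```text
time_s: 27.8
eef_pos: [0.6072, 0.0563, 0.1193]
eef_rot: [-3.14, 0.521, -2.987]
wrist_force: [-0.4, -0.3, -0.8]
gripper_width: 0.013
```

Emit:
apply_moves([
  {"x": 0,"y": -8,"z": 0,"wx": 0,"wy": 0,"wz": 0,"jaw": -1},
  {"x": 0,"y": -16,"z": 0,"wx": 0,"wy": 0,"wz": 0,"jaw": -1},
  {"x": 0,"y": -26,"z": 0,"wx": 0,"wy": 0,"wz": 0,"jaw": -1},
  {"x": 0,"y": -36,"z": 0,"wx": 0,"wy": 0,"wz": 0,"jaw": -1},
  {"x": 0,"y": -48,"z": 0,"wx": 0,"wy": 0,"wz": 0,"jaw": -1},
  {"x": 0,"y": -60,"z": 0,"wx": 0,"wy": 0,"wz": 0,"jaw": -1},
  {"x": 0,"y": -75,"z": 0,"wx": 0,"wy": 0,"wz": 0,"jaw": -1},
  {"x": 0,"y": -85,"z": 0,"wx": 0,"wy": 0,"wz": 0,"jaw": -1},
])

```text
time_s: 28.47
eef_pos: [0.6203, -0.0279, 0.1194]
eef_rot: [-3.14, 0.521, -2.987]
wrist_force: [-0.6, 0.9, -1.2]
gripper_width: 0.0135
```

```bash
python3 look.py wrist pics/w32.png; python3 -c "
from plan import *
show(tray(-.09,-.02,.14),RT)
from workcell import optics
w=optics.camera('top'); crop(w,225,130,405,270,4,'pics/t32.png')"
```

```text
t 28.5167 dxyz [ 187.  -242.  -136.3] w [-20.4  25.  -76.2] F [ 0.6 -2.9 -0.4] gw 0.0135 target [ 0.43  -0.303  0.145]
```

View pics/w32.png

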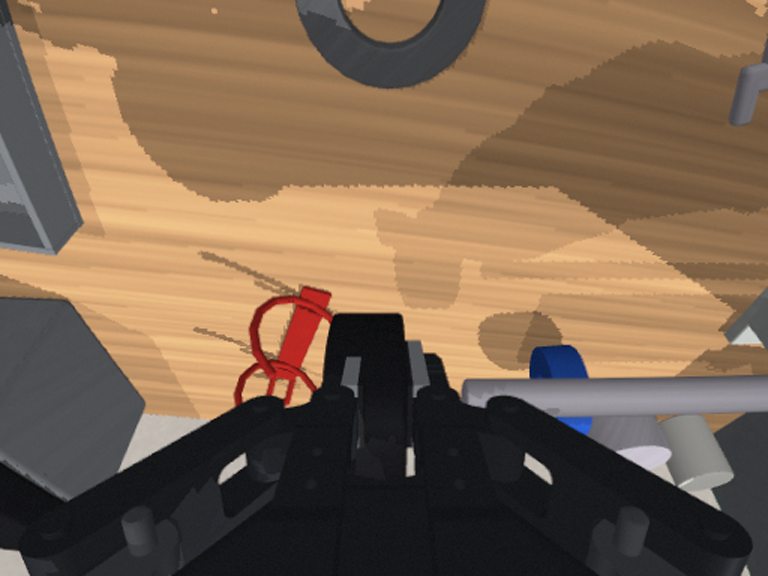

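View pics/t32.png

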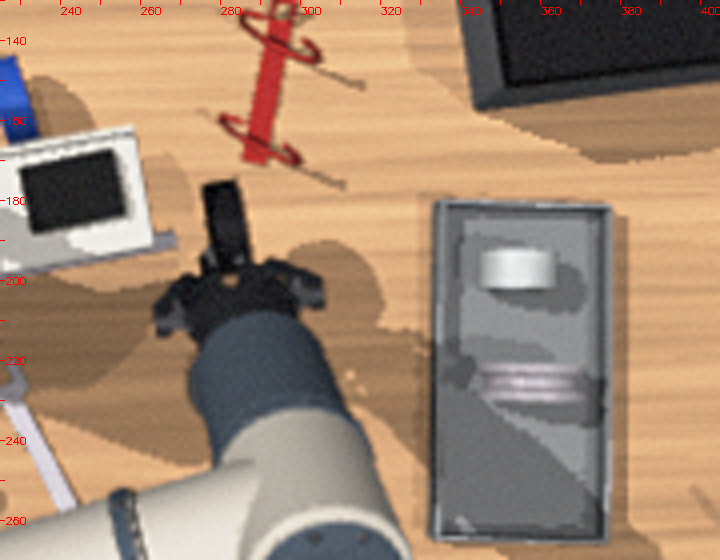

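Emit:
apply_moves([
  {"x": -10,"y": -20,"z": -30,"wx": 0,"wy": 0,"wz": 0,"jaw": -1},
  {"x": -15,"y": -50,"z": -60,"wx": -1,"wy": 1,"wz": -3,"jaw": -1},
  {"x": 5,"y": -80,"z": -80,"wx": -2,"wy": 2,"wz": -8,"jaw": -1},
  {"x": 30,"y": -105,"z": -95,"wx": -4,"wy": 4,"wz": -14,"jaw": -1},
  {"x": 55,"y": -130,"z": -110,"wx": -5,"wy": 6,"wz": -20,"jaw": -1},
  {"x": 80,"y": -155,"z": -122,"wx": -7,"wy": 8,"wz": -26,"jaw": -1},
  {"x": 105,"y": -180,"z": -132,"wx": -8,"wy": 10,"wz": -32,"jaw": -1},
  {"x": 130,"y": -205,"z": -138,"wx": -10,"wy": 12,"wz": -38,"jaw": -1},
])

```text
time_s: 29.23
eef_pos: [0.4803, -0.247, 0.1782]
eef_rot: [-3.036, 0.282, -2.316]
wrist_force: [1.5, -0.5, -1.4]
gripper_width: 0.0135
```

```bash
python3 -c "
from plan import *
show(tray(-.092,-.021,.13),RT)"
```

```text
t 29.2333 dxyz [86.3  1.9 20. ] w [-11.4  13.4 -40.1] F [ 1.5 -0.5 -1.4] gw 0.0135 target [ 0.428  -0.3039  0.135 ]
```

Emit:
apply_moves([
  {"x": 15,"y": 0,"z": 0,"wx": -2,"wy": 2.3,"wz": -6,"jaw": -1},
  {"x": 32,"y": 0,"z": 0,"wx": -4,"wy": 4.6,"wz": -12,"jaw": -1},
  {"x": 50,"y": 0,"z": 5,"wx": -6,"wy": 7,"wz": -18,"jaw": -1},
  {"x": 68,"y": 1,"z": 10,"wx": -7.5,"wy": 9,"wz": -25,"jaw": -1},
  {"x": 86.3,"y": 1.9,"z": 20,"wx": -11.4,"wy": 13.4,"wz": -40.1,"jaw": -1},
  {"x": 86.3,"y": 1.9,"z": 20,"wx": -11.4,"wy": 13.4,"wz": -40.1,"jaw": -1},
  {"x": 86.3,"y": 1.9,"z": 20,"wx": -11.4,"wy": 13.4,"wz": -40.1,"jaw": -1},
  {"x": 86.3,"y": 1.9,"z": 20,"wx": -11.4,"wy": 13.4,"wz": -40.1,"jaw": -1},
])

```text
time_s: 29.9
eef_pos: [0.4292, -0.3016, 0.1333]
eef_rot: [3.14, 0.002, -1.631]
wrist_force: [0.3, -0.8, -1.1]
gripper_width: 0.0128
```

```bash
python3 look.py wrist pics/w33.png; python3 -c "
from plan import *
show(tray(-.092,-.021,.055),RT)"
```

```text
t 29.95 dxyz [ 2.5  1.1 73.7] w [ 0.   0.2 -0.4] F [-0.2 -0.1 -0.6] gw 0.0134 target [ 0.428  -0.3039  0.06  ]
```

View pics/w33.png

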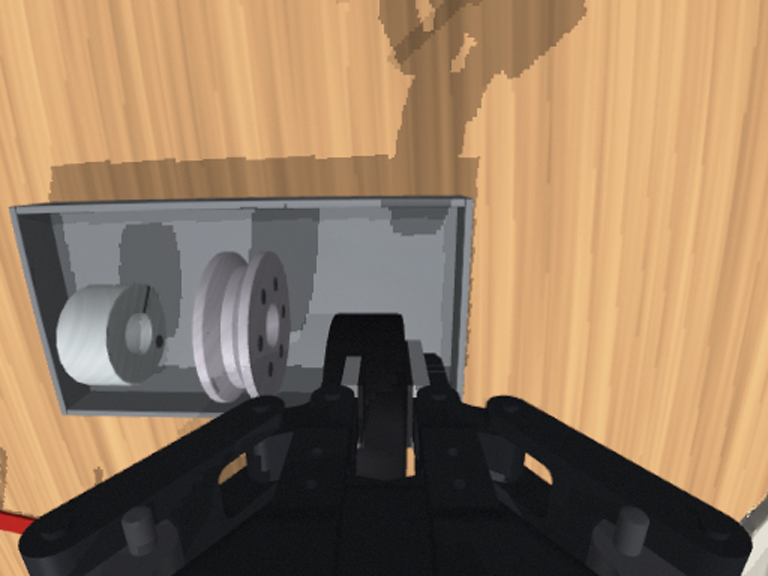

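Emit:
apply_moves([
  {"x": 2.5,"y": 1,"z": 25,"wx": 0,"wy": 0,"wz": 0,"jaw": -1},
  {"x": 2.5,"y": 1,"z": 50,"wx": 0,"wy": 0,"wz": 0,"jaw": -1},
  {"x": 2.5,"y": 1,"z": 68,"wx": 0,"wy": 0,"wz": 0,"jaw": -1},
  {"x": 2.5,"y": 1,"z": 76,"wx": 0,"wy": 0,"wz": 0,"jaw": -1},
  {"x": 2.5,"y": 1,"z": 79,"wx": 0,"wy": 0,"wz": 0,"jaw": -1},
  {"x": 2.5,"y": 1,"z": 80,"wx": 0,"wy": 0,"wz": 0,"jaw": -1},
  {"x": 2.5,"y": 1,"z": 80,"wx": 0,"wy": 0,"wz": 0,"jaw": -1},
])

```text
time_s: 30.53
eef_pos: [0.4282, -0.3049, 0.0547]
eef_rot: [-3.141, 0.002, -1.632]
wrist_force: [0.5, -0.0, -1.9]
gripper_width: 0.0129
```

Emit:
apply_moves([
  {"x": 0,"y": 0,"z": 1.5,"wx": 0,"wy": 0,"wz": 0,"jaw": -1},
  {"x": 0,"y": 0,"z": 3,"wx": 0,"wy": 0,"wz": 0,"jaw": -1},
  {"x": 0,"y": 0,"z": 3,"wx": 0,"wy": 0,"wz": 0,"jaw": -1},
])

```text
time_s: 30.78
eef_pos: [0.4276, -0.3045, 0.0509]
eef_rot: [3.141, 0.003, -1.632]
wrist_force: [-0.1, -0.6, -1.5]
gripper_width: 0.0132
```

Emit:
apply_moves([
  {"x": 0,"y": 0,"z": 1.5,"wx": 0,"wy": 0,"wz": 0,"jaw": -1},
  {"x": 0,"y": 0,"z": 3,"wx": 0,"wy": 0,"wz": 0,"jaw": -1},
  {"x": 0,"y": 0,"z": 3,"wx": 0,"wy": 0,"wz": 0,"jaw": -1},
])

```text
time_s: 31.03
eef_pos: [0.4272, -0.3043, 0.0473]
eef_rot: [3.14, 0.003, -1.631]
wrist_force: [0.1, 0.8, -1.1]
gripper_width: 0.0133
```

Emit:
apply_moves([
  {"x": 0,"y": 0,"z": 1.2,"wx": 0,"wy": 0,"wz": 0,"jaw": -1},
  {"x": 0,"y": 0,"z": 2.4,"wx": 0,"wy": 0,"wz": 0,"jaw": -1},
  {"x": 0,"y": 0,"z": 2.4,"wx": 0,"wy": 0,"wz": 0,"jaw": -1},
])

```text
time_s: 31.28
eef_pos: [0.4274, -0.3045, 0.0451]
eef_rot: [3.14, 0.003, -1.631]
wrist_force: [-0.3, 0.5, 0.1]
gripper_width: 0.0134
```

Emit:
apply_moves([
  {"x": 0,"y": 0,"z": 1,"wx": 0,"wy": 0,"wz": 0,"jaw": -1},
  {"x": 0,"y": 0,"z": 2,"wx": 0,"wy": 0,"wz": 0,"jaw": -1},
  {"x": 0,"y": 0,"z": 2,"wx": 0,"wy": 0,"wz": 0,"jaw": -1},
])

```text
time_s: 31.53
eef_pos: [0.4276, -0.3047, 0.0449]
eef_rot: [3.141, 0.002, -1.631]
wrist_force: [-3.9, 2.6, 11.5]
gripper_width: 0.0135
```

Emit:
apply_moves([
  {"x": 0,"y": 0,"z": -2,"wx": 0,"wy": 0,"wz": 0,"jaw": -1},
  {"x": 0,"y": 0,"z": -2,"wx": 0,"wy": 0,"wz": 0,"jaw": -0.6},
  {"x": 0,"y": 0,"z": -2,"wx": 0,"wy": 0,"wz": 0,"jaw": -0.3},
  {"x": 0,"y": 0,"z": -2,"wx": 0,"wy": 0,"wz": 0,"jaw": 0},
  {"x": 0,"y": 0,"z": -2,"wx": 0,"wy": 0,"wz": 0,"jaw": 0.2},
  {"x": 0,"y": -3,"z": -2,"wx": 0,"wy": 0,"wz": 0,"jaw": 0.2},
  {"x": 0,"y": -6,"z": -2,"wx": 0,"wy": 0,"wz": 0,"jaw": 0.2},
  {"x": 0,"y": -6,"z": -2,"wx": 0,"wy": 0,"wz": 0,"jaw": 0.2},
])

```text
time_s: 32.2
eef_pos: [0.4341, -0.3049, 0.0451]
eef_rot: [3.141, 0.003, -1.631]
wrist_force: [-0.8, -0.9, 0.1]
gripper_width: 0.0513
```

```bash
python3 look.py wrist pics/w34.png
```

```text
(no output)
```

View pics/w34.png

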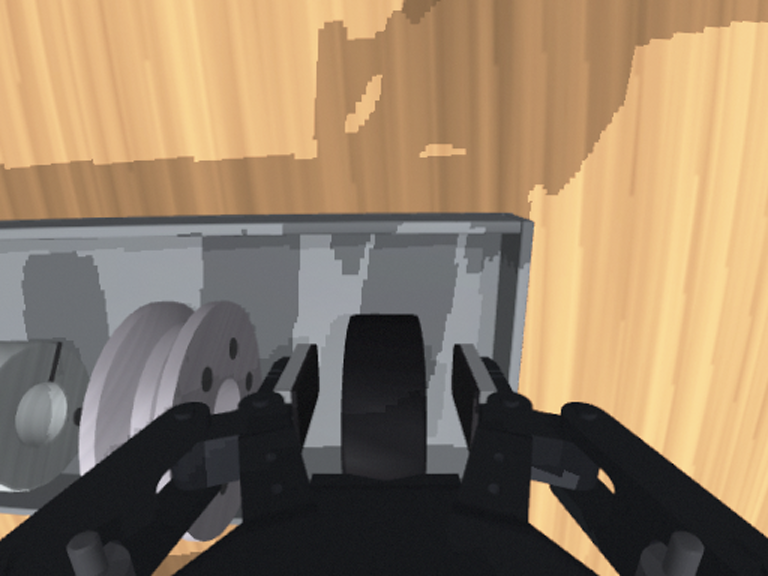

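Emit:
apply_moves([
  {"x": 0,"y": 0,"z": -12,"wx": 0,"wy": 0,"wz": 0,"jaw": 0.2},
  {"x": 0,"y": 0,"z": -30,"wx": 0,"wy": 0,"wz": 0,"jaw": 0.2},
  {"x": 0,"y": 0,"z": -60,"wx": 0,"wy": 0,"wz": 0,"jaw": 0.2},
  {"x": 0,"y": 0,"z": -95,"wx": 0,"wy": 0,"wz": 0,"jaw": 0.2},
  {"x": 0,"y": 0,"z": -130,"wx": 0,"wy": 0,"wz": 0,"jaw": 0.2},
  {"x": -40,"y": 25,"z": -160,"wx": 0,"wy": 0,"wz": 0,"jaw": 0.2},
  {"x": -80,"y": 45,"z": -170,"wx": 0,"wy": 0,"wz": 0,"jaw": 0.2},
  {"x": -120,"y": 60,"z": -175,"wx": 0,"wy": 0,"wz": 0,"jaw": 0.2},
])

```text
time_s: 32.92
eef_pos: [0.3868, -0.1991, 0.2191]
eef_rot: [-3.14, 0.002, -1.633]
wrist_force: [1.4, 1.2, 1.1]
gripper_width: 0.051
```

Emit:
apply_moves([
  {"x": -35,"y": 5,"z": -5,"wx": 0,"wy": 0,"wz": 0,"jaw": 0.2},
  {"x": -70,"y": 10,"z": -10,"wx": 0,"wy": 0,"wz": 0,"jaw": 0.2},
  {"x": -110,"y": 15,"z": -10,"wx": 0,"wy": 0,"wz": 0,"jaw": 0.2},
  {"x": -150,"y": 20,"z": -10,"wx": 0,"wy": 0,"wz": 0,"jaw": 0.2},
  {"x": -190,"y": 20,"z": -10,"wx": 0,"wy": 0,"wz": 0,"jaw": 0.2},
  {"x": -200,"y": 20,"z": -10,"wx": 0,"wy": 0,"wz": 0,"jaw": 0.2},
  {"x": -200,"y": 20,"z": -10,"wx": 0,"wy": 0,"wz": 0,"jaw": 0.2},
  {"x": -200,"y": 20,"z": -10,"wx": 0,"wy": 0,"wz": 0,"jaw": 0.2},
])

```text
time_s: 33.58
eef_pos: [0.3789, 0.0019, 0.228]
eef_rot: [3.14, 0.003, -1.629]
wrist_force: [-0.8, -0.4, -0.3]
gripper_width: 0.0517
```

```bash
python3 look.py top pics/t35.png; python3 look.py scene pics/s35.png
```

```text
(no output)
```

View pics/t35.png

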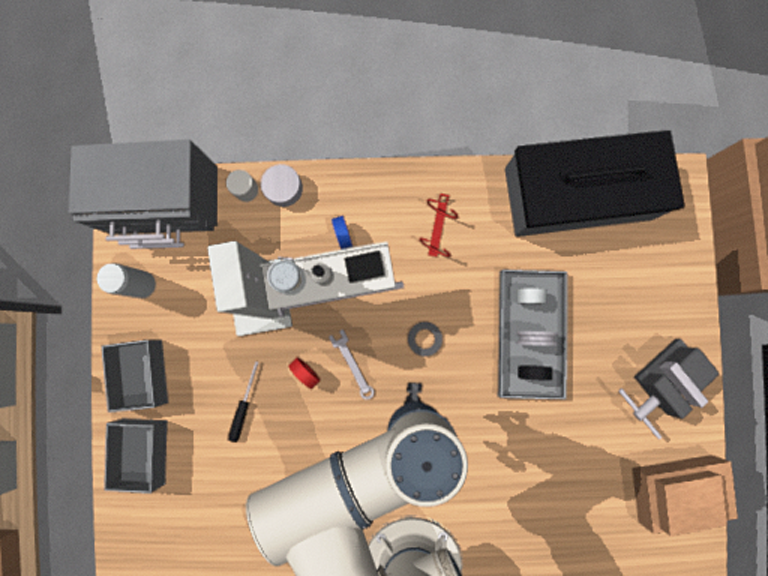

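View pics/s35.png

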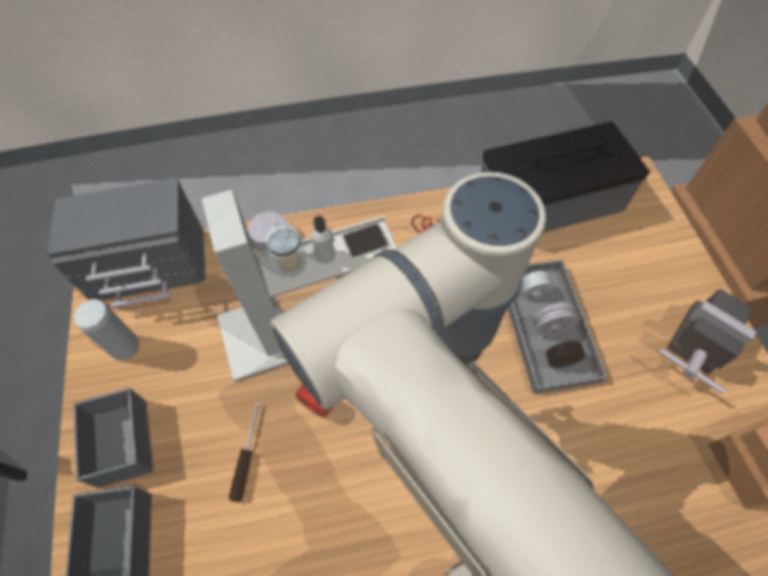

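Emit:
apply_moves([
  {"x": 0,"y": 0,"z": 0,"wx": 0,"wy": 0,"wz": 0,"jaw": 0.2},
  {"x": 0,"y": 0,"z": 0,"wx": 0,"wy": 0,"wz": 0,"jaw": 0.2},
  {"x": 0,"y": 0,"z": 0,"wx": 0,"wy": 0,"wz": 0,"jaw": 0.2},
  {"x": 0,"y": 0,"z": 0,"wx": 0,"wy": 0,"wz": 0,"jaw": 0.2},
  {"x": 0,"y": 0,"z": 0,"wx": 0,"wy": 0,"wz": 0,"jaw": 0.2},
  {"x": 0,"y": 0,"z": 0,"wx": 0,"wy": 0,"wz": 0,"jaw": 0.2},
  {"x": 0,"y": 0,"z": 0,"wx": 0,"wy": 0,"wz": 0,"jaw": 0.2},
  {"x": 0,"y": 0,"z": 0,"wx": 0,"wy": 0,"wz": 0,"jaw": 0.2},
])

```text
time_s: 34.35
eef_pos: [0.3791, 0.0014, 0.228]
eef_rot: [3.14, 0.003, -1.631]
wrist_force: [-0.1, -0.2, -0.3]
gripper_width: 0.0514
```

Emit:
apply_moves([
  {"x": 0,"y": 0,"z": 0,"wx": 0,"wy": 0,"wz": 0,"jaw": 0.2},
  {"x": 0,"y": 0,"z": 0,"wx": 0,"wy": 0,"wz": 0,"jaw": 0.2},
  {"x": 0,"y": 0,"z": 0,"wx": 0,"wy": 0,"wz": 0,"jaw": 0.2},
  {"x": 0,"y": 0,"z": 0,"wx": 0,"wy": 0,"wz": 0,"jaw": 0.2},
  {"x": 0,"y": 0,"z": 0,"wx": 0,"wy": 0,"wz": 0,"jaw": 0.2},
  {"x": 0,"y": 0,"z": 0,"wx": 0,"wy": 0,"wz": 0,"jaw": 0.2},
  {"x": 0,"y": 0,"z": 0,"wx": 0,"wy": 0,"wz": 0,"jaw": 0.2},
  {"x": 0,"y": 0,"z": 0,"wx": 0,"wy": 0,"wz": 0,"jaw": 0.2},
])

```text
time_s: 35.02
eef_pos: [0.3791, 0.0015, 0.228]
eef_rot: [3.14, 0.003, -1.631]
wrist_force: [0.2, 0.1, 0.0]
gripper_width: 0.0513
```

```bash
python3 look.py top pics/t36.png; python3 - <<'E'
from h import *
a=cv2.imread('pics/t36.png');b=cv2.resize(cv2.imread('pics/top0.png'),(768,576),interpolation=cv2.INTER_CUBIC);c=cv2.imread('pics/t35.png')
print('tray motion diff',np.abs(a[265:402,495:570].astype(int)-c[265:402,495:570]).max())
d=cv2.absdiff(a,b);cv2.imwrite('pics/diff.png',cv2.convertScaleAbs(d[100:450,80:600],alpha=2))
E
```

```text
tray motion diff 16
```

View pics/diff.png

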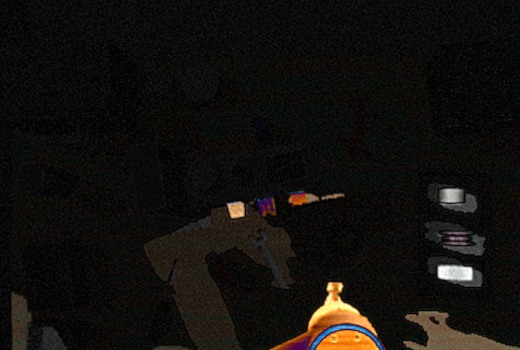

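The difference from the first top picture shows only the three parts gone from the bar, three parts now in the tray, the arm and the shadows. The pixels of the other things have not changed, and the parts in the tray are not moving.

```bash
python3 -c "
from workcell import arm
print(arm.close_job())"
```

```text
the job is handed in; nothing more can be done
None
```

The storage bar is empty. I slid off the collar first, then the wheel, then the spacer, and set each one down on its edge in the grey tray until contact was felt before opening the fingers. The job was handed in at about 35 s.

**Last checks, passed:**
- Two top-camera pictures about 1.4 s apart show the three parts standing still in the tray.
- Compared with the first top picture, only those parts, the arm and the shadows changed.
- At hand-in the arm stood clear, with wrist force near zero.

**What went wrong or disagreed:**
- **Collar grasp:** The gripper closed to about 15 mm on the 32 mm long collar. I took the first two closes for missed grasps, backed off and went deeper. That nudged the collar a few millimetres along the bar.
- **Grip widths:** The third close also read about 15 mm, and the 28 mm long spacer read 13 mm. In the wrist view one finger seemed to overlap each of these parts. I never explained that, but both parts were carried and placed securely.
- **Forces:** The collar was pressed against the bar at about 17 N as a hold test. It was pressed onto the tray floor at about 24 N before I backed off.
- **Tray position:** The wrist camera put the tray 6–8 mm further towards -y than the top camera did. I used the wrist value for placing.

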